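Clear the clay extruder's catch tray and clamp its clean barrel back in

TASK

Get the bench extruder ready for its next batch: move every dry clay bar from the catch tray into the grey tote, and lay the clean barrel in the machine's two cradles with its end flanges outside them. Once the barrel lies in place, swing the saddle's hinged half fully down over it, and only then swing the bolt up into the slot until it stands upright. Leave the other things on the table where they are.

Things in the scene. Friction and masses are not known exactly. Their poses are not given: they have to be found in the camera images.
- seat (a point): On the grey bench extruder, fixed to the table: where the middle of the barrel's axis belongs, 75 mm above the table. y runs along that axis towards the drive housing (130 mm high; ram face at +106), z up, x away from the robot. The barrel lies in two V cradles at y -65 and +65; between them (y -47 to +56) is only a base plate 12 above the table, so fingers can straddle the barrel there.
- saddle (a point): On the barrel's axis in the saddle, the cradle with the hinged half: a 90-degree V 36 mm wide, 60 across its mouth, which centres the barrel sideways. The barrel's flange belongs just outside it, with about 9 play along the axis.
- v_rest (a point): On the barrel's axis in the plain V rest at the drive end, 18 mm wide, mouth 60 across. The other flange belongs just outside it, with about 18 play.
- cap (a joint): Saddle's hinged half, a steel arch 36 mm wide. 0 = closed down over the barrel (on its own stop, about 3 clear of the barrel); grows as it swings up and away from the robot, 1.85 = fully open. Stiff hinge (0.16 N m, about 1.6 N at the lug): it stays where it is left. Starts open, its tip up to 195 above the table.
- cap_hinge (a point): On the hinge pin of the hinged half, parallel to the seat's y axis; at seat x +46, y -65, z +4 mm.
- cap_lug (a point): Middle of the forked lug at the free end of the hinged half, 101 mm from the hinge pin along its length and 4 off that line (above it when closed). Two prongs, together 36 wide, 7 thick, 30 long; the 14 wide slot between is open at the free end. Pinched across the 36 from above, it turns between the fingers as it swings. Closed, it lies at seat x -55, z +8.
- bolt (a joint): Swing bolt on the robot's side of the saddle. 0 = upright (its stop), shank in the lug's slot, nut over the prongs; grows as it swings down and out towards the robot, to 1.3. Stiff pivot (0.12 N m): stays where it is left. The nut clears a fully closed lug by 3 mm; a lug not down strikes it, and a bolt put up first blocks the lug. Starts out.
- bolt_pivot (a point): On the bolt's pivot pin, parallel to the seat's y axis; at seat x -55, y -65, z -45 mm (30 above the table).
- bolt_nut (a point): Centre of the bolt's long square brass nut, 22 x 22 mm and 34 along the bolt; 76.5 from the pivot along the bolt. Shank 10 in diameter. Pinched across its 22 along the pivot's direction, it turns between the fingers as the bolt swings.
- barrel_center (a point): Centre of the loose aluminium barrel: tube 50 mm in diameter, 200 long over all along its y axis, with a 64 x 64 square flange 8 thick at each end, on which it lies on the table without rolling (axis 32 above the table). 0.45 kg, both ends alike: either way round will do.
- tray_floor (a point): Centre of the floor (4 mm above the table) of the aluminium catch tray beside the extruder: 210 (x) by 230 (y) outside, with a low lip 14 above the table, 4 thick.
- tote_floor (a point): Centre of the inner floor (5 mm above the table) of the open grey plastic tote: 170 (x) by 210 (y) inside, walls 5 thick, rim 70 above the table. It stands fast; on either side of the robot.
- bar0_center (a point): Centre of a dry, hard clay bar, 70 (its x) by 34 by 34 mm, about 0.14 kg. Three to five are present; absent ones are given as None from the start.
- bar1_center (a point): Centre of a dry, hard clay bar, 70 (its x) by 34 by 34 mm, about 0.14 kg. Three to five are present; absent ones are given as None from the start.
- bar2_center (a point): Centre of a dry, hard clay bar, 70 (its x) by 34 by 34 mm, about 0.14 kg. Three to five are present; absent ones are given as None from the start.
- bar3_center (a point): Centre of a dry, hard clay bar, 70 (its x) by 34 by 34 mm, about 0.14 kg. Three to five are present; absent ones are given as None from the start.
- bar4_center (a point): Centre of a dry, hard clay bar, 70 (its x) by 34 by 34 mm, about 0.14 kg. Three to five are present; absent ones are given as None from the start.
- rib: Not part of the job: flat wooden rib, 50 x 100 x 12 mm; origin under its centre.
- roller: Not part of the job: small wooden stamp block, 40 x 90 mm, 40 high; origin under its centre.
- mug: Not part of the job: white mug with a side handle, 72 mm across, 75 high; origin under its centre.
- pot: Not part of the job: terracotta beaker, 90 mm across, 80 high; origin under its centre.
Not all that is in view belongs to the job. What is shaped like the part that bears bar4_center but red is not meant.

How it is judged:
On the way, in this order (a step that is already met when the one before it is completed fails the run):
1. the barrel lies in both cradles, with the hinged half still open and the bolt out (x of barrel_center in the frame of seat between -0.008 and 0.008 m and y of barrel_center in the frame of seat between -0.02 and 0.014 m and z of barrel_center in the frame of seat between -0.006 and 0.008 m and angle between the y axis of barrel_center and the y axis of seat, either way round below 0.08 rad and linear speed of barrel below 0.03 m/s and value of joint cap above 0.8 rad and value of joint bolt above 0.4 rad), for 0.2 s.
2. the hinged half is closed over the barrel, with the bolt still out of the slot (x of barrel_center in the frame of seat between -0.008 and 0.008 m and y of barrel_center in the frame of seat between -0.02 and 0.014 m and z of barrel_center in the frame of seat between -0.006 and 0.008 m and angle between the y axis of barrel_center and the y axis of seat, either way round below 0.08 rad and value of joint cap below 0.06 rad and value of joint bolt above 0.3 rad), for 0.2 s.
3. the swing bolt stands in the slot (value of joint cap below 0.06 rad and value of joint bolt below 0.1 rad), for 0.2 s.
At the end, for the whole second after the job is handed in: Every clay bar present rests in the tote (centre under 62 mm above its floor); the barrel rests in both cradles (centre within 8 mm across, -20 to +14 mm along, -6 to +8 mm in height of the seat, axis within 0.08 rad); hinged half below 0.06 rad, bolt below 0.1 rad (all of step 3 and x of barrel_center in the frame of seat between -0.008 and 0.008 m and y of barrel_center in the frame of seat between -0.02 and 0.014 m and z of barrel_center in the frame of seat between -0.006 and 0.008 m and angle between the y axis of barrel_center and the y axis of seat, either way round below 0.08 rad and linear speed of each of barrel, bar0, bar1, bar2, bar3, bar4 below 0.03 m/s and x of bar0_center in the frame of tote_floor between -0.085 and 0.085 m and y of bar0_center in the frame of tote_floor between -0.105 and 0.105 m and z of bar0_center in the frame of tote_floor between 0 and 0.062 m and x of bar1_center in the frame of tote_floor between -0.085 and 0.085 m and y of bar1_center in the frame of tote_floor between -0.105 and 0.105 m and z of bar1_center in the frame of tote_floor between 0 and 0.062 m and x of bar2_center in the frame of tote_floor between -0.085 and 0.085 m and y of bar2_center in the frame of tote_floor between -0.105 and 0.105 m and z of bar2_center in the frame of tote_floor between 0 and 0.062 m and x of bar3_center in the frame of tote_floor between -0.085 and 0.085 m and y of bar3_center in the frame of tote_floor between -0.105 and 0.105 m and z of bar3_center in the frame of tote_floor between 0 and 0.062 m and x of bar4_center in the frame of tote_floor between -0.085 and 0.085 m and y of bar4_center in the frame of tote_floor between -0.105 and 0.105 m and z of bar4_center in the frame of tote_floor between 0 and 0.062 m); the robot touches nothing.
It fails at once if one of the other things is pushed more than 5 cm aside (distance of any of rib, roller, mug, pot from where it was at the start of the episode above 0.05 m).
It fails at once if one of the other things is knocked over (angle between any of rib, roller, mug, pot's own z axis and vertical above 0.6 rad).
Of bar0, bar1, bar2, bar3, bar4 only 3 to 5 are there at a start; the rules pass over those that are not, and their reading is None.
At some moment in a run one of bar0, bar1, bar2, bar3, bar4, barrel may be knocked a few centimetres aside while the robot is not near it.
Once in a run the grip may slacken for a moment while it holds something.
It also fails if it takes over 210 s, if anything falls off the work surface, if the arm or the gripper's body presses on something with over 40 N, if the wrist force passes 120 N, or if a joint passes its speed limit or range.

ROBOT

A 6-joint arm with a two-finger parallel gripper is mounted at the origin on the work surface. World frame = base frame: x ahead of the robot, y to its left, z up, the work surface at z = 0. Lengths are in m, angles in rad, forces in N, time in s.
With the tool pointing down it reaches from about 0.4 to 0.825 m from the base axis. Payload 7 kg.
Tool frame: the origin (TCP) lies midway between the tips of the shut fingers; the grasp point (between the pads) lies 19 mm behind it; y points along the fingers, z is the direction in which the jaws open and shut, and the axes are right-handed (so a half turn about y gives the same grasp; the last joint's range is limited). The gripper opens to 88 mm and grips with 3 to 60 N. Pads are 19 mm wide; open, the fingers measure 130 mm over their backs; the gripper's body (78 mm by 193 mm) begins 47 mm behind the grasp point.
Start: joints at [-1.014, 0.359, 0.012, 0, -1.224, -0.288], TCP at [0.179, -0.651, 0.227] pointing down, gripper open.
Joint ranges: [-3.07, 3.07], [-1.43, 2.12], [-1.02, 1.25], [-3.03, 1.67], [-3.05, -0], [-3.03, 3.03]. Speed limits (rad/s): [2.39, 2.39, 3.01, 3.14, 3.14, 3.14].

INTERFACE

Orientations are given as [roll, pitch, yaw] about the fixed x, y, z axes, in that order (R = Rz(yaw) Ry(pitch) Rx(roll)).
In Python, from station import arm gives the robot as it stands.
- The arm moves only by the tool move_arm, never from a script. Its argument "deltas" is a list of rows, each an object with "dp": the shift along the tool's x, y, z in mm, a list of three; "rotation": the turn, a rotation vector about the tool's x, y, z in degrees, a list of three. A call has 1 to 5 rows; each row shifts and turns the pose as measured when the row begins, along the tool's axes as they then stand; what a row does not reach is not made up. A row lasts 1/12 s, in which the tool goes at most 41.7 mm and 7.16 degrees, less where a joint would pass 70% of its speed; a pose out of reach is approached as far as the arm can. A call is refused whole if a number of a shift passes 41.7 or a number of a turn 7.16, either way. A call with a gripper value outside its range is refused whole. "jaw" is the closure in counts, from 0 (fully open) to 255 (shut), set as the call begins (left out, the last holds). The fingers move at their own pace and stop on an object; "squeeze" is the grip in N (left out, the last holds). Time passes only in rows, so rows that do not move let the fingers close. It gives the time, the measured TCP pose, the force and the opening at its end, in the units of the state.
- arm.get_state(): the state, without advancing time (a new reading comes with each control period).
- arm.grab_frame(name): name is "side" or "top" or "wrist"; returns a dict with "pixels" (480x640x3 uint8, red, green, blue), "z_map" (480x640 float32, m along the optical axis (not along the pixel's ray), 0 where there is no reading), "fx", "fy", "cx", "cy" (pixels), "k1" (the pictures are not rectified: a ray, as slopes to the right and down, at radius r is drawn at 1 + k1 r^2 times it, then the intrinsics apply), "cam_to_world" (4x4, takes a point from camera to world coordinates); the wrist camera has in their place "mount" (4x4, takes a point from camera to tool coordinates, whose origin is the TCP and whose axes are the tool frame's). Camera axes: x right, y down, z forward; pixel columns grow to the right and rows downward; lengths in m; the calibration is good to about 2 mm. A picture is of the moment at which its call begins: read the wrist's pose just before it.
- arm.job_done(): hands the job in, once; it reports no verdict.
The state is a dict: "t": time; "q": joint angles; "qd": joint speeds; "joint_efforts": joint torques, N m; "eef_pos": TCP position; "ee_rot": TCP orientation; "force": force on the tool from outside, world axes, zero at the start; "moment": the same for the moment, N m; "width": finger opening in m.
Only numpy, scipy, OpenCV 4.12 (cv2) and the standard library are available. Lean on these libraries where they do the work, as an engineer would, in place of code of your own. Each camera call takes 0.05 s, during which the arm holds its last target.

## Working session

There is one attempt and no reset: what is moved stays moved. The work goes in short steps, Python scripts to look and compute and a tool call to move; the robot and the scene stay as the last step left them, time stands still between calls to the robot, and variables do not carry over. Pictures are saved under pics/ and viewed, and the job is handed in when it is done.

Besides the shell and the picture viewer there is one more tool, called after "Request:" in YAML: its name, and indented under it one key for each argument. move_arm: Moves the arm, as the interface text tells. Its arguments: {"type":"object","properties":{"deltas":{"type":"array","items":{"type":"object","properties":{"dp":{"type":"array","items":{"type":"number"}},"rotation":{"type":"array","items":{"type":"number"}}}}},"jaw":{"type":"number"},"squeeze":{"type":"number"}},"required":["deltas"]}

```bash
ls; mkdir -p pics
python3 - <<'E'
from station import arm
import cv2, numpy as np
print(arm.get_state())
for n in ["side","top","wrist"]:
    f=arm.grab_frame(n)
    cv2.imwrite(f"pics/{n}0.png",f["pixels"][:,:,::-1])
    print(n,f["fx"],f["fy"],f["cx"],f["cy"],f["k1"]);print(np.round(f.get("cam_to_world",f.get("mount")),4))
E
```

```text
pics
{'t': 0.0, 'q': array([-1.01390278e+00,  3.59393521e-01,  1.10930254e-02, -3.49157450e-04,
       -1.22406608e+00, -2.88076128e-01]), 'qd': array([ 0.00129261, -0.00192053, -0.00182048, -0.00102371, -0.00162608,
        0.00217194]), 'joint_efforts': array([-5.86418191e-04, -5.82717741e+01,  2.93056029e+01,  6.99729234e+00,
        6.87827225e-03, -1.08739914e-04]), 'eef_pos': array([ 0.17911793, -0.65032291,  0.22563342]), 'ee_rot': array([-1.56919753e+00,  1.31456561e-04,  2.68698612e-01]), 'force': array([-0.57976938,  0.18212029, -0.52823991]), 'moment': array([-0.00555632,  0.05453276, -0.05034529]), 'width': 0.08758069910521826}
side 456.47856883518443 456.47856883518443 316.4093099244438 242.02293950970622 0.014070064878355208
[[-0.9855 -0.1173  0.1227  0.4788]
 [-0.1698  0.6947 -0.6989  0.7103]
 [-0.0032 -0.7096 -0.7046  0.8215]
 [ 0.      0.      0.      1.    ]]
top 505.4824723782699 505.4824723782699 319.4423005091166 236.70326297648444 -0.05277953604497068
[[ 0.0188 -0.9947  0.1015  0.5066]
 [-0.9997 -0.0169  0.0199 -0.0069]
 [-0.0181 -0.1018 -0.9946  1.2438]
 [ 0.      0.      0.      1.    ]]
wrist 408.5094280409083 408.5094280409083 322.999110664561 235.24454128608167 0.004158087531115212
[[ 8.000e-04  9.588e-01  2.842e-01 -7.670e-02]
 [ 1.000e-04 -2.842e-01  9.588e-01 -1.576e-01]
 [ 1.000e+00 -7.000e-04 -4.000e-04  1.000e-04]
 [ 0.000e+00  0.000e+00  0.000e+00  1.000e+00]]
```

View pics/top0.png

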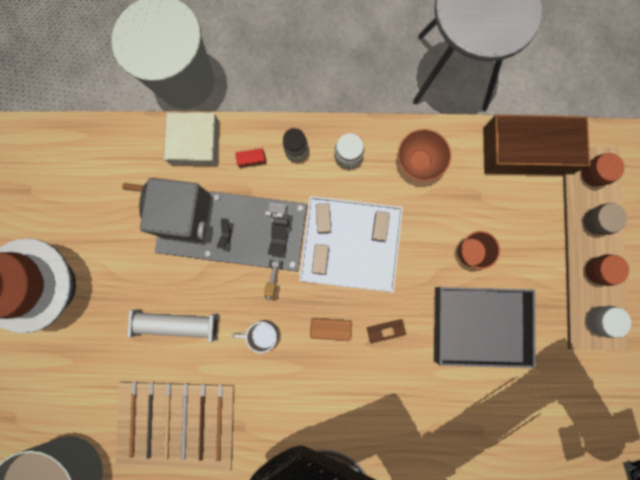

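View pics/side0.png

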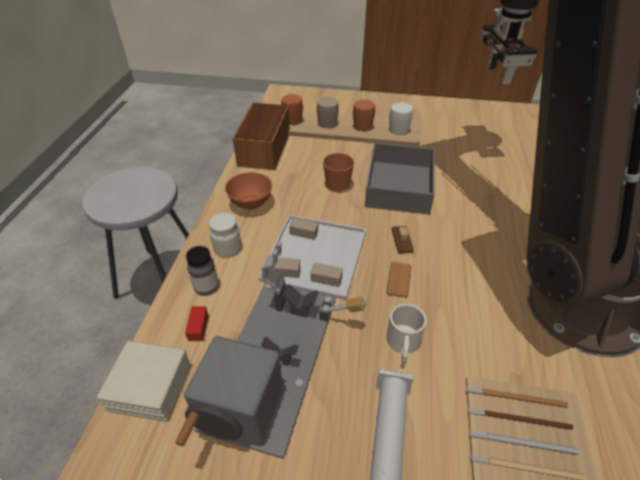

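The top view shows the tray with three pale bars at (323,217), (381,227) and (320,259), and a red lookalike at (250,157). The barrel is at (172,325), the tote at (485,327), and the machine's housing, saddle and bolt at (170,208), (279,232) and (271,287). I'll enlarge this and measure.

```bash
cat > h.py <<'E'
from station import arm
import cv2, numpy as np
from scipy.spatial.transform import Rotation as R
def K(f): return np.array([[f["fx"],0,f["cx"]],[0,f["fy"],f["cy"]],[0,0,1.]])
def pose(st=None):
    st=st or arm.get_state()
    T=np.eye(4);T[:3,:3]=R.from_euler("xyz",st["ee_rot"]).as_matrix();T[:3,3]=st["eef_pos"];return T
def grab(n):
    T=pose(); f=arm.grab_frame(n)
    f["T"]=f["cam_to_world"] if n!="wrist" else T@f["mount"]
    return f
def dist(f): return np.array([f["k1"],0,0,0,0.])
def rays(f,uv):
    # slopes (drawn = (1+k1 r^2)*slope)
    p=cv2.undistortPoints(np.array(uv,float).reshape(-1,1,2),K(f),dist(f)).reshape(-1,2)
    d=np.c_[p,np.ones(len(p))]
    return d
def onz(f,uv,z):
    d=rays(f,uv)@f["T"][:3,:3].T; o=f["T"][:3,3]
    return o+d*((z-o[2])/d[:,2])[:,None]
def bydepth(f,uv):
    uv=np.array(uv,float).reshape(-1,2);d=rays(f,uv)
    z=np.array([f["z_map"][int(round(v)),int(round(u))] for u,v in uv])
    return (d*z[:,None])@f["T"][:3,:3].T+f["T"][:3,3]
def cloud(f):
    v,u=np.mgrid[0:480,0:640]
    P=bydepth_all(f,u,v);return P
def bydepth_all(f,u,v):
    d=rays(f,np.c_[u.ravel(),v.ravel()])
    z=f["z_map"].ravel()
    P=(d*z[:,None])@f["T"][:3,:3].T+f["T"][:3,3]
    P[z==0]=np.nan
    return P.reshape(480,640,3)
def proj(f,P):
    Q=(np.atleast_2d(P)-f["T"][:3,3])@f["T"][:3,:3]
    return cv2.projectPoints(Q,np.zeros(3),np.zeros(3),K(f),dist(f))[0].reshape(-1,2)
def crop(f,x0,y0,x1,y1,s,name):
    im=f["pixels"][y0:y1,x0:x1,::-1]
    cv2.imwrite("pics/"+name,cv2.resize(im,None,fx=s,fy=s,interpolation=cv2.INTER_CUBIC))
E
python3 - <<'E'
from h import *
f=grab("top"); crop(f,120,100,420,350,2.6,"topc.png")
np.set_printoptions(precision=4,suppress=True)
P=cloud(f)
# barrel: height map >0.02 in region
def comp(x0,y0,x1,y1,zl,zh):
    m=np.zeros((480,640),np.uint8);z=P[...,2];m[y0:y1,x0:x1]=((z>zl)&(z<zh))[y0:y1,x0:x1]
    n,l,s,c=cv2.connectedComponentsWithStats(m)
    for i in range(1,n):
        if s[i,4]>40:
            q=P[l==i];xy=q[:,:2].astype(np.float32)
            r=cv2.minAreaRect(xy*1000);print(s[i],np.nanmedian(q,0),r)
print("barrel");comp(115,300,225,350,.02,.1)
print("bars");comp(300,195,405,292,.025,.06)
print("tote");comp(425,280,545,375,.05,.09)
print("mug,rib,roller");comp(225,310,420,352,.008,.09)
print("pot");comp(450,225,510,280,.03,.1)
print("machine");comp(140,170,305,300,.02,.25)
print("table z",np.nanmedian(P[380:400,300:400,2]))
E
```

```text
barrel
[ 127  310   90   33 1928] [0.4136 0.3599 0.0533] ((411.4828796386719, 362.6162414550781), (201.44715881347656, 64.25468444824219), 88.38119506835938)
bars
[316 203  15  30 408] [0.6771 0.0096 0.0373] ((677.4349975585938, 9.617538452148438), (69.90841674804688, 33.82881164550781), 5.22637939453125)
[372 211  18  30 419] [ 0.6583 -0.13    0.0371] ((660.2517700195312, -130.0501708984375), (34.20490646362305, 70.96614837646484), 82.6172866821289)
[312 244  17  30 416] [0.5782 0.015  0.0372] ((577.7611083984375, 15.28635025024414), (34.00815200805664, 70.08421325683594), 84.41432189941406)
tote
[ 438  287   98   82 1211] [ 0.4089 -0.3953  0.0673] ((424.0445556640625, -373.3516540527344), (224.6039276123047, 180.38282775878906), 89.10482788085938)
mug,rib,roller
[310 318  42  23 749] [ 0.4093 -0.0124  0.0114] ((409.0930480957031, -13.488296508789062), (99.26638793945312, 49.9183464050293), 86.7503433227539)
[367 319  40  25 627] [ 0.4077 -0.1459  0.0137] ((407.1074523925781, -147.40277099609375), (40.69282531738281, 90.15093994140625), 14.523707389831543)
[232 320  47  32 483] [0.3
[... 200 characters left out ...]
6773681640625), (89.77676391601562, 88.76885986328125), 59.668914794921875)
machine
[ 140  178   70   64 3805] [0.6777 0.3409 0.1402] ((681.1502685546875, 357.89031982421875), (150.21270751953125, 127.15460968017578), 85.91700744628906)
[265 203  24  53 879] [0.646  0.1126 0.0663] ((637.3494873046875, 114.48062896728516), (37.04526901245117, 110.53195190429688), 83.98475646972656)
[217 218  14  31 276] [0.6338 0.244  0.0548] ((632.1478881835938, 245.96694946289062), (19.314224243164062, 71.32429504394531), 83.037353515625)
[264 259  19  41 340] [0.5187 0.1265 0.0637] ((526.0245971679688, 126.39509582519531), (31.268115997314453, 94.40234375), 84.00170135498047)
table z -0.0006272861207317071
```

View pics/topc.png

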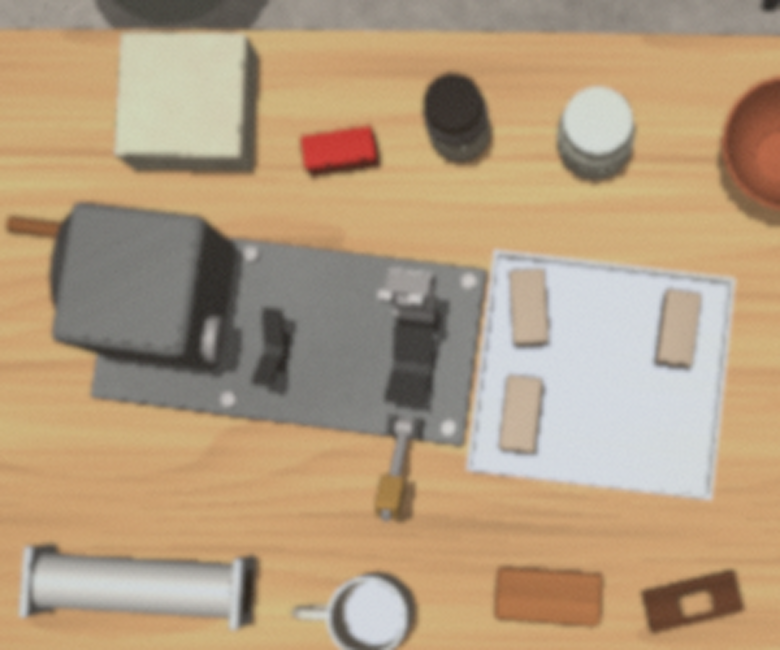

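Three bars in the tray fit (pale clay). The red block at (250,157) lies outside the tray and is the decoy. Next I'll measure the machine frame.

Run:
```python
from h import *
np.set_printoptions(precision=4,suppress=True)
f=grab("top");P=cloud(f);z=P[...,2]
px=f["pixels"].astype(int)
def rect(m,name):
    n,l,s,c=cv2.connectedComponentsWithStats(m.astype(np.uint8))
    i=1+np.argmax(s[1:,4]);q=P[l==i];q=q[~np.isnan(q[:,0])]
    r=cv2.minAreaRect((q[:,:2]*1000).astype(np.float32));print(name,s[i],r,np.median(q[:,2]));print(cv2.boxPoints(r))
    return q
roi=np.zeros((480,640),bool);roi[170:300,140:308]=1
dark=(px.max(2)<130)&(px.max(2)-px.min(2)<25)
rect(roi&dark&(z>.006)&(z<.018),"plate")
roi2=np.zeros((480,640),bool);roi2[190:297,296:410]=1
lt=(px.min(2)>150)&(px.max(2)-px.min(2)<60)
rect(roi2&(z>.002)&(z<.02)&lt,"tray")
for a,b,c,d,zl,zh,n in [(212,210,236,256,.02,.09,"vrest"),(262,212,296,262,.02,.08,"saddle"),(262,196,296,262,.085,.25,"cap"),(255,255,290,305,.02,.1,"bolt")]:
    r=np.zeros((480,640),bool);r[b:d,a:c]=1
    q=rect(r&(z>zl)&(z<zh),n);print(np.nanmin(q,0),np.nanmax(q,0))
br=(px[...,0]-px[...,2]>50); r=np.zeros((480,640),bool);r[270:305,255:290]=1
q=rect(r&br&(z>.03),"nut");print(np.median(q,0),q.min(0),q.max(0))
s=grab("side");crop(s,220,220,400,400,4,"sidec.png")
```

```text
plate [ 157  192  137   77 3525] ((651.0636596679688, 249.2650146484375), (329.75067138671875, 165.5902862548828), 83.25189971923828) 0.011536350999518108
[[549.4685  95.2607]
 [713.9116  75.8031]
 [752.6588 403.2693]
 [588.2157 422.727 ]]
tray [ 299  196  104   96 5049] ((618.3296508789062, -60.09828186035156), (233.7706298828125, 214.84568786621094), 84.1546401977539) 0.004651767565271969
[[ 499.5613 -165.4355]
 [ 713.2899 -187.3162]
 [ 737.098    45.2389]
 [ 523.3694   67.1196]]
vrest [217 218  14  31 276] ((632.394775390625, 246.21237182617188), (19.904157638549805, 72.16923522949219), 83.38420104980469) 0.05503841793007391
[[595.4038 240.4839]
 [667.0925 232.1692]
 [669.3857 251.9408]
 [597.697  260.2555]]
[0.5962 0.2342 0.0203] [0.668  0.258  0.0728]
saddle [268 218  21  38 536] ((626.3333740234375, 115.49042510986328), (36.72428512573242, 88.12673950195312), 83.7522201538086) 0.057181129461154834
[[580.5334 102.0327]
 [668.1367  92.442 ]
 [672.1334 128.9482]
 [584.5301 138.5388]]
[0.5819 0.0929 0.0229] [0.6682 0.137  0.078 ]
cap [265 203  23  20 314] ((675.1172485351562, 110.14366912841797), (36.3559455871582, 35.734466552734375), 83.39849090576172) 0.15131854668209077
[[655.2787  94.1403]
 [690.7762  90.0321]
 [694.9558 126.147 ]
 [659.4583 130.2552]]
[0.6561 0.0903 0.085 ] [0.6925 0.1299 0.196 ]
bolt [264 259  19  41 344] ((526.6620483398438, 128.69444274902344), (31.922330856323242, 94.98188018798828), 80.60226440429688) 0.06413681525044146
[[477.2022 120.7021]
 [570.9094 105.1928]
 [576.1218 136.6867]
 [482.4147 152.196 ]]
[0.4797 0.1064 0.02  ] [0.574  0.1416 0.0909]
nut [264 282  12  18 153] ((498.4304504394531, 129.6139678955078), (22.84319305419922, 38.840919494628906), 81.81571197509766) 0.08048213071955734
[[477.5818 121.0733]
 [516.0272 115.5441]
 [519.2791 138.1546]
 [480.8337 143.6839]]
[0.5004 0.1284 0.0805] [0.4797 0.1169 0.0584] [0.5187 0.1416 0.0909]
```

View pics/sidec.png

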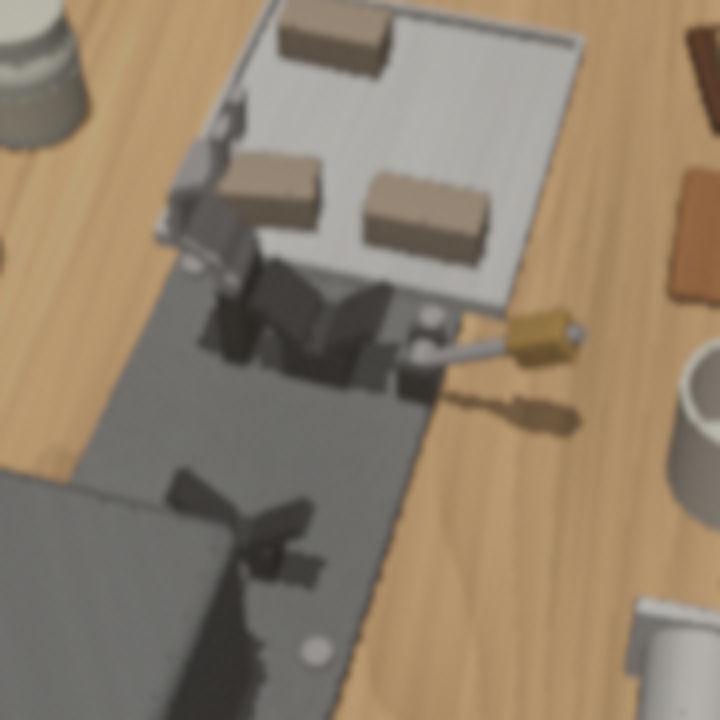

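```bash
cat >> h.py <<'E'
np.set_printoptions(precision=4,suppress=True)
def tool(yaw): return R.from_euler("xyz",[-np.pi/2,0,yaw]).as_matrix()
def plan(*wps,step=40,T=None):
    """wps: (x,y,z,yawdeg[,step]) -> prints suggested rows"""
    T=pose() if T is None else T.copy()
    for w in wps:
        st=w[4] if len(w)>4 else step
        G=tool(np.radians(w[3]));g=np.array(w[:3])
        d=np.linalg.norm(g-T[:3,3])*1000
        rv=R.from_matrix(T[:3,:3].T@G).as_rotvec(degrees=True)
        n=max(int(np.ceil(d/st-.02)),int(np.ceil(np.abs(rv).max()/7.1-.02)),1)
        print("->",w,"n",n)
        for i in range(n):
            k=n-i
            dp=np.round(T[:3,:3].T@(g-T[:3,3])*1000/k,0 if d>60 else 1)
            r=np.round(R.from_matrix(T[:3,:3].T@G).as_rotvec(degrees=True)/k,1)
            T[:3,3]+=T[:3,:3]@dp/1000;T[:3,:3]=T[:3,:3]@R.from_rotvec(r,degrees=True).as_matrix()
            print("  dp",dp.tolist(),"rot",r.tolist())
def st():
    s=arm.get_state();print("t %.2f"%s["t"],"pos",s["eef_pos"],"rot",np.degrees(s["ee_rot"]).round(2),"w %.4f"%s["width"],"F",s["force"].round(1),"q",s["q"].round(2))
E
python3 -c "
from h import *
plan((.66,-.13,.15,-7.4))"
```

```text
-> (0.66, -0.13, 0.15, -7.4) n 18
  dp [33.0, 4.0, 21.0] rot [-0.0, 1.3, -0.0]
  dp [33.0, 4.0, 22.0] rot [-0.0, 1.3, -0.0]
  dp [32.0, 4.0, 22.0] rot [-0.0, 1.3, -0.0]
  dp [32.0, 4.0, 23.0] rot [-0.0, 1.3, -0.0]
  dp [31.0, 4.0, 24.0] rot [-0.0, 1.3, -0.0]
  dp [31.0, 4.0, 24.0] rot [-0.0, 1.3, -0.0]
  dp [30.0, 4.0, 25.0] rot [-0.0, 1.2, -0.0]
  dp [30.0, 4.0, 26.0] rot [-0.0, 1.3, -0.0]
  dp [29.0, 4.0, 26.0] rot [-0.0, 1.2, -0.0]
  dp [29.0, 4.0, 27.0] rot [-0.0, 1.3, -0.0]
  dp [28.0, 5.0, 28.0] rot [-0.0, 1.2, -0.0]
  dp [28.0, 4.0, 28.0] rot [-0.0, 1.3, -0.0]
  dp [27.0, 5.0, 29.0] rot [-0.0, 1.2, -0.0]
  dp [26.0, 4.0, 29.0] rot [-0.0, 1.3, -0.0]
  dp [26.0, 5.0, 30.0] rot [-0.0, 1.2, -0.0]
  dp [25.0, 4.0, 31.0] rot [-0.0, 1.3, -0.0]
  dp [24.0, 5.0, 31.0] rot [-0.0, 1.2, -0.0]
  dp [23.0, 4.0, 32.0] rot [-0.0, 1.3, -0.0]
```

Request:
move_arm:
  deltas:
    - {"dp": [33, 4, 21], "rotation": [0, 1.3, 0]}
    - {"dp": [33, 4, 22], "rotation": [0, 1.3, 0]}
    - {"dp": [32, 4, 22], "rotation": [0, 1.3, 0]}
    - {"dp": [32, 4, 23], "rotation": [0, 1.3, 0]}
    - {"dp": [31, 4, 24], "rotation": [0, 1.3, 0]}
  jaw: 60
  squeeze: 40

```text
t: 0.72
eef_pos: [0.3104, -0.5065, 0.2041]
ee_rot: [-1.571, 0.002, 0.14]
force: [0.7, -0.0, 0.2]
width: 0.0675
```

Request:
move_arm:
  deltas:
    - {"dp": [31, 4, 24], "rotation": [0, 1.3, 0]}
    - {"dp": [30, 4, 25], "rotation": [0, 1.3, 0]}
    - {"dp": [30, 4, 26], "rotation": [0, 1.3, 0]}
    - {"dp": [29, 4, 26], "rotation": [0, 1.3, 0]}
    - {"dp": [29, 4, 27], "rotation": [0, 1.3, 0]}

```text
t: 1.13
eef_pos: [0.4518, -0.3574, 0.1841]
ee_rot: [-1.572, -0.0, 0.02]
force: [1.6, -0.5, 0.8]
width: 0.0671
```

```bash
python3 -c "
from h import *
st();plan((.66,-.13,.15,-7.4),(.66,-.13,.06,-7.4))"
```

```text
t 1.13 pos [ 0.4518 -0.3574  0.1841] rot [-90.07  -0.01   1.13] w 0.0671 F [ 1.6 -0.5  0.8] q [-0.33  0.23 -0.27  0.   -1.07 -1.22]
-> (0.66, -0.13, 0.15, -7.4) n 8
  dp [27.0, 4.0, 28.0] rot [0.0, 1.1, 0.0]
  dp [26.0, 4.0, 28.0] rot [0.0, 1.1, 0.0]
  dp [25.0, 4.0, 29.0] rot [0.0, 1.1, 0.0]
  dp [25.0, 4.0, 29.0] rot [0.0, 1.0, 0.0]
  dp [24.0, 4.0, 30.0] rot [0.0, 1.1, 0.0]
  dp [24.0, 5.0, 30.0] rot [0.0, 1.0, 0.0]
  dp [23.0, 4.0, 31.0] rot [0.0, 1.1, 0.0]
  dp [23.0, 5.0, 32.0] rot [0.1, 1.0, 0.0]
-> (0.66, -0.13, 0.06, -7.4) n 3
  dp [0.0, 30.0, -0.0] rot [-0.0, 0.0, 0.0]
  dp [0.0, 30.0, -0.0] rot [-0.0, 0.0, 0.0]
  dp [0.0, 30.0, -0.0] rot [-0.0, 0.0, 0.0]
```

Request:
move_arm:
  deltas:
    - {"dp": [27, 4, 28], "rotation": [0, 1.1, 0]}
    - {"dp": [26, 4, 28], "rotation": [0, 1.1, 0]}
    - {"dp": [25, 4, 29], "rotation": [0, 1.1, 0]}
    - {"dp": [25, 4, 29], "rotation": [0, 1.1, 0]}
    - {"dp": [24, 4, 30], "rotation": [0, 1.1, 0]}

```text
t: 1.55
eef_pos: [0.5877, -0.207, 0.1645]
ee_rot: [-1.572, -0.003, -0.08]
force: [0.2, -0.9, -0.1]
width: 0.0667
```

Request:
move_arm:
  deltas:
    - {"dp": [24, 4, 30], "rotation": [0, 1.1, 0]}
    - {"dp": [23, 5, 31], "rotation": [0, 1, 0]}
    - {"dp": [23, 5, 32], "rotation": [0, 1, 0]}
    - {"dp": [0, 0, 0], "rotation": [0, 0, 0]}

```text
t: 1.88
eef_pos: [0.6736, -0.1114, 0.1489]
ee_rot: [-1.572, -0.004, -0.134]
force: [-1.0, -0.5, 0.8]
width: 0.067
```

```bash
python3 -c "
from h import *
st();f=grab('wrist');cv2.imwrite('pics/w1.png',f['pixels'][:,:,::-1])
P=cloud(f);z=P[...,2]
m=((z>.025)&(z<.055)).astype(np.uint8)
n,l,s,c=cv2.connectedComponentsWithStats(m)
for i in range(1,n):
    if s[i,4]>500:
        q=P[l==i];print(s[i],np.median(q,0),cv2.minAreaRect((q[:,:2]*1000).astype(np.float32)))
"
```

```text
t 1.88 pos [ 0.6736 -0.1114  0.1489] rot [-90.07  -0.25  -7.68] w 0.0670 F [-1.  -0.5  0.8] q [ 0.12  0.42 -0.08  0.   -1.07 -1.83]
[  0   0  45  19 688] [ 0.5156 -0.2677  0.0354] ((513.1978759765625, -276.6736755371094), (7.34041690826416, 27.84033966064453), 2.7400219440460205)
[ 472    0   71  114 6880] [0.579  0.0132 0.0372] ((579.6314697265625, 15.599294662475586), (34.542701721191406, 66.51558685302734), 84.3079605102539)
[  0 146  16  71 714] [ 0.6132 -0.318   0.0312] ((614.537353515625, -322.211669921875), (11.483772277832031, 49.79616928100586), 69.55037689208984)
[ 466  156   64  108 5515] [0.6744 0.0079 0.0373] ((677.7178344726562, 10.067789077758789), (70.14298248291016, 34.40985107421875), 4.112753391265869)
[ 268  160   52  102 4995] [ 0.6571 -0.1291  0.0374] ((659.4428100585938, -129.55770874023438), (34.034912109375, 69.6788558959961), 82.37431335449219)
[ 382  372   56   33 1020] [ 0.8074 -0.0644  0.0392] ((812.6852416992188, -66.86320495605469), (10.001155853271484, 46.11172103881836), 31.506818771362305)
[222 374  44  31 533] [ 0.7874 -0.1889  0.0429] ((792.4281005859375, -186.4600067138672), (42.918270111083984, 11.555559158325195), 39.449371337890625)
```

View pics/w1.png

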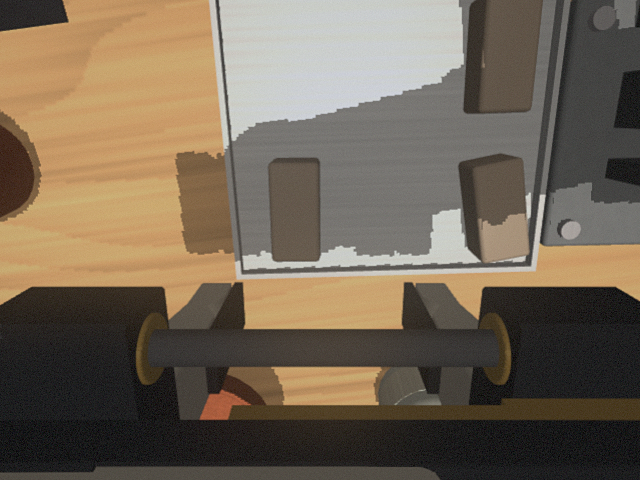

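The wrist view confirms three clay bars, at (295,210), (495,208) and (502,55). I'll take the right-hand one in world terms, B at (295,210).

```bash
python3 -c "
from h import *
st();plan((.660,-.130,.12,-7.6),(.66,-.13,.010,-7.6,28))"
```

```text
t 1.93 pos [ 0.6718 -0.113   0.1492] rot [-90.09  -0.19  -7.65] w 0.0668 F [-0.4 -0.8  0.1] q [ 0.12  0.42 -0.08  0.   -1.07 -1.83]
-> (0.66, -0.13, 0.12, -7.6) n 1
  dp [-9.6, 29.2, -18.4] rot [0.1, -0.1, 0.2]
-> (0.66, -0.13, 0.01, -7.6, 28) n 4
  dp [0.0, 27.0, -0.0] rot [-0.0, 0.0, -0.0]
  dp [0.0, 28.0, -0.0] rot [-0.0, 0.0, -0.0]
  dp [0.0, 27.0, -0.0] rot [-0.0, 0.0, -0.0]
  dp [0.0, 28.0, -0.0] rot [-0.0, 0.0, -0.0]
```

Request:
move_arm:
  deltas:
    - {"dp": [-9.5, 29, -18.5], "rotation": [0, 0, 0]}
    - {"dp": [0, 25, 0], "rotation": [0, 0, 0]}
    - {"dp": [0, 25, 0], "rotation": [0, 0, 0]}
    - {"dp": [0, 0, 0], "rotation": [0, 0, 0]}

```text
t: 2.27
eef_pos: [0.6612, -0.1301, 0.0695]
ee_rot: [-1.572, -0.007, -0.13]
force: [-1.5, 1.0, -1.1]
width: 0.0669
```

```bash
python3 -c "
from h import *
st();plan((.66,-.13,.010,-7.6,28))"
```

```text
t 2.27 pos [ 0.6612 -0.1301  0.0695] rot [-90.06  -0.41  -7.45] w 0.0669 F [-1.5  1.  -1.1] q [ 0.1   0.48 -0.18  0.   -0.9  -1.8 ]
-> (0.66, -0.13, 0.01, -7.6, 28) n 3
  dp [-0.5, 19.8, -0.0] rot [0.0, 0.0, 0.1]
  dp [-0.5, 19.8, -0.0] rot [0.0, 0.1, 0.2]
  dp [-0.5, 19.9, -0.0] rot [0.1, 0.0, 0.1]
```

Request:
move_arm:
  deltas:
    - {"dp": [-0.5, 20, 0], "rotation": [0, 0, 0.2]}
    - {"dp": [-0.5, 20, 0], "rotation": [0, 0, 0.2]}
    - {"dp": [0, 16, 0], "rotation": [0, 0, 0]}
    - {"dp": [0, 0, 0], "rotation": [0, 0, 0]}

```text
t: 2.6
eef_pos: [0.661, -0.1327, 0.0163]
ee_rot: [-1.573, -0.003, -0.131]
force: [-0.4, -0.5, -0.1]
width: 0.0671
```

Request:
move_arm:
  deltas:
    - {"dp": [0, 0, 0]}
    - {"dp": [0, 0, 0]}
    - {"dp": [0, 0, 0]}
    - {"dp": [0, 0, 0]}
  jaw: 255

```text
$.deltas[0]: bad value
```

```bash
python3 -c "
from h import *
st();plan((.66,-.13,.13,-7.6,35),(.424,-.43,.13,1,35))"
```

```text
t 2.60 pos [ 0.661  -0.1327  0.0163] rot [-90.11  -0.16  -7.49] w 0.0671 F [-0.4 -0.5 -0.1] q [ 0.09  0.54 -0.22  0.   -0.8  -1.8 ]
-> (0.66, -0.13, 0.13, -7.6, 35) n 4
  dp [-0.0, -28.0, 1.0] rot [0.0, 0.0, 0.0]
  dp [-0.0, -29.0, 0.0] rot [0.0, 0.0, 0.1]
  dp [-1.0, -28.0, 1.0] rot [0.1, 0.1, 0.0]
  dp [-0.0, -29.0, 0.0] rot [0.0, 0.0, 0.1]
-> (0.424, -0.43, 0.13, 1, 35) n 11
  dp [-18.0, 0.0, -30.0] rot [0.0, -0.8, -0.0]
  dp [-18.0, 0.0, -30.0] rot [0.0, -0.8, -0.0]
  dp [-18.0, 0.0, -29.0] rot [0.0, -0.8, -0.0]
  dp [-19.0, 0.0, -29.0] rot [0.0, -0.8, -0.0]
  dp [-19.0, 0.0, -29.0] rot [0.0, -0.8, -0.0]
  dp [-20.0, 0.0, -28.0] rot [0.0, -0.8, -0.0]
  dp [-20.0, 0.0, -28.0] rot [0.0, -0.8, -0.0]
  dp [-21.0, 0.0, -28.0] rot [0.0, -0.7, -0.0]
  dp [-21.0, 0.0, -28.0] rot [0.0, -0.8, -0.0]
  dp [-21.0, 0.0, -27.0] rot [0.0, -0.7, -0.0]
  dp [-21.0, 0.0, -28.0] rot [0.0, -0.8, -0.0]
```

Request:
move_arm:
  deltas:
    - {"dp": [0, 1, 1], "rotation": [0, 0, 0]}
    - {"dp": [0, 0, 0], "rotation": [0, 0, 0]}
    - {"dp": [0, 0, 0], "rotation": [0, 0, 0]}
    - {"dp": [0, 0, 0], "rotation": [0, 0, 0]}
  jaw: 255

```text
t: 2.93
eef_pos: [0.6633, -0.1328, 0.0209]
ee_rot: [-1.573, -0.008, -0.131]
force: [0.2, 0.5, -0.3]
width: 0.0458
```

Request:
move_arm:
  deltas:
    - {"dp": [0, -28, 0], "rotation": [0, 0, 0]}
    - {"dp": [0, -29, 0], "rotation": [0, 0, 0]}
    - {"dp": [0, -28, 0], "rotation": [0, 0, 0]}
    - {"dp": [-8, -25, -10], "rotation": [0, 0, 0]}
    - {"dp": [-18, 0, -28], "rotation": [0, -0.8, 0]}

```text
t: 3.35
eef_pos: [0.6349, -0.1648, 0.139]
ee_rot: [-1.574, -0.012, -0.112]
force: [1.1, -1.6, 0.3]
width: 0.0125
```

Request:
move_arm:
  deltas:
    - {"dp": [-18, 0, -29], "rotation": [0, -0.8, 0]}
    - {"dp": [-18, 0, -29], "rotation": [0, -0.8, 0]}
    - {"dp": [-19, 0, -29], "rotation": [0, -0.8, 0]}
    - {"dp": [-19, 0, -29], "rotation": [0, -0.8, 0]}
    - {"dp": [-19, 0, -28], "rotation": [0, -0.8, 0]}

```text
t: 3.77
eef_pos: [0.5304, -0.304, 0.1484]
ee_rot: [-1.577, -0.028, -0.032]
force: [-0.4, -0.1, -0.2]
width: 0.0001
```

```bash
python3 -c "
from h import *
st();plan((.424,-.425,.13,0,35),(.424,-.425,.03,0,28))"
```

```text
t 3.77 pos [ 0.5304 -0.304   0.1484] rot [-90.34  -1.59  -1.83] w 0.0001 F [-0.4 -0.1 -0.2] q [-0.2   0.3  -0.26  0.   -0.98 -1.4 ]
-> (0.424, -0.425, 0.13, 0, 35) n 5
  dp [-21.0, 3.0, -25.0] rot [0.1, -0.4, 0.3]
  dp [-21.0, 3.0, -25.0] rot [0.1, -0.4, 0.3]
  dp [-21.0, 4.0, -24.0] rot [0.1, -0.3, 0.3]
  dp [-21.0, 3.0, -25.0] rot [0.0, -0.4, 0.3]
  dp [-20.0, 4.0, -24.0] rot [0.1, -0.3, 0.4]
-> (0.424, -0.425, 0.03, 0, 28) n 4
  dp [-0.0, 25.0, 0.0] rot [-0.0, -0.0, -0.0]
  dp [-0.0, 25.0, 0.0] rot [-0.0, -0.0, -0.0]
  dp [-0.0, 25.0, 0.0] rot [-0.0, -0.0, -0.0]
  dp [-0.0, 25.0, 0.0] rot [-0.0, -0.0, -0.0]
```

The fingers had not closed before the lift, so the bar was left behind (width 0). I'll go back and wait for the width to settle this time.

```bash
cat >> h.py <<'E'
def bars(n='top'):
    f=grab(n);P=cloud(f);z=P[...,2]
    m=((z>.025)&(z<.05)).astype(np.uint8)
    k,l,s,c=cv2.connectedComponentsWithStats(m)
    for i in range(1,k):
        q=P[l==i]
        if s[i,4]>300:
            (a,b),(w,h),an=cv2.minAreaRect((q[:,:2]*1000).astype(np.float32))
            if h>w: an-=90;w,h=h,w
            if abs(w-70)<6 and abs(h-34)<5: print("bar",s[i][:4],round(a,1),round(b,1),"long axis deg %.1f"%an)
    return f
E
python3 -c "
from h import *
f=bars();crop(f,120,100,520,380,2,'t2.png')
st();plan((.645,-.145,.13,-7.6,35),(.66,-.13,.014,-7.6,28))"
```

```text
bar [235 148  30  17] 826.9 193.7 long axis deg -81.0
bar [316 203  15  30] 677.0 9.5 long axis deg 1.2
bar [312 244  17  30] 577.8 15.4 long axis deg -5.6
t 3.82 pos [ 0.5269 -0.3074  0.1486] rot [-90.36  -1.51  -1.9 ] w 0.0001 F [-3.1 -1.5 -0.3] q [-0.21  0.3  -0.27  0.   -0.98 -1.4 ]
-> (0.645, -0.145, 0.13, -7.6, 35) n 6
  dp [19.0, 3.0, 28.0] rot [0.0, 0.9, 0.3]
  dp [18.0, 3.0, 28.0] rot [0.1, 1.0, 0.2]
  dp [18.0, 4.0, 28.0] rot [0.0, 0.9, 0.3]
  dp [17.0, 3.0, 29.0] rot [0.1, 1.0, 0.2]
  dp [17.0, 3.0, 29.0] rot [0.0, 0.9, 0.3]
  dp [16.0, 4.0, 29.0] rot [0.1, 1.0, 0.2]
-> (0.66, -0.13, 0.014, -7.6, 28) n 5
  dp [3.0, 23.0, 3.0] rot [-0.0, -0.0, 0.0]
  dp [3.0, 23.0, 3.0] rot [-0.0, -0.0, 0.0]
  dp [2.0, 23.0, 4.0] rot [-0.0, -0.0, 0.0]
  dp [3.0, 23.0, 3.0] rot [-0.0, -0.0, 0.0]
  dp [2.0, 24.0, 4.0] rot [-0.0, -0.0, 0.0]
```

View pics/t2.png

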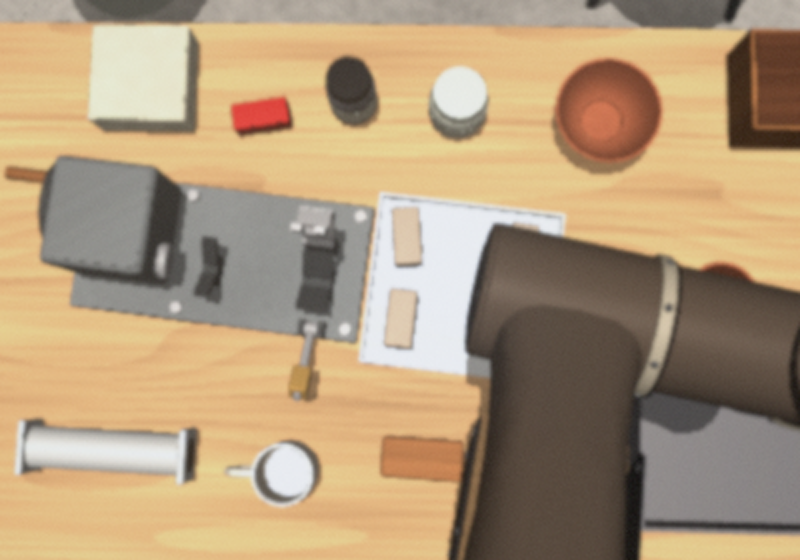

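The arm hides B, but its far end shows at (525,228), so it is still in the tray.

Request:
move_arm:
  deltas:
    - {"dp": [19, 0, 28], "rotation": [0, 0.9, 0.3]}
    - {"dp": [18, 0, 28], "rotation": [0, 1, 0.3]}
    - {"dp": [18, 0, 28], "rotation": [0, 0.9, 0.3]}
    - {"dp": [17, 0, 28], "rotation": [0, 1, 0.3]}
    - {"dp": [12, 0, 20], "rotation": [0, 0.9, 0.3]}
  jaw: 60

```text
t: 4.23
eef_pos: [0.6181, -0.1862, 0.1574]
ee_rot: [-1.576, -0.009, -0.133]
force: [-0.1, -0.5, -0.4]
width: 0.028
```

Request:
move_arm:
  deltas:
    - {"dp": [0, 0, 0], "rotation": [0, 0, 0]}

```text
t: 4.32
eef_pos: [0.621, -0.1832, 0.1585]
ee_rot: [-1.576, -0.011, -0.132]
force: [0.9, -0.3, 0.3]
width: 0.0352
```

```bash
python3 -c "
from h import *
f=bars('wrist');
st();plan((.66,-.13,.014,-7.6,28))"
```

```text
bar [573  66  67 112] 577.7 15.3 long axis deg -5.5
bar [563 214  58  98] 677.5 9.5 long axis deg 4.2
t 4.37 pos [ 0.6201 -0.1842  0.1586] rot [-90.31  -0.64  -7.5 ] w 0.0389 F [-0.  -0.6  0.7] q [ 0.02  0.35 -0.16  0.01 -1.05 -1.72]
-> (0.66, -0.13, 0.014, -7.6, 28) n 6
  dp [5.0, 24.0, 10.0] rot [0.1, 0.0, 0.1]
  dp [5.0, 24.0, 10.0] rot [0.0, 0.0, 0.1]
  dp [5.0, 24.0, 10.0] rot [0.1, 0.0, 0.1]
  dp [5.0, 24.0, 10.0] rot [0.0, 0.0, 0.1]
  dp [6.0, 24.0, 10.0] rot [0.1, 0.0, 0.1]
  dp [6.0, 25.0, 9.0] rot [0.0, 0.1, 0.1]
```

```bash
python3 -c "
from h import *
f=grab('wrist');cv2.imwrite('pics/w2.png',f['pixels'][:,:,::-1])
P=cloud(f);z=P[...,2]
m=((z>.015)&(z<.055)).astype(np.uint8)
n,l,s,c=cv2.connectedComponentsWithStats(m)
for i in range(1,n):
    if s[i,4]>800:
        q=P[l==i];print(s[i],np.median(q,0),cv2.minAreaRect((q[:,:2]*1000).astype(np.float32)))
"
```

```text
[   0    0  190  112 2912] [ 0.5054 -0.2642  0.0361] ((511.41961669921875, -322.17523193359375), (50.58707046508789, 145.3649139404297), 21.014686584472656)
[ 566   68   74  112 7052] [0.5772 0.0076 0.037 ] ((577.752685546875, 15.01858901977539), (34.93115234375, 70.82884216308594), 85.2484130859375)
[  62  175   86  101 2090] [ 0.5887 -0.3205  0.0377] ((594.4439697265625, -327.76007080078125), (74.35908508300781, 25.683853149414062), 14.498125076293945)
[   8  187  102  105 5339] [ 0.6113 -0.3855  0.038 ] ((607.99560546875, -372.559326171875), (75.94591522216797, 42.86913299560547), 19.284147262573242)
[ 557  212   66   99 5611] [0.6714 0.0047 0.0371] ((676.7067260742188, 15.917500495910645), (70.50818634033203, 48.48324203491211), 5.7588324546813965)
[ 378  214   54   90 3556] [ 0.6461 -0.1281  0.0373] ((656.1397094726562, -128.59872436523438), (34.33717346191406, 63.328125), 82.38072204589844)
```

View pics/w2.png

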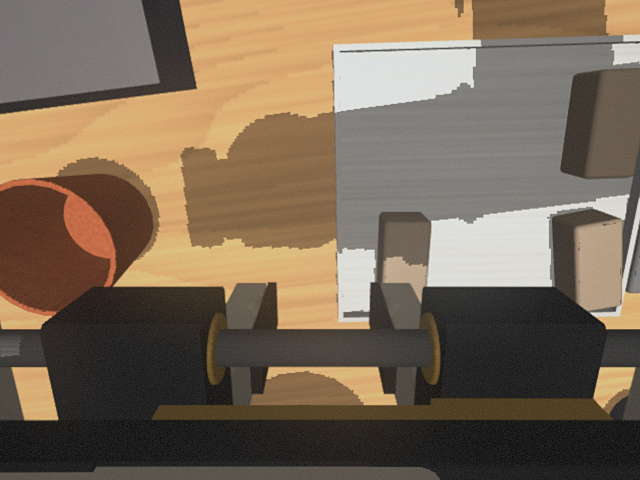

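B is at (405,250), unmoved.

Request:
move_arm:
  deltas:
    - {"dp": [11, 5, 20], "rotation": [0, 0, 0.1]}
    - {"dp": [11, 20, 20], "rotation": [0, 0, 0.1]}
    - {"dp": [11, 25, 19], "rotation": [0, 0, 0.1]}
    - {"dp": [0, 20, 0], "rotation": [0, 0, 0.2]}
    - {"dp": [0, 0, 0], "rotation": [0, 0, 0.1]}

```text
t: 4.83
eef_pos: [0.6606, -0.1337, 0.0921]
ee_rot: [-1.575, -0.008, -0.134]
force: [-1.0, -0.5, -0.4]
width: 0.0663
```

```bash
python3 -c "
from h import *
st();plan((.66,-.13,.014,-7.6,28))"
```

```text
t 4.83 pos [ 0.6606 -0.1337  0.0921] rot [-90.26  -0.46  -7.7 ] w 0.0663 F [-1.  -0.5 -0.4] q [ 0.09  0.46 -0.17  0.01 -0.94 -1.8 ]
-> (0.66, -0.13, 0.014, -7.6, 28) n 3
  dp [-1.0, 26.0, 1.0] rot [0.1, -0.0, 0.2]
  dp [-0.0, 26.0, 1.0] rot [0.1, -0.0, 0.1]
  dp [-0.0, 26.0, 2.0] rot [0.1, -0.1, 0.2]
```

Request:
move_arm:
  deltas:
    - {"dp": [-1, 26, 1], "rotation": [0.1, 0, 0.2]}
    - {"dp": [0, 26, 1], "rotation": [0.1, 0, 0.2]}
    - {"dp": [0, 25, 2], "rotation": [0, 0, 0.1]}
    - {"dp": [0, 0, 0], "rotation": [0, 0, 0]}

```text
t: 5.17
eef_pos: [0.661, -0.1338, 0.0189]
ee_rot: [-1.572, -0.005, -0.136]
force: [-1.9, 0.3, -0.3]
width: 0.0668
```

Request:
move_arm:
  deltas:
    - {"dp": [0, 0, 0], "rotation": [0, 0, 0]}
    - {"dp": [0, 0, 0], "rotation": [0, 0, 0]}
    - {"dp": [0, 0, 0], "rotation": [0, 0, 0]}
    - {"dp": [0, 0, 0], "rotation": [0, 0, 0]}
    - {"dp": [0, 0, 0], "rotation": [0, 0, 0]}
  jaw: 255

```text
t: 5.58
eef_pos: [0.6632, -0.1369, 0.0273]
ee_rot: [-1.572, -0.012, -0.137]
force: [-0.7, 1.8, -0.3]
width: 0.0391
```

Request:
move_arm:
  deltas:
    - {"dp": [0, 0, 0], "rotation": [0, 0, 0]}
    - {"dp": [0, 0, 0], "rotation": [0, 0, 0]}
    - {"dp": [0, 0, 0], "rotation": [0, 0, 0]}

```text
t: 5.83
eef_pos: [0.6642, -0.1369, 0.0299]
ee_rot: [-1.571, -0.015, -0.137]
force: [-0.9, -0.7, -1.1]
width: 0.0338
```

Request:
move_arm:
  deltas:
    - {"dp": [0, 1.5, 0], "rotation": [0, 0, 0.2]}
    - {"dp": [0, 1.5, 0], "rotation": [0, 0, 0.2]}
    - {"dp": [-2, 10, 3], "rotation": [0, 0, 0.2]}
    - {"dp": [-2, 12, 3], "rotation": [0, 0, 0.2]}
  jaw: 110

```text
t: 6.17
eef_pos: [0.6633, -0.1304, 0.0064]
ee_rot: [-1.57, -0.006, -0.137]
force: [0.4, -0.3, 0.4]
width: 0.0489
```

Request:
move_arm:
  deltas:
    - {"dp": [0, 2, 0.5], "rotation": [0, 0, 0.1]}
    - {"dp": [0, 2, 0.5], "rotation": [0, 0, 0.1]}
    - {"dp": [0, 2, 0.5], "rotation": [0, 0, 0.1]}
    - {"dp": [0, 2, 0.5], "rotation": [0, 0, 0.1]}
  jaw: 255

```text
t: 6.5
eef_pos: [0.6658, -0.1277, 0.0043]
ee_rot: [-1.574, -0.002, -0.13]
force: [-9.9, -3.8, 22.7]
width: 0.0334
```

Request:
move_arm:
  deltas:
    - {"dp": [0, -4, 0], "rotation": [0, 0, 0]}
    - {"dp": [0, -20, 0], "rotation": [0, 0, 0]}
    - {"dp": [0, -30, 0], "rotation": [0, 0, 0]}
    - {"dp": [0, -30, 0], "rotation": [0, 0, 0]}
    - {"dp": [-10, -25, -10], "rotation": [0, 0, 0]}

```text
t: 6.92
eef_pos: [0.649, -0.1334, 0.1038]
ee_rot: [-1.577, 0.018, -0.13]
force: [0.9, -0.4, -1.3]
width: 0.0339
```

```bash
python3 -c "
from h import *
st();plan((.424,-.425,.14,0,38))"
```

```text
t 6.92 pos [ 0.649  -0.1334  0.1038] rot [-90.33   1.02  -7.43] w 0.0339 F [ 0.9 -0.4 -1.3] q [ 0.09  0.44 -0.16  0.   -0.99 -1.79]
-> (0.424, -0.425, 0.14, 0, 38) n 10
  dp [-19.0, -3.0, -32.0] rot [0.0, -0.7, -0.1]
  dp [-19.0, -3.0, -32.0] rot [0.0, -0.7, -0.1]
  dp [-19.0, -3.0, -31.0] rot [0.0, -0.8, -0.1]
  dp [-20.0, -3.0, -31.0] rot [0.0, -0.7, -0.1]
  dp [-20.0, -3.0, -31.0] rot [0.0, -0.8, -0.1]
  dp [-21.0, -3.0, -31.0] rot [0.1, -0.7, -0.1]
  dp [-21.0, -4.0, -30.0] rot [0.0, -0.8, -0.1]
  dp [-21.0, -4.0, -30.0] rot [0.1, -0.7, -0.1]
  dp [-22.0, -3.0, -30.0] rot [0.0, -0.8, -0.1]
  dp [-22.0, -4.0, -29.0] rot [0.1, -0.7, -0.1]
```

Request:
move_arm:
  deltas:
    - {"dp": [-19, -3, -32], "rotation": [0, -0.7, -0.1]}
    - {"dp": [-19, -3, -32], "rotation": [0, -0.7, -0.1]}
    - {"dp": [-19, -3, -31], "rotation": [0, -0.8, 0]}
    - {"dp": [-20, -3, -31], "rotation": [0, -0.7, 0]}
    - {"dp": [-20, -3, -31], "rotation": [0, -0.8, 0]}

```text
t: 7.33
eef_pos: [0.5372, -0.2779, 0.1208]
ee_rot: [-1.574, 0.012, -0.053]
force: [1.0, -0.3, -1.0]
width: 0.0339
```

Request:
move_arm:
  deltas:
    - {"dp": [-20, -1, -30], "rotation": [0, -0.7, 0]}
    - {"dp": [-20, 0, -29], "rotation": [0, -0.8, 0]}
    - {"dp": [-20, 0, -28], "rotation": [0, -0.7, 0]}
    - {"dp": [-12, 0, -15], "rotation": [0, -0.8, 0]}
    - {"dp": [0, 0, 0], "rotation": [0, 0, 0]}

```text
t: 7.75
eef_pos: [0.4511, -0.3827, 0.117]
ee_rot: [-1.569, 0.02, -0.0]
force: [0.5, -0.2, -1.3]
width: 0.034
```

```bash
python3 -c "
from h import *
st();plan((.424,-.425,.025,0,38))"
```

```text
t 7.75 pos [ 0.4511 -0.3827  0.117 ] rot [-89.92   1.14  -0.02] w 0.0340 F [ 0.5 -0.2 -1.3] q [-0.37  0.32 -0.31  0.01 -0.95 -1.21]
-> (0.424, -0.425, 0.025, 0, 38) n 3
  dp [-8.0, 31.0, -14.0] rot [-0.0, -0.0, -0.4]
  dp [-9.0, 31.0, -14.0] rot [-0.0, -0.0, -0.4]
  dp [-9.0, 30.0, -14.0] rot [-0.1, -0.0, -0.3]
```

Request:
move_arm:
  deltas:
    - {"dp": [-13, 0, -20], "rotation": [0, 0, -0.4]}
    - {"dp": [-13, 15, -20], "rotation": [0, 0, -0.4]}
    - {"dp": [0, 25, 0], "rotation": [0, 0, -0.3]}
    - {"dp": [0, 28, 0], "rotation": [0, 0, 0]}
    - {"dp": [0, 8, 0], "rotation": [0, 0, 0]}

```text
t: 8.17
eef_pos: [0.4232, -0.4241, 0.0363]
ee_rot: [-1.569, -0.0, -0.004]
force: [-0.7, 0.9, -1.4]
width: 0.0336
```

```bash
python3 -c "
from h import *
st();plan((.424,-.425,.025,0,38))"
```

```text
t 8.17 pos [ 0.4232 -0.4241  0.0363] rot [-89.87  -0.02  -0.22] w 0.0336 F [-0.7  0.9 -1.4] q [-0.46  0.42 -0.38 -0.   -0.77 -1.11]
-> (0.424, -0.425, 0.025, 0, 38) n 1
  dp [0.8, 11.3, -0.9] rot [-0.1, -0.2, 0.0]
```

Lower a little and release, opening only slightly. Then retreat.

Request:
move_arm:
  deltas:
    - {"dp": [0, 13, 0], "rotation": [0, 0, 0]}
    - {"dp": [0, 2, 0], "rotation": [0, 0, 0]}

```text
t: 8.33
eef_pos: [0.4217, -0.4224, 0.0173]
ee_rot: [-1.565, 0.005, -0.004]
force: [-0.6, -0.1, -2.8]
width: 0.0335
```

Request:
move_arm:
  deltas:
    - {"dp": [0, 1.5, 0], "rotation": [0, 0, 0]}
    - {"dp": [0, 1, 0], "rotation": [0, 0, 0]}
    - {"dp": [0, 0, 0], "rotation": [0, 0, 0]}
  jaw: 125

```text
t: 8.58
eef_pos: [0.4231, -0.4217, 0.015]
ee_rot: [-1.565, 0.006, -0.002]
force: [0.5, 0.0, -0.5]
width: 0.0439
```

```bash
python3 -c "
from h import *
st();plan((.424,-.425,.12,0,38),(.61,-.08,.20,90,38))"
```

```text
t 8.58 pos [ 0.4231 -0.4217  0.015 ] rot [-89.69   0.37  -0.11] w 0.0439 F [ 0.5  0.  -0.5] q [-0.46  0.45 -0.39 -0.   -0.73 -1.11]
-> (0.424, -0.425, 0.12, 0, 38) n 3
  dp [0.0, -35.0, -1.0] rot [-0.1, -0.0, -0.1]
  dp [0.0, -35.0, -1.0] rot [-0.1, -0.1, -0.1]
  dp [0.0, -35.0, -1.0] rot [-0.1, -0.0, -0.2]
-> (0.61, -0.08, 0.2, 90, 38) n 13
  dp [14.0, -6.0, 27.0] rot [0.0, -6.9, 0.0]
  dp [17.0, -6.0, 25.0] rot [0.0, -6.9, 0.0]
  dp [20.0, -6.0, 22.0] rot [0.0, -6.9, 0.0]
  dp [23.0, -6.0, 20.0] rot [0.0, -6.9, 0.0]
  dp [25.0, -6.0, 17.0] rot [0.0, -6.9, 0.0]
  dp [27.0, -6.0, 14.0] rot [0.0, -6.9, 0.0]
  dp [28.0, -6.0, 10.0] rot [0.0, -6.9, 0.0]
  dp [29.0, -6.0, 7.0] rot [0.0, -7.0, 0.0]
  dp [30.0, -6.0, 3.0] rot [0.0, -6.9, 0.0]
  dp [30.0, -6.0, -1.0] rot [0.0, -7.0, 0.0]
  dp [30.0, -7.0, -4.0] rot [0.0, -6.9, 0.0]
  dp [29.0, -6.0, -8.0] rot [0.0, -7.0, 0.0]
  dp [29.0, -7.0, -11.0] rot [0.0, -6.9, 0.0]
```

Request:
move_arm:
  deltas:
    - {"dp": [0, -35, 0], "rotation": [0, 0, 0]}
    - {"dp": [0, -35, 0], "rotation": [0, 0, 0]}
    - {"dp": [0, -38, 0], "rotation": [0, 0, 0]}
    - {"dp": [14, -6, 27], "rotation": [0, -6.9, 0]}
    - {"dp": [17, -6, 25], "rotation": [0, -6.9, 0]}
  jaw: 22

```text
t: 9.0
eef_pos: [0.4519, -0.3702, 0.143]
ee_rot: [-1.565, 0.005, 0.239]
force: [0.9, 1.2, -1.6]
width: 0.0726
```

Request:
move_arm:
  deltas:
    - {"dp": [20, -5, 23], "rotation": [0, -6.9, 0]}
    - {"dp": [23, -5, 20], "rotation": [0, -6.9, 0]}
    - {"dp": [26, -5, 17], "rotation": [0, -6.9, 0]}
    - {"dp": [28, -5, 14], "rotation": [0, -6.9, 0]}
    - {"dp": [29, -5, 10], "rotation": [0, -6.9, 0]}

```text
t: 9.42
eef_pos: [0.5305, -0.2296, 0.181]
ee_rot: [-1.58, -0.007, 0.866]
force: [0.5, -0.9, -0.3]
width: 0.0805
```

```bash
python3 -c "
from h import *
st();plan((.577,-.01,.18,84.4,38))"
```

```text
t 9.42 pos [ 0.5305 -0.2296  0.181 ] rot [-90.55  -0.39  49.61] w 0.0805 F [ 0.5 -0.9 -0.3] q [-0.07  0.23 -0.28  0.   -1.05 -0.63]
-> (0.577, -0.01, 0.18, 84.4, 38) n 6
  dp [33.0, 0.0, 18.0] rot [0.1, -5.8, 0.0]
  dp [35.0, 0.0, 14.0] rot [0.1, -5.8, 0.0]
  dp [36.0, 0.0, 11.0] rot [0.1, -5.8, 0.1]
  dp [36.0, 0.0, 7.0] rot [0.1, -5.8, 0.0]
  dp [37.0, 1.0, 4.0] rot [0.1, -5.8, 0.1]
  dp [38.0, 0.0, -1.0] rot [0.2, -5.8, -0.0]
```

Request:
move_arm:
  deltas:
    - {"dp": [33, 0, 18], "rotation": [0, -5.8, 0]}
    - {"dp": [35, 0, 14], "rotation": [0, -5.8, 0]}
    - {"dp": [36, 0, 11], "rotation": [0.1, -5.8, 0]}
    - {"dp": [36, 0, 7], "rotation": [0.1, -5.8, 0]}
    - {"dp": [36, 1, 4], "rotation": [0.1, -5.8, 0]}

```text
t: 9.83
eef_pos: [0.5723, -0.0386, 0.191]
ee_rot: [-1.594, -0.005, 1.401]
force: [0.3, -0.6, -0.4]
width: 0.08
```

Request:
move_arm:
  deltas:
    - {"dp": [15, 1, 0], "rotation": [0, -3, 0]}
    - {"dp": [0, 1, 0], "rotation": [0, 0, 0]}

```text
t: 10.0
eef_pos: [0.5771, -0.0164, 0.1925]
ee_rot: [-1.6, -0.006, 1.469]
force: [1.4, -0.4, 0.1]
width: 0.0801
```

```bash
python3 -c "
from h import *
f=bars('wrist');cv2.imwrite('pics/w3.png',f['pixels'][:,:,::-1]);bars('top')
st();plan((.577,.0152,.10,84.4,38))"
```

```text
bar [166 228  92  54] 677.7 10.0 long axis deg 4.0
bar [289 229  88  44] 577.7 16.2 long axis deg -5.1
bar [235 148  30  18] 827.2 193.7 long axis deg -81.8
bar [495 313  17  30] 421.3 -420.8 long axis deg 2.1
t 10.10 pos [ 0.5765 -0.0186  0.1922] rot [-91.64  -0.31  83.85] w 0.0799 F [ 0.4  0.5 -0.7] q [ 0.31  0.21 -0.29  0.01 -1.05 -0.42]
-> (0.577, 0.0152, 0.1, 84.4, 38) n 3
  dp [11.0, 31.0, 2.0] rot [0.5, -0.2, 0.1]
  dp [11.0, 31.0, 2.0] rot [0.6, -0.2, 0.1]
  dp [11.0, 30.0, 1.0] rot [0.5, -0.2, 0.1]
```

View pics/w3.png

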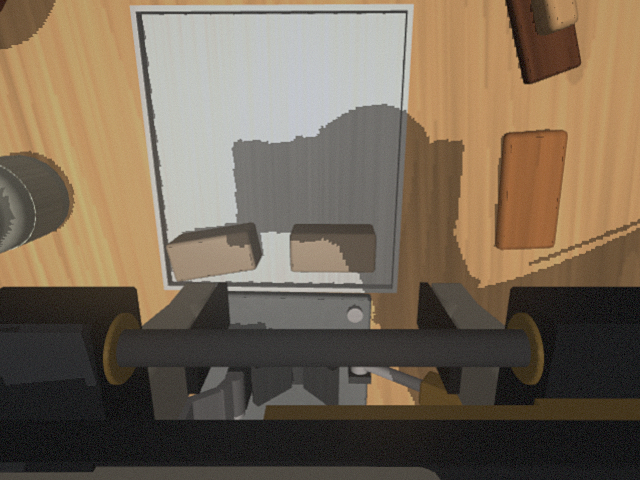

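Bars are at (215,250), which is A, and (333,248), which is C. Bar B is in the tote. Next I'll pick C lengthwise, so the gripper body stays clear of the saddle.

Request:
move_arm:
  deltas:
    - {"dp": [12, 25, 2], "rotation": [0.5, -0.1, 0]}
    - {"dp": [12, 30, 2], "rotation": [0.6, -0.1, 0]}
    - {"dp": [11, 30, 1], "rotation": [0.6, -0.1, 0]}
    - {"dp": [0, 20, 0], "rotation": [0, 0, 0]}
    - {"dp": [0, 1, 0], "rotation": [0, 0, 0]}

```text
t: 10.52
eef_pos: [0.5797, 0.0144, 0.0896]
ee_rot: [-1.58, -0.009, 1.458]
force: [-1.6, -0.7, 0.4]
width: 0.08
```

```bash
python3 -c "
from h import *
st();plan((.577,.0155,.02,84.7,28))"
```

```text
t 10.52 pos [0.5797 0.0144 0.0896] rot [-90.54  -0.53  83.54] w 0.0800 F [-1.6 -0.7  0.4] q [ 0.36  0.32 -0.38 -0.01 -0.85 -0.47]
-> (0.577, 0.0155, 0.02, 84.7, 28) n 3
  dp [0.0, 23.0, 1.0] rot [0.2, -0.4, 0.2]
  dp [0.0, 23.0, 1.0] rot [0.2, -0.4, 0.2]
  dp [0.0, 24.0, 1.0] rot [0.1, -0.4, 0.1]
```

Request:
move_arm:
  deltas:
    - {"dp": [0, 23, 1.5], "rotation": [0.2, -0.4, 0.2]}
    - {"dp": [0, 23, 1], "rotation": [0.2, -0.4, 0.2]}
    - {"dp": [0, 18, 0], "rotation": [0.1, -0.4, 0.2]}
    - {"dp": [0, 1, 0], "rotation": [0, 0, 0]}

```text
t: 10.85
eef_pos: [0.5802, 0.0109, 0.0277]
ee_rot: [-1.577, 0.001, 1.472]
force: [-0.2, -0.2, -0.9]
width: 0.0799
```

```bash
python3 -c "
from h import *
st();plan((.577,.0155,.02,84.7,28))"
```

```text
t 10.85 pos [0.5802 0.0109 0.0277] rot [-90.33   0.05  84.35] w 0.0799 F [-0.2 -0.2 -0.9] q [ 0.36  0.4  -0.44  0.01 -0.72 -0.46]
-> (0.577, 0.0155, 0.02, 84.7, 28) n 1
  dp [4.2, 7.7, 3.7] rot [0.3, -0.4, -0.1]
```

Request:
move_arm:
  deltas:
    - {"dp": [4, 7.5, 2], "rotation": [0.3, -0.3, 0]}
    - {"dp": [0, 2, 0], "rotation": [0, 0, 0]}
    - {"dp": [0, 1.5, 0], "rotation": [0, 0, 0]}
    - {"dp": [0, 1.5, 0], "rotation": [0, 0, 0]}
  jaw: 255

```text
t: 11.18
eef_pos: [0.5805, 0.0137, 0.0203]
ee_rot: [-1.575, -0.0, 1.474]
force: [-2.4, 0.1, 3.8]
width: 0.0692
```

```bash
python3 -c "
from h import *
st();plan((.577,.0155,.13,84.7,35),(.424,-.365,.13,90,38))"
```

```text
t 11.18 pos [0.5805 0.0137 0.0203] rot [-90.22  -0.01  84.45] w 0.0692 F [-2.4  0.1  3.8] q [ 0.36  0.42 -0.44  0.   -0.71 -0.46]
-> (0.577, 0.0155, 0.13, 84.7, 35) n 4
  dp [0.0, -27.0, 1.0] rot [0.1, -0.1, 0.0]
  dp [1.0, -28.0, 1.0] rot [0.0, -0.0, 0.0]
  dp [0.0, -27.0, 1.0] rot [0.1, -0.1, 0.0]
  dp [1.0, -28.0, 0.0] rot [0.0, -0.0, 0.0]
-> (0.424, -0.365, 0.13, 90, 38) n 11
  dp [-36.0, 0.0, 11.0] rot [0.0, -0.5, 0.0]
  dp [-36.0, 0.0, 11.0] rot [0.0, -0.5, 0.0]
  dp [-36.0, 0.0, 11.0] rot [0.0, -0.5, 0.0]
  dp [-35.0, 0.0, 12.0] rot [0.0, -0.5, 0.0]
  dp [-35.0, 0.0, 12.0] rot [0.0, -0.5, 0.0]
  dp [-35.0, 0.0, 12.0] rot [0.0, -0.5, 0.0]
  dp [-35.0, 0.0, 12.0] rot [0.0, -0.5, 0.0]
  dp [-35.0, 0.0, 13.0] rot [0.0, -0.5, 0.0]
  dp [-35.0, 0.0, 13.0] rot [0.0, -0.4, 0.0]
  dp [-35.0, 0.0, 13.0] rot [0.0, -0.5, 0.0]
  dp [-35.0, 0.0, 14.0] rot [0.0, -0.4, 0.0]
```

Request:
move_arm:
  deltas:
    - {"dp": [0, -10, 0], "rotation": [0, 0, 0]}
    - {"dp": [0, -28, 0], "rotation": [0, 0, 0]}
    - {"dp": [0, -28, 0], "rotation": [0, 0, 0]}
    - {"dp": [0, -28, 0], "rotation": [0, 0, 0]}
    - {"dp": [-25, -5, 8], "rotation": [0, -0.5, 0]}

```text
t: 11.6
eef_pos: [0.5715, -0.0092, 0.1279]
ee_rot: [-1.577, 0.0, 1.484]
force: [2.2, -0.0, -0.3]
width: 0.0695
```

Request:
move_arm:
  deltas:
    - {"dp": [-36, 0, 11], "rotation": [0, -0.5, 0]}
    - {"dp": [-36, 0, 11], "rotation": [0, -0.5, 0]}
    - {"dp": [-36, 0, 12], "rotation": [0, -0.5, 0]}
    - {"dp": [-36, 0, 12], "rotation": [0, -0.5, 0]}
    - {"dp": [-36, 0, 12], "rotation": [0, -0.5, 0]}

```text
t: 12.02
eef_pos: [0.5046, -0.1875, 0.1403]
ee_rot: [-1.597, -0.002, 1.538]
force: [0.2, -0.5, -2.4]
width: 0.07
```

```bash
python3 -c "
from h import *
st();plan((.424,-.365,.13,90,38))"
```

```text
t 12.02 pos [ 0.5046 -0.1875  0.1403] rot [-91.52  -0.14  88.12] w 0.0700 F [ 0.2 -0.5 -2.4] q [ 0.01  0.2  -0.43 -0.   -0.92 -0.04]
-> (0.424, -0.365, 0.13, 90, 38) n 6
  dp [-30.0, 1.0, 12.0] rot [0.3, -0.3, 0.0]
  dp [-30.0, 1.0, 13.0] rot [0.2, -0.3, 0.0]
  dp [-30.0, 2.0, 13.0] rot [0.3, -0.3, 0.0]
  dp [-30.0, 2.0, 13.0] rot [0.2, -0.3, 0.0]
  dp [-30.0, 1.0, 13.0] rot [0.3, -0.3, 0.1]
  dp [-29.0, 2.0, 13.0] rot [0.2, -0.4, 0.0]
```

Request:
move_arm:
  deltas:
    - {"dp": [-30, 1, 12], "rotation": [0.3, -0.3, 0]}
    - {"dp": [-30, 2, 13], "rotation": [0.3, -0.3, 0]}
    - {"dp": [-30, 2, 13], "rotation": [0.3, -0.3, 0]}
    - {"dp": [-28, 3, 13], "rotation": [0.3, -0.3, 0]}
    - {"dp": [-18, 2, 8], "rotation": [0.3, -0.3, 0]}

```text
t: 12.43
eef_pos: [0.4392, -0.3316, 0.1388]
ee_rot: [-1.583, 0.001, 1.564]
force: [0.0, 0.5, -1.3]
width: 0.0702
```

Request:
move_arm:
  deltas:
    - {"dp": [0, 1, 0], "rotation": [0, 0, 0]}

```text
t: 12.52
eef_pos: [0.4378, -0.3345, 0.1392]
ee_rot: [-1.584, 0.002, 1.561]
force: [-0.3, 0.0, -0.8]
width: 0.0695
```

```bash
python3 -c "
from h import *
st();plan((.424,-.362,.03,90,28))"
```

```text
t 12.52 pos [ 0.4378 -0.3345  0.1392] rot [-90.78   0.1   89.44] w 0.0695 F [-0.3  0.  -0.8] q [-0.3   0.22 -0.39 -0.   -0.94  0.29]
-> (0.424, -0.362, 0.03, 90, 28) n 5
  dp [-5.0, 22.0, 3.0] rot [0.2, -0.1, -0.0]
  dp [-6.0, 22.0, 3.0] rot [0.1, -0.1, -0.0]
  dp [-5.0, 22.0, 3.0] rot [0.2, -0.1, -0.0]
  dp [-6.0, 22.0, 3.0] rot [0.1, -0.1, -0.1]
  dp [-5.0, 21.0, 3.0] rot [0.2, -0.2, -0.0]
```

Request:
move_arm:
  deltas:
    - {"dp": [-14, 10, 7], "rotation": [0.3, 0, 0]}
    - {"dp": [-13, 20, 6], "rotation": [0.3, 0, 0]}
    - {"dp": [0, 28, 0], "rotation": [0.2, 0, 0]}
    - {"dp": [0, 28, 0], "rotation": [0, 0, 0]}
    - {"dp": [0, 20, 0], "rotation": [0, 0, 0]}

```text
t: 12.93
eef_pos: [0.4306, -0.368, 0.0434]
ee_rot: [-1.591, 0.011, 1.557]
force: [-0.4, 0.2, -1.6]
width: 0.07
```

Request:
move_arm:
  deltas:
    - {"dp": [0, 2, 0], "rotation": [0, 0, 0]}
    - {"dp": [0, 2, 0], "rotation": [0, 0, 0]}

```text
t: 13.1
eef_pos: [0.4295, -0.3672, 0.038]
ee_rot: [-1.587, 0.009, 1.556]
force: [0.7, -0.5, 0.4]
width: 0.0696
```

Request:
move_arm:
  deltas:
    - {"dp": [4, 12, 4], "rotation": [0.4, 0, 0]}
    - {"dp": [0, 3, 0], "rotation": [0.3, 0, 0]}

```text
t: 13.27
eef_pos: [0.4271, -0.3634, 0.0249]
ee_rot: [-1.578, 0.011, 1.556]
force: [-1.3, 0.9, -1.5]
width: 0.07
```

Request:
move_arm:
  deltas:
    - {"dp": [0, 1.5, 0], "rotation": [0, 0, 0]}
    - {"dp": [0, 1, 0], "rotation": [0, 0, 0]}
    - {"dp": [0, 0, 0], "rotation": [0, 0, 0]}
  jaw: 22

```text
t: 13.52
eef_pos: [0.4293, -0.3636, 0.0245]
ee_rot: [-1.581, 0.013, 1.558]
force: [-0.1, -0.3, -0.6]
width: 0.0792
```

Request:
move_arm:
  deltas:
    - {"dp": [0, -30, 0], "rotation": [0, 0, 0]}
    - {"dp": [0, -35, 0], "rotation": [0, 0, 0]}
    - {"dp": [0, -38, 0], "rotation": [0, 0, 0]}
    - {"dp": [20, -15, -15], "rotation": [0, 0, 0]}
    - {"dp": [30, 0, -20], "rotation": [0, 0, 0]}

```text
t: 13.93
eef_pos: [0.4621, -0.3146, 0.1487]
ee_rot: [-1.58, 0.013, 1.554]
force: [1.8, 0.6, -0.6]
width: 0.0798
```

```bash
python3 -c "
from h import *
st();plan((.676,-.02,.17,94,40))"
```

```text
t 13.93 pos [ 0.4621 -0.3146  0.1487] rot [-90.54   0.75  89.01] w 0.0798 F [ 1.8  0.6 -0.6] q [-0.24  0.22 -0.37  0.01 -0.96  0.22]
-> (0.676, -0.02, 0.17, 94, 40) n 10
  dp [30.0, -2.0, -21.0] rot [0.1, -0.5, -0.1]
  dp [30.0, -2.0, -21.0] rot [0.0, -0.5, -0.1]
  dp [29.0, -2.0, -21.0] rot [0.1, -0.5, -0.1]
  dp [29.0, -2.0, -22.0] rot [0.0, -0.5, -0.1]
  dp [29.0, -2.0, -22.0] rot [0.1, -0.5, -0.1]
  dp [29.0, -2.0, -22.0] rot [0.0, -0.5, -0.1]
  dp [29.0, -2.0, -22.0] rot [0.1, -0.5, -0.0]
  dp [28.0, -3.0, -23.0] rot [0.0, -0.5, -0.1]
  dp [28.0, -2.0, -23.0] rot [0.1, -0.5, -0.0]
  dp [29.0, -3.0, -23.0] rot [0.0, -0.5, -0.1]
```

Request:
move_arm:
  deltas:
    - {"dp": [30, -2, -21], "rotation": [0, -0.5, -0.1]}
    - {"dp": [30, -2, -21], "rotation": [0, -0.5, -0.1]}
    - {"dp": [29, -2, -21], "rotation": [0, -0.5, -0.1]}
    - {"dp": [29, -2, -22], "rotation": [0, -0.5, -0.1]}
    - {"dp": [29, -2, -22], "rotation": [0, -0.5, -0.1]}

```text
t: 14.35
eef_pos: [0.5748, -0.1624, 0.1679]
ee_rot: [-1.594, 0.007, 1.595]
force: [0.3, -0.6, 0.1]
width: 0.0798
```

Request:
move_arm:
  deltas:
    - {"dp": [29, -2, -22], "rotation": [0, -0.5, -0.1]}
    - {"dp": [29, -2, -22], "rotation": [0, -0.5, -0.1]}
    - {"dp": [28, -2, -22], "rotation": [0, -0.5, 0]}
    - {"dp": [15, 0, -10], "rotation": [0, -0.5, 0]}
    - {"dp": [0, 1, 0], "rotation": [0, 0, 0]}

```text
t: 14.77
eef_pos: [0.6551, -0.0472, 0.18]
ee_rot: [-1.603, 0.004, 1.638]
force: [-0.5, 0.4, 0.7]
width: 0.0801
```

```bash
python3 -c "
from h import *
f=bars('wrist');cv2.imwrite('pics/w4.png',f['pixels'][:,:,::-1]);bars('top')
st();plan((.676,.0098,.10,94,35))"
```

```text
bar [ 66 150  77  96] 820.6 -56.6 long axis deg -71.3
bar [252 263  89  44] 677.9 9.8 long axis deg 4.5
bar [235 148  30  17] 827.4 193.7 long axis deg -80.2
bar [470 310  16  29] 428.8 -361.5 long axis deg -0.2
bar [495 313  17  30] 421.1 -421.7 long axis deg -0.4
t 14.87 pos [ 0.6532 -0.0494  0.1795] rot [-91.78   0.22  93.73] w 0.0801 F [ 0.6 -0.5  0.5] q [ 0.23  0.34 -0.13  0.01 -1.07 -0.17]
-> (0.676, 0.0098, 0.1, 94, 35) n 3
  dp [19.0, 27.0, -8.0] rot [0.6, -0.1, -0.1]
  dp [19.0, 26.0, -8.0] rot [0.6, -0.1, -0.1]
  dp [20.0, 27.0, -9.0] rot [0.6, -0.1, -0.0]
```

Request:
move_arm:
  deltas:
    - {"dp": [20, 10, -8], "rotation": [0.6, -0.2, 0]}
    - {"dp": [20, 25, -8], "rotation": [0.6, -0.2, 0]}
    - {"dp": [20, 28, -9], "rotation": [0.6, -0.2, 0]}
    - {"dp": [0, 22, 0], "rotation": [0, 0, 0]}
    - {"dp": [0, 1, 0], "rotation": [0, 0, 0]}

```text
t: 15.28
eef_pos: [0.6745, 0.0074, 0.0958]
ee_rot: [-1.575, 0.004, 1.64]
force: [-1.9, -1.4, -1.0]
width: 0.0799
```

```bash
python3 -c "
from h import *
st();plan((.678,.0098,.02,94.4,28))"
```

```text
t 15.28 pos [0.6745 0.0074 0.0958] rot [-90.25   0.2   93.94] w 0.0799 F [-1.9 -1.4 -1. ] q [ 0.3   0.46 -0.16  0.01 -0.96 -0.24]
-> (0.678, 0.0098, 0.02, 94.4, 28) n 3
  dp [1.0, 25.0, -1.0] rot [0.1, -0.2, -0.1]
  dp [1.0, 25.0, -1.0] rot [0.1, -0.1, -0.1]
  dp [0.0, 26.0, -1.0] rot [0.1, -0.2, -0.0]
```

Request:
move_arm:
  deltas:
    - {"dp": [2, 25, -2], "rotation": [0.1, -0.2, -0.1]}
    - {"dp": [2, 25, -1], "rotation": [0.1, -0.1, -0.1]}
    - {"dp": [1, 19, -1], "rotation": [0.1, -0.2, 0]}
    - {"dp": [0, 2, 0], "rotation": [0, 0, 0]}

```text
t: 15.62
eef_pos: [0.6782, 0.0072, 0.0277]
ee_rot: [-1.573, 0.001, 1.644]
force: [-1.0, -0.6, -0.6]
width: 0.0802
```

```bash
python3 -c "
from h import *
st();plan((.678,.0098,.02,94.4,28))"
```

```text
t 15.62 pos [0.6782 0.0072 0.0277] rot [-90.14   0.03  94.21] w 0.0802 F [-1.  -0.6 -0.6] q [ 0.3   0.53 -0.2   0.   -0.83 -0.23]
-> (0.678, 0.0098, 0.02, 94.4, 28) n 1
  dp [2.7, 7.7, 0.1] rot [0.1, -0.2, -0.0]
```

Request:
move_arm:
  deltas:
    - {"dp": [3, 8, 0], "rotation": [0, 0, 0]}
    - {"dp": [0, 2, 0], "rotation": [0, 0, 0]}
    - {"dp": [0, 2, 0], "rotation": [0, 0, 0]}
    - {"dp": [0, 1.5, 0], "rotation": [0, 0, 0]}
  jaw: 255

```text
t: 15.95
eef_pos: [0.6791, 0.0075, 0.02]
ee_rot: [-1.577, 0.001, 1.642]
force: [-0.1, -0.3, -1.3]
width: 0.0695
```

Request:
move_arm:
  deltas:
    - {"dp": [0, -8, 0], "rotation": [0, 0, 0]}
    - {"dp": [0, -25, 0], "rotation": [0, 0, 0]}
    - {"dp": [0, -28, 0], "rotation": [0, 0, 0]}
    - {"dp": [0, -28, 0], "rotation": [0, 0, 0]}
    - {"dp": [-15, -15, 0], "rotation": [0, 0, 0]}

```text
t: 16.37
eef_pos: [0.6774, -0.0075, 0.1298]
ee_rot: [-1.574, 0.001, 1.642]
force: [0.6, -0.3, -0.3]
width: 0.0698
```

```bash
python3 -c "
from h import *
st();plan((.424,-.305,.13,90,38))"
```

```text
t 16.37 pos [ 0.6774 -0.0075  0.1298] rot [-90.19   0.07  94.08] w 0.0698 F [ 0.6 -0.3 -0.3] q [ 0.28  0.43 -0.11  0.   -1.03 -0.21]
-> (0.424, -0.305, 0.13, 90, 38) n 11
  dp [-25.0, -0.0, 25.0] rot [0.0, 0.4, -0.0]
  dp [-26.0, -0.0, 25.0] rot [0.0, 0.4, -0.0]
  dp [-26.0, -0.0, 24.0] rot [0.0, 0.4, -0.0]
  dp [-26.0, -0.0, 24.0] rot [0.0, 0.4, -0.0]
  dp [-26.0, -0.0, 24.0] rot [0.0, 0.4, -0.0]
  dp [-26.0, -0.0, 24.0] rot [0.0, 0.3, -0.0]
  dp [-26.0, -0.0, 24.0] rot [0.0, 0.4, -0.0]
  dp [-26.0, -0.0, 24.0] rot [0.0, 0.3, -0.0]
  dp [-27.0, -0.0, 24.0] rot [0.1, 0.4, -0.0]
  dp [-27.0, -0.0, 23.0] rot [0.0, 0.3, -0.0]
  dp [-27.0, -1.0, 23.0] rot [0.1, 0.4, -0.1]
```

Request:
move_arm:
  deltas:
    - {"dp": [-25, -1, 25], "rotation": [0, 0.4, 0]}
    - {"dp": [-26, -1, 25], "rotation": [0, 0.4, 0]}
    - {"dp": [-26, 0, 24], "rotation": [0, 0.4, 0]}
    - {"dp": [-26, 0, 24], "rotation": [0, 0.4, 0]}
    - {"dp": [-26, 0, 24], "rotation": [0, 0.4, 0]}

```text
t: 16.78
eef_pos: [0.5681, -0.1452, 0.1446]
ee_rot: [-1.596, 0.001, 1.613]
force: [0.9, -1.5, -1.4]
width: 0.0702
```

Request:
move_arm:
  deltas:
    - {"dp": [-26, 0, 24], "rotation": [0, 0.4, 0]}
    - {"dp": [-26, 0, 24], "rotation": [0, 0.4, 0]}
    - {"dp": [-26, 0, 24], "rotation": [0, 0.4, 0]}
    - {"dp": [-20, 0, 18], "rotation": [0, 0.4, 0]}
    - {"dp": [-10, 0, 10], "rotation": [0, 0.4, 0]}

```text
t: 17.2
eef_pos: [0.4642, -0.2636, 0.1504]
ee_rot: [-1.606, 0.002, 1.575]
force: [-0.9, 0.7, -1.5]
width: 0.0697
```

```bash
python3 -c "
from h import *
st();plan((.426,-.303,.05,90,30))"
```

```text
t 17.20 pos [ 0.4642 -0.2636  0.1504] rot [-92.04   0.11  90.23] w 0.0697 F [-0.9  0.7 -1.5] q [-0.15  0.17 -0.43 -0.   -0.93  0.16]
-> (0.426, -0.303, 0.05, 90, 30) n 4
  dp [-10.0, 25.0, 10.0] rot [0.5, 0.1, -0.0]
  dp [-10.0, 25.0, 10.0] rot [0.5, 0.0, -0.0]
  dp [-10.0, 25.0, 10.0] rot [0.5, 0.1, -0.1]
  dp [-9.0, 25.0, 11.0] rot [0.5, 0.0, -0.0]
```

Request:
move_arm:
  deltas:
    - {"dp": [-18, 2, 18], "rotation": [0.6, 0, 0]}
    - {"dp": [-18, 15, 18], "rotation": [0.6, 0, 0]}
    - {"dp": [0, 28, 2], "rotation": [0.6, 0, 0]}
    - {"dp": [0, 28, 0], "rotation": [0.3, 0, 0]}
    - {"dp": [0, 22, 0], "rotation": [0, 0, 0]}

```text
t: 17.62
eef_pos: [0.4285, -0.3079, 0.0661]
ee_rot: [-1.592, 0.01, 1.569]
force: [-0.5, -0.2, -1.2]
width: 0.0697
```

```bash
python3 -c "
from h import *
st();plan((.426,-.303,.026,90,30))"
```

```text
t 17.62 pos [ 0.4285 -0.3079  0.0661] rot [-91.2    0.58  89.92] w 0.0697 F [-0.5 -0.2 -1.2] q [-0.25  0.27 -0.54  0.01 -0.74  0.24]
-> (0.426, -0.303, 0.026, 90, 30) n 2
  dp [2.7, 20.0, 1.7] rot [0.6, -0.0, -0.3]
  dp [2.5, 20.1, 1.5] rot [0.6, -0.1, -0.3]
```

Request:
move_arm:
  deltas:
    - {"dp": [3, 18, 1], "rotation": [0.6, 0, -0.3]}
    - {"dp": [2, 18, 1], "rotation": [0.6, 0, -0.3]}
    - {"dp": [0, 3, 0], "rotation": [0, 0, 0]}

```text
t: 17.87
eef_pos: [0.4257, -0.3039, 0.0263]
ee_rot: [-1.571, -0.001, 1.567]
force: [0.4, 0.9, -2.0]
width: 0.0695
```

Request:
move_arm:
  deltas:
    - {"dp": [0, 2, 0], "rotation": [0, 0, 0]}
    - {"dp": [0, 1, 0], "rotation": [0, 0, 0]}
    - {"dp": [0, 0, 0], "rotation": [0, 0, 0]}
  jaw: 10

```text
t: 18.12
eef_pos: [0.4274, -0.3049, 0.0262]
ee_rot: [-1.575, 0.001, 1.568]
force: [0.2, -1.0, 0.3]
width: 0.0821
```

Request:
move_arm:
  deltas:
    - {"dp": [0, -30, 0], "rotation": [0, 0, 0]}
    - {"dp": [0, -35, 0], "rotation": [0, 0, 0]}
    - {"dp": [0, -38, 0], "rotation": [0, 0, 0]}
    - {"dp": [20, -15, 0], "rotation": [0, 0, 0]}
    - {"dp": [35, 0, 0], "rotation": [0, 0, 0]}

```text
t: 18.53
eef_pos: [0.429, -0.2528, 0.1548]
ee_rot: [-1.581, 0.005, 1.565]
force: [1.1, 0.7, -0.3]
width: 0.0837
```

```bash
python3 -c "
from h import *
st();plan((.415,.30,.2,88.4,40))"
```

```text
t 18.53 pos [ 0.429  -0.2528  0.1548] rot [-90.56   0.27  89.68] w 0.0837 F [ 1.1  0.7 -0.3] q [-0.13  0.12 -0.48  0.   -0.96  0.13]
-> (0.415, 0.3, 0.2, 88.4, 40) n 14
  dp [39.0, -3.0, 1.0] rot [0.0, 0.1, -0.0]
  dp [39.0, -3.0, 1.0] rot [0.0, 0.1, -0.0]
  dp [40.0, -3.0, 1.0] rot [0.0, 0.1, -0.0]
  dp [39.0, -4.0, 1.0] rot [0.1, 0.1, -0.0]
  dp [40.0, -3.0, 2.0] rot [0.0, 0.1, -0.0]
  dp [39.0, -4.0, 2.0] rot [0.1, 0.1, -0.0]
  dp [40.0, -3.0, 2.0] rot [0.0, 0.1, -0.0]
  dp [39.0, -4.0, 2.0] rot [0.1, 0.1, -0.0]
  dp [40.0, -3.0, 2.0] rot [0.0, 0.1, -0.0]
  dp [39.0, -4.0, 2.0] rot [0.1, 0.1, -0.1]
  dp [40.0, -3.0, 2.0] rot [0.0, 0.1, -0.0]
  dp [39.0, -4.0, 2.0] rot [0.1, 0.1, -0.1]
  dp [40.0, -3.0, 1.0] rot [0.0, 0.0, -0.0]
  dp [39.0, -3.0, 2.0] rot [0.1, 0.1, -0.1]
```

Request:
move_arm:
  deltas:
    - {"dp": [39, -3, -10], "rotation": [0, 0, 0]}
    - {"dp": [39, -3, -12], "rotation": [0, 0, 0]}
    - {"dp": [40, -3, -10], "rotation": [0, 0, 0]}
    - {"dp": [40, -3, -8], "rotation": [0.1, 0, 0]}
    - {"dp": [40, -3, 0], "rotation": [0.1, 0, 0]}

```text
t: 18.95
eef_pos: [0.4733, -0.0513, 0.1816]
ee_rot: [-1.6, 0.004, 1.559]
force: [1.4, -0.5, -0.0]
width: 0.0843
```

Request:
move_arm:
  deltas:
    - {"dp": [40, -2, 0], "rotation": [0.2, 0, 0]}
    - {"dp": [40, -2, 2], "rotation": [0.3, 0, 0]}
    - {"dp": [40, -2, 4], "rotation": [0.3, 0, 0]}
    - {"dp": [40, -2, 6], "rotation": [0.3, 0, 0]}
    - {"dp": [40, -2, 8], "rotation": [0.3, 0, 0]}

```text
t: 19.37
eef_pos: [0.4566, 0.1551, 0.2012]
ee_rot: [-1.591, -0.005, 1.561]
force: [1.8, -1.2, 0.2]
width: 0.0841
```

```bash
python3 -c "
from h import *
st();plan((.415,.32,.2,88.4,40))"
```

```text
t 19.37 pos [0.4566 0.1551 0.2012] rot [-91.18  -0.27  89.43] w 0.0841 F [ 1.8 -1.2  0.2] q [ 0.75  0.04 -0.46  0.01 -1.05 -0.76]
-> (0.415, 0.32, 0.2, 88.4, 40) n 5
  dp [33.0, 0.0, 9.0] rot [0.2, 0.2, 0.1]
  dp [33.0, 0.0, 9.0] rot [0.2, 0.2, 0.0]
  dp [33.0, 0.0, 9.0] rot [0.3, 0.2, 0.1]
  dp [33.0, 1.0, 9.0] rot [0.2, 0.2, 0.0]
  dp [32.0, 0.0, 8.0] rot [0.3, 0.2, 0.1]
```

Request:
move_arm:
  deltas:
    - {"dp": [33, 0, 9], "rotation": [0.3, 0.2, 0.1]}
    - {"dp": [33, 0, 9], "rotation": [0.3, 0.2, 0]}
    - {"dp": [33, 1, 9], "rotation": [0.3, 0.2, 0]}
    - {"dp": [20, 1, 5], "rotation": [0.3, 0.2, 0]}
    - {"dp": [0, 1, 0], "rotation": [0, 0, 0]}

```text
t: 19.78
eef_pos: [0.4242, 0.2888, 0.2089]
ee_rot: [-1.582, -0.017, 1.554]
force: [0.1, 0.5, -0.1]
width: 0.0841
```

```bash
cat >> h.py <<'E'
def barrel(n,zl=.02,zh=.1,roi=None):
    f=grab(n);P=cloud(f);z=P[...,2]
    m=((z>zl)&(z<zh))
    if n=='top': r=np.zeros_like(m);a,b,c,d=roi or (100,290,235,365);r[b:d,a:c]=1;m&=r
    k,l,s,c=cv2.connectedComponentsWithStats(m.astype(np.uint8))
    for i in range(1,k):
        if s[i,4]>500:
            q=P[l==i];(a,b),(w,h),an=cv2.minAreaRect((q[:,:2]*1000).astype(np.float32))
            if h>w: an-=90;w,h=h,w
            if w>120:print(n,"barrel?",s[i],"c",round(a,1),round(b,1),"size",round(w,1),round(h,1),"ang %.2f"%an,"zmax",np.nanpercentile(q[:,2],98).round(4))
    return f
E
python3 -c "
from h import *
barrel('top');f=barrel('wrist');cv2.imwrite('pics/w5.png',f['pixels'][:,:,::-1])
bars('top')
st()"
```

```text
wrist barrel? [ 302  175   86  154 9364] c 409.1 331.3 size 137.3 63.9 ang -89.47 zmax 0.0639
bar [235 148  30  18] 826.9 193.4 long axis deg -80.8
bar [445 310  16  31] 425.4 -302.2 long axis deg 0.8
bar [470 310  16  29] 429.0 -361.6 long axis deg -0.9
bar [495 313  17  30] 421.2 -421.3 long axis deg 1.7
t 19.93 pos [0.4244 0.2852 0.2082] rot [-90.59  -0.89  88.93] w 0.0843 F [0.9 0.5 0.5] q [ 0.98  0.09 -0.38  0.   -1.08 -1.  ]
```

View pics/w5.png

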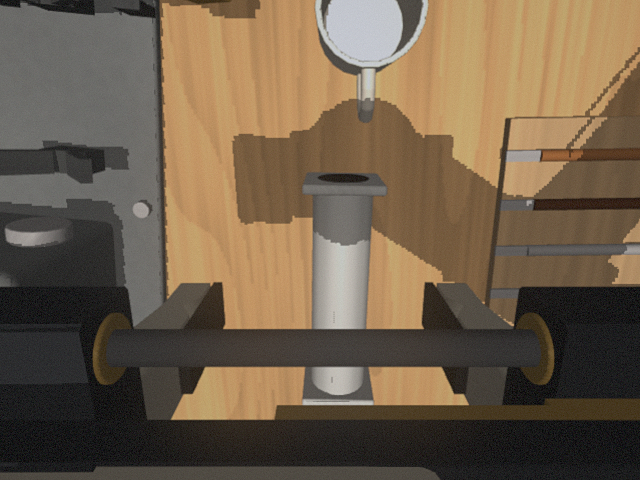

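All three bars are in the tote. The barrel is unmoved: its near flange is at (343,183) and its tube is at (340,300). Approaching now.

```bash
python3 -c "
from h import *
st();plan((.411,.3726,.12,88.4,40),(.411,.3726,.016,88.4,28))"
```

```text
t 19.93 pos [0.4244 0.2852 0.2082] rot [-90.59  -0.89  88.93] w 0.0843 F [0.9 0.5 0.5] q [ 0.98  0.09 -0.38  0.   -1.08 -1.  ]
-> (0.411, 0.3726, 0.12, 88.4, 40) n 4
  dp [21.0, 22.0, 4.0] rot [0.1, 0.1, 0.2]
  dp [22.0, 22.0, 4.0] rot [0.2, 0.1, 0.2]
  dp [22.0, 23.0, 4.0] rot [0.1, 0.2, 0.2]
  dp [21.0, 22.0, 4.0] rot [0.2, 0.1, 0.3]
-> (0.411, 0.3726, 0.016, 88.4, 28) n 4
  dp [0.0, 26.0, -0.0] rot [-0.0, 0.0, -0.0]
  dp [0.0, 26.0, -0.0] rot [-0.0, 0.0, -0.0]
  dp [0.0, 26.0, -0.0] rot [-0.0, 0.0, -0.0]
  dp [0.0, 26.0, -0.0] rot [-0.0, 0.0, -0.0]
```

Request:
move_arm:
  deltas:
    - {"dp": [23, 20, 4], "rotation": [0.2, 0.1, 0.2]}
    - {"dp": [24, 24, 4], "rotation": [0.2, 0.1, 0.2]}
    - {"dp": [24, 24, 4], "rotation": [0.2, 0.2, 0.3]}
    - {"dp": [14, 22, 3], "rotation": [0.1, 0.1, 0.2]}
    - {"dp": [0, 1, 0], "rotation": [0, 0, 0]}
  jaw: 0
  squeeze: 50

```text
t: 20.35
eef_pos: [0.4155, 0.3704, 0.1218]
ee_rot: [-1.576, -0.009, 1.535]
force: [-0.3, -0.2, -0.4]
width: 0.0875
```

```bash
python3 -c "
from h import *
barrel('wrist');
st();plan((.411,.3726,.016,88.4,28))"
```

```text
wrist barrel? [  263    50   131   279 23878] c 412.8 347.2 size 165.9 64.0 ang 87.88 zmax 0.0639
t 20.40 pos [0.416  0.3698 0.1234] rot [-90.34  -0.55  87.99] w 0.0872 F [ 1.  -1.6 -0.2] q [ 1.08  0.25 -0.4   0.   -0.91 -1.12]
-> (0.411, 0.3726, 0.016, 88.4, 28) n 4
  dp [0.0, 27.0, 1.0] rot [0.1, -0.1, 0.1]
  dp [1.0, 27.0, 2.0] rot [0.1, -0.1, 0.2]
  dp [0.0, 27.0, 1.0] rot [0.1, -0.1, 0.1]
  dp [1.0, 26.0, 1.0] rot [0.0, -0.1, 0.2]
```

Request:
move_arm:
  deltas:
    - {"dp": [1, 27, 1], "rotation": [0.1, 0, 0.2]}
    - {"dp": [1, 27, 1], "rotation": [0.1, -0.1, 0.2]}
    - {"dp": [1, 27, 1], "rotation": [0, -0.1, 0.1]}
    - {"dp": [1, 16, 0], "rotation": [0, 0, 0]}
    - {"dp": [0, 2, 0], "rotation": [0, 0, 0]}

```text
t: 20.82
eef_pos: [0.4194, 0.3725, 0.0299]
ee_rot: [-1.581, -0.011, 1.536]
force: [0.5, -0.4, -0.0]
width: 0.0876
```

```bash
python3 -c "
from h import *
st();plan((.412,.3736,.016,88.2,28))"
```

```text
t 20.82 pos [0.4194 0.3725 0.0299] rot [-90.58  -0.62  87.98] w 0.0876 F [ 0.5 -0.4 -0. ] q [ 1.08  0.37 -0.49  0.01 -0.69 -1.12]
-> (0.412, 0.3736, 0.016, 88.2, 28) n 1
  dp [0.7, 13.8, 7.6] rot [0.6, -0.2, 0.6]
```

Request:
move_arm:
  deltas:
    - {"dp": [0, 10, 7], "rotation": [0.5, 0, 0.6]}
    - {"dp": [0, 5, 2], "rotation": [0.3, 0, 0.2]}
    - {"dp": [0, 2, 0.5], "rotation": [0, 0, 0]}
  jaw: 80

```text
t: 21.07
eef_pos: [0.4115, 0.3719, 0.0154]
ee_rot: [-1.568, 0.001, 1.533]
force: [-1.1, -0.2, 0.0]
width: 0.0731
```

Request:
move_arm:
  deltas:
    - {"dp": [0, 2, 0], "rotation": [0, 0, 0]}
    - {"dp": [0, 2, 0], "rotation": [0, 0, 0]}
    - {"dp": [0, 2, 0], "rotation": [0, 0, 0]}
  jaw: 255

```text
t: 21.32
eef_pos: [0.4124, 0.3731, 0.0116]
ee_rot: [-1.57, -0.002, 1.533]
force: [-0.2, 0.7, 0.4]
width: 0.0534
```

```bash
python3 -c "
from h import *
st()"
```

```text
t 21.32 pos [0.4124 0.3731 0.0116] rot [-89.94  -0.13  87.85] w 0.0534 F [-0.2  0.7  0.4] q [ 1.09  0.4  -0.5  -0.   -0.67 -1.12]
```

Request:
move_arm:
  deltas:
    - {"dp": [0, 1, 0], "rotation": [0, 0, 0]}
    - {"dp": [0, 1, 0], "rotation": [0, 0, 0]}
    - {"dp": [0, 1, 0], "rotation": [0, 0, 0]}

```text
t: 21.57
eef_pos: [0.4126, 0.3734, 0.0111]
ee_rot: [-1.571, -0.003, 1.534]
force: [-3.8, -3.0, 10.6]
width: 0.0489
```

```bash
python3 -c "
from h import *
st();plan((.43,.36,.17,88,35),(.5,.30,.19,84,35),(.6247,.1893,.19,83.4,35))"
```

```text
t 21.57 pos [0.4126 0.3734 0.0111] rot [-90.    -0.17  87.91] w 0.0489 F [-3.8 -3.  10.6] q [ 1.09  0.4  -0.5  -0.   -0.67 -1.12]
-> (0.43, 0.36, 0.17, 88, 35) n 5
  dp [-2.0, -32.0, -4.0] rot [0.0, -0.0, 0.0]
  dp [-3.0, -32.0, -3.0] rot [0.0, -0.0, 0.0]
  dp [-2.0, -32.0, -4.0] rot [0.0, -0.0, 0.1]
  dp [-3.0, -31.0, -3.0] rot [0.0, -0.0, 0.0]
  dp [-2.0, -32.0, -4.0] rot [0.0, -0.1, 0.1]
-> (0.5, 0.3, 0.19, 84, 35) n 3
  dp [-19.0, -7.0, -24.0] rot [0.0, 1.3, -0.0]
  dp [-19.0, -6.0, -24.0] rot [0.0, 1.4, -0.0]
  dp [-18.0, -7.0, -25.0] rot [0.0, 1.3, -0.0]
-> (0.6247, 0.1893, 0.19, 83.4, 35) n 5
  dp [-19.0, 0.0, -27.0] rot [0.0, 0.1, -0.0]
  dp [-20.0, 0.0, -27.0] rot [0.0, 0.1, -0.0]
  dp [-19.0, 0.0, -27.0] rot [0.0, 0.1, -0.0]
  dp [-19.0, 0.0, -28.0] rot [0.0, 0.2, -0.0]
  dp [-20.0, 0.0, -27.0] rot [0.0, 0.1, -0.0]
```

Request:
move_arm:
  deltas:
    - {"dp": [0, -20, 0], "rotation": [0, 0, 0]}
    - {"dp": [-2, -30, -3], "rotation": [0, 0, 0]}
    - {"dp": [-2, -32, -4], "rotation": [0, 0, 0]}
    - {"dp": [-2, -32, -4], "rotation": [0, 0, 0]}
    - {"dp": [-5, -32, -8], "rotation": [0, 0, 0]}

```text
t: 21.98
eef_pos: [0.4259, 0.3556, 0.1531]
ee_rot: [-1.559, 0.013, 1.534]
force: [0.4, 0.3, -4.3]
width: 0.0492
```

```bash
python3 -c "
from h import *
st();plan((.5,.28,.19,84,35),(.6254,.1873,.19,83.4,35))"
```

```text
t 21.98 pos [0.4259 0.3556 0.1531] rot [-89.31   0.75  87.87] w 0.0492 F [ 0.4  0.3 -4.3] q [ 1.05  0.23 -0.34 -0.01 -1.01 -1.08]
-> (0.5, 0.28, 0.19, 84, 35) n 4
  dp [-18.0, -9.0, -19.0] rot [-0.2, 1.0, -0.2]
  dp [-18.0, -9.0, -19.0] rot [-0.2, 1.0, -0.2]
  dp [-18.0, -9.0, -20.0] rot [-0.1, 0.9, -0.2]
  dp [-17.0, -10.0, -20.0] rot [-0.2, 1.0, -0.2]
-> (0.6254, 0.1873, 0.19, 83.4, 35) n 5
  dp [-16.0, 0.0, -27.0] rot [0.0, 0.1, 0.0]
  dp [-16.0, 0.0, -27.0] rot [0.0, 0.1, 0.0]
  dp [-16.0, 0.0, -27.0] rot [0.0, 0.1, 0.0]
  dp [-15.0, 0.0, -27.0] rot [0.0, 0.1, 0.0]
  dp [-16.0, 0.0, -27.0] rot [0.0, 0.2, 0.0]
```

Request:
move_arm:
  deltas:
    - {"dp": [-18, -10, -19], "rotation": [-0.2, 1, -0.2]}
    - {"dp": [-18, -10, -19], "rotation": [-0.2, 1, -0.2]}
    - {"dp": [-18, -10, -20], "rotation": [-0.2, 1, -0.2]}
    - {"dp": [-15, -10, -20], "rotation": [-0.2, 1, -0.2]}
    - {"dp": [-15, 0, -25], "rotation": [0, 0, 0]}

```text
t: 22.4
eef_pos: [0.5247, 0.2655, 0.203]
ee_rot: [-1.579, -0.012, 1.467]
force: [0.7, 0.9, -4.2]
width: 0.0492
```

```bash
python3 -c "
from h import *
st();plan((.59,.195,.19,83.4,35),(.6254,.1873,.19,83.4,35))"
```

```text
t 22.40 pos [0.5247 0.2655 0.203 ] rot [-90.45  -0.68  84.07] w 0.0492 F [ 0.7  0.9 -4.2] q [ 0.8   0.23 -0.23 -0.   -1.1  -0.9 ]
-> (0.59, 0.195, 0.19, 83.4, 35) n 3
  dp [-21.0, 4.0, -24.0] rot [0.2, 0.2, 0.2]
  dp [-21.0, 4.0, -24.0] rot [0.1, 0.2, 0.2]
  dp [-21.0, 5.0, -24.0] rot [0.2, 0.3, 0.3]
-> (0.6254, 0.1873, 0.19, 83.4, 35) n 2
  dp [-1.9, -0.1, -18.2] rot [-0.0, -0.0, -0.0]
  dp [-1.9, -0.1, -18.3] rot [-0.0, -0.0, -0.0]
```

Request:
move_arm:
  deltas:
    - {"dp": [-21, 2, -24], "rotation": [0.2, 0.2, 0.2]}
    - {"dp": [-21, 2, -24], "rotation": [0.1, 0.2, 0.2]}
    - {"dp": [-15, 2, -20], "rotation": [0.1, 0.2, 0.2]}
    - {"dp": [-2, 1, -10], "rotation": [0, 0, 0.1]}
    - {"dp": [0, 1, 0], "rotation": [0, 0, 0.1]}

```text
t: 22.82
eef_pos: [0.5997, 0.1912, 0.193]
ee_rot: [-1.568, 0.002, 1.452]
force: [0.7, -0.5, -4.0]
width: 0.0492
```

```bash
python3 -c "
from h import *
st();f=grab('side');crop(f,140,160,460,400,2.5,'s6.png');f=grab('top');crop(f,140,140,340,300,3.8,'t6.png')
g=grab('wrist');cv2.imwrite('pics/w6.png',g['pixels'][:,:,::-1])
plan((.6254,.1873,.19,83.4,35))"
```

```text
t 22.82 pos [0.5997 0.1912 0.193 ] rot [-89.86   0.14  83.2 ] w 0.0492 F [ 0.7 -0.5 -4. ] q [ 0.62  0.31 -0.14  0.   -1.13 -0.74]
-> (0.6254, 0.1873, 0.19, 83.4, 35) n 1
  dp [-2.1, 3.2, -28.1] rot [-0.2, -0.1, -0.1]
```

View pics/s6.png

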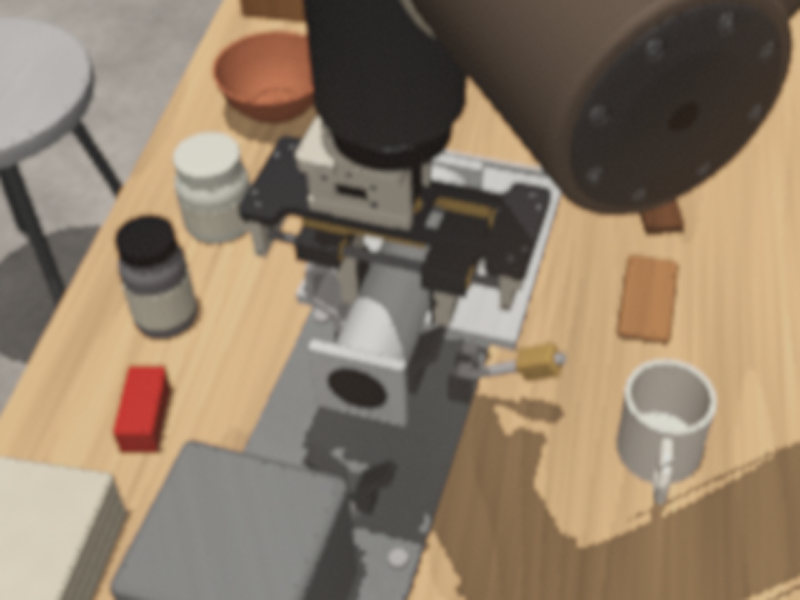

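View pics/w6.png

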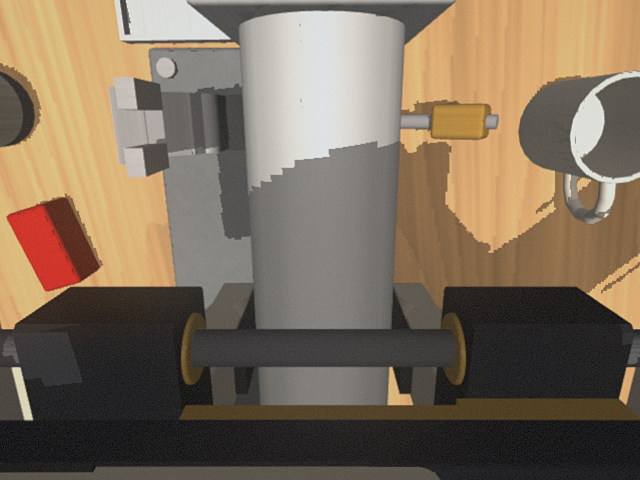

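The side view shows the barrel held over the plate, with its flange face at crop (358,378). The cap and bolt are clear. Next I'll measure the barrel in the hand, in seat coordinates.

```bash
cat >> h.py <<'E'
SEAT=np.array([.6247,.1813,.075]);SY=np.radians(-6.6)
RS=R.from_euler('z',SY).as_matrix()
def ins(P): return (np.asarray(P)-SEAT)@RS
E
python3 -c "
from h import *
f=grab('side');P=ins(cloud(f))*1000
# flange/tube points in seat frame: region around barrel
tcp=ins(arm.get_state()['eef_pos'])*1000;print('tcp',tcp)
m=(P[...,2]>tcp[2]-75+75-15)&(P[...,2]<tcp[2]+60)&(np.abs(P[...,0]-tcp[0])<40)&(P[...,1]>60)&(P[...,1]<160)
q=P[m];print(len(q));print(np.percentile(q,[1,50,99],axis=0))
face=q[q[:,1]>np.percentile(q[:,1],97)-6];print('face',len(face),face.min(0),face.max(0),np.median(face,0))
w=grab('wrist');Q=ins(cloud(w))*1000
m=(Q[...,2]>tcp[2]-15)&(Q[...,2]<tcp[2]+60)&(np.abs(Q[...,0]-tcp[0])<40)&(Q[...,1]<-60)
q=Q[m];print('wrist far flange',len(q));print(np.percentile(q,[1,50,99],axis=0))
m=(Q[...,2]>tcp[2])&(Q[...,2]<tcp[2]+60)&(np.abs(Q[...,0]-tcp[0])<40)&(Q[...,1]>-85)&(Q[...,1]<-30)
q=Q[m]
for y in range(-80,-35,15):
    s=q[abs(q[:,1]-y)<4];print(y,s[:,0].min(),s[:,0].max(),np.percentile(s[:,2],99))
"
```

```text
tcp [-28.1621   8.5901 118.7   ]
1348
[[-60.1981  60.8341 108.4333]
 [-31.1034  99.9856 154.2677]
 [  1.804  102.1603 171.5478]]
face 929 [-60.7717  95.9365 106.351 ] [  3.1693 103.0482 172.6178] [-30.0642 100.5269 144.3442]
wrist far flange 25820
[[-56.8066 -93.1729 137.681 ]
 [-27.6284 -80.9537 161.9785]
 [  1.4888 -60.4784 170.4945]]
-80 -52.567141398155194 -2.9859990897813047 165.040873368065
-65 -52.460946084478564 -3.129164152170845 164.92198416987668
-50 -52.505368864748746 -3.097522781151901 164.88368717481643
```

```bash
python3 -c "
from h import *
w=lambda x,y,z:tuple(SEAT+RS@np.array([x,y,z])/1000)
print(w(-.3,4.5,-20));plan((*w(-.3,4.5,100),83.4,35),(*w(-.3,4.5,20),83.4,28))"
```

```text
(np.float64(0.6249192053475379), np.float64(0.18580465859034964), np.float64(0.05499999999999999))
-> (np.float64(0.6249192053475379), np.float64(0.18580465859034964), np.float64(0.175), 83.4, 35) n 1
  dp [-4.4, 19.0, -27.8] rot [-0.1, -0.0, -0.1]
-> (np.float64(0.6249192053475379), np.float64(0.18580465859034964), np.float64(0.095), 83.4, 28) n 3
  dp [0.0, 27.0, -0.0] rot [0.0, -0.0, 0.0]
  dp [0.0, 27.0, -0.0] rot [0.0, -0.0, 0.0]
  dp [0.0, 26.0, -0.0] rot [0.0, -0.0, 0.0]
```

Request:
move_arm:
  deltas:
    - {"dp": [-2, 2, -14], "rotation": [0, 0, 0]}
    - {"dp": [-2, 3, -14], "rotation": [0, 0, 0]}
    - {"dp": [0, 12, -1], "rotation": [0, 0, 0]}
    - {"dp": [0, 15, 0], "rotation": [0, 0, 0]}
    - {"dp": [0, 2, 0], "rotation": [0, 0, 0]}

```text
t: 23.48
eef_pos: [0.6276, 0.1896, 0.1605]
ee_rot: [-1.573, -0.002, 1.461]
force: [-1.0, -0.4, -5.3]
width: 0.0492
```

```bash
cat >> h.py <<'E'
W=lambda x,y,z:tuple((SEAT+RS@np.array([x,y,z])/1000).round(4))
def held():
    st();tcp=ins(arm.get_state()['eef_pos'])*1000;print('tcp in seat',tcp)
    w=grab('wrist');Q=ins(cloud(w))*1000
    q=Q[(Q[...,2]>tcp[2])&(Q[...,2]<tcp[2]+60)&(np.abs(Q[...,0]-tcp[0])<40)&(Q[...,1]>-85)&(Q[...,1]<-20)]
    for y in (-75,-60,-45,-30):
        s=q[abs(q[:,1]-y)<4]
        if len(s):print(y,"x %.1f..%.1f mid %.1f top %.1f"%(s[:,0].min(),s[:,0].max(),(s[:,0].min()+s[:,0].max())/2,np.percentile(s[:,2],99)))
    q=Q[(Q[...,2]>tcp[2]-15)&(Q[...,2]<tcp[2]+60)&(np.abs(Q[...,0]-tcp[0])<40)&(Q[...,1]<-70)&(Q[...,1]>-115)];print("flange y",np.percentile(q[:,1],[.5,2,10]) if len(q) else None)
    f=grab('side');P=ins(cloud(f))*1000
    q=P[(P[...,2]>tcp[2]-12)&(P[...,2]<tcp[2]+55)&(np.abs(P[...,0]-tcp[0])<40)&(P[...,1]>85)&(P[...,1]<104)]
    if len(q):print('side face y',np.percentile(q[:,1],[50,90]),'x',q[:,0].min(),q[:,0].max(),'z',q[:,2].min(),q[:,2].max())
    return w
E
python3 -c "
from h import *
held();plan((*W(-.3,4.5,-12),83.4,28))"
```

```text
t 23.48 pos [0.6276 0.1896 0.1605] rot [-90.11  -0.13  83.72] w 0.0492 F [-1.  -0.4 -5.3] q [ 0.59  0.37 -0.12 -0.   -1.07 -0.7 ]
tcp in seat [ 1.9328  8.6134 85.5346]
-75 x -22.1..41.9 mid 9.9 top 131.4
-60 x -22.1..41.9 mid 9.9 top 131.4
-45 x -22.4..41.9 mid 9.8 top 131.5
-30 x -22.3..27.0 mid 2.3 top 131.5
flange y [-93.5481 -93.3048 -92.8966]
side face y [100.7839 101.9568] x -31.849339920105017 32.592982776054 z 74.02074211508476 140.5059459852002
-> (np.float64(0.6249), np.float64(0.1858), np.float64(0.063), 83.4, 28) n 4
  dp [-1.0, 25.0, 1.0] rot [0.0, 0.1, 0.0]
  dp [-1.0, 25.0, 1.0] rot [0.1, 0.1, 0.0]
  dp [-1.0, 25.0, 1.0] rot [0.0, 0.1, 0.1]
  dp [-2.0, 24.0, 0.0] rot [0.1, 0.0, 0.0]
```

Request:
move_arm:
  deltas:
    - {"dp": [-2, 20, 1], "rotation": [0, 0.1, 0]}
    - {"dp": [-2, 25, 1], "rotation": [0, 0.1, 0]}
    - {"dp": [-1, 22, 0], "rotation": [0, 0.1, 0]}
    - {"dp": [0, 2, 0], "rotation": [0, 0, 0]}

```text
t: 23.92
eef_pos: [0.6289, 0.187, 0.0967]
ee_rot: [-1.582, -0.007, 1.458]
force: [-1.4, 0.4, -5.2]
width: 0.0491
```

```bash
python3 -c "
from h import *
held();plan((*W(-.3,4.5,-20),83.4,28))"
```

```text
t 23.92 pos [0.6289 0.187  0.0967] rot [-90.63  -0.38  83.55] w 0.0491 F [-1.4  0.4 -5.2] q [ 0.59  0.42 -0.21  0.   -0.93 -0.7 ]
tcp in seat [ 3.5432  6.1638 21.7   ]
-75 x -20.9..28.6 mid 3.9 top 67.2
-60 x -21.0..28.6 mid 3.8 top 67.3
-45 x -21.2..28.4 mid 3.6 top 67.5
-30 x -21.2..28.2 mid 3.5 top 67.5
flange y [-96.1683 -95.9253 -95.4937]
side face y [98.6488 99.8485] x -29.208788360201865 34.97059854303324 z 13.214070237255473 76.67022351365733
-> (np.float64(0.6249), np.float64(0.1858), np.float64(0.055), 83.4, 28) n 2
  dp [-1.5, 22.5, 3.2] rot [0.4, 0.1, 0.2]
  dp [-1.5, 22.6, 3.1] rot [0.5, 0.1, 0.3]
```

Request:
move_arm:
  deltas:
    - {"dp": [0, 8, 4], "rotation": [0.4, 0, 0.2]}
    - {"dp": [0, 10, 2], "rotation": [0.3, 0, 0.2]}
    - {"dp": [0, 10, 1], "rotation": [0, 0, 0]}
    - {"dp": [0, 4, 0], "rotation": [0, 0, 0]}

```text
t: 24.35
eef_pos: [0.6275, 0.1912, 0.0727]
ee_rot: [-1.581, -0.006, 1.461]
force: [-0.5, -0.5, -4.2]
width: 0.049
```

```bash
python3 -c "
from h import *
held();plan((*W(-.3,4.5,-20),83.4,28))"
```

```text
t 24.35 pos [0.6275 0.1912 0.0727] rot [-90.59  -0.36  83.7 ] w 0.0490 F [-0.5 -0.5 -4.2] q [ 0.59  0.45 -0.23  0.   -0.88 -0.71]
tcp in seat [ 1.6459 10.1228 -2.2721]
-75 x -22.5..41.6 mid 9.5 top 43.3
-60 x -22.6..41.6 mid 9.5 top 43.3
-45 x -22.8..41.6 mid 9.4 top 43.4
-30 x -23.0..26.4 mid 1.7 top 43.4
flange y [-92.2367 -91.9859 -91.5512]
side face y [101.5425 102.8727] x -32.23921387030059 31.658922049145644 z -13.286228925956031 52.65659121629314
-> (np.float64(0.6249), np.float64(0.1858), np.float64(0.055), 83.4, 28) n 1
  dp [-5.5, 17.8, 2.3] rot [0.6, 0.3, 0.3]
```

Request:
move_arm:
  deltas:
    - {"dp": [-4, 3, 1.5], "rotation": [0.4, 0, 0.2]}
    - {"dp": [-3, 8, 0.5], "rotation": [0.2, 0, 0.2]}
    - {"dp": [-1, 6, 0], "rotation": [0, 0, 0]}
    - {"dp": [0, 3, 0], "rotation": [0, 0, 0]}

```text
t: 24.78
eef_pos: [0.6258, 0.1831, 0.0542]
ee_rot: [-1.572, 0.001, 1.462]
force: [-16.7, 1.8, 35.2]
width: 0.0492
```

```bash
python3 -c "
from h import *
held();plan((*W(-.3,4.5,-20),83.4,28))"
```

```text
t 24.78 pos [0.6258 0.1831 0.0542] rot [-90.08   0.04  83.76] w 0.0492 F [-16.7   1.8  35.2] q [ 0.58  0.47 -0.24  0.   -0.86 -0.69]
tcp in seat [  0.8861   1.9465 -20.7751]
-75 x -35.5..40.9 mid 2.7 top 25.8
-60 x -35.6..40.9 mid 2.7 top 25.8
-45 x -35.4..40.8 mid 2.7 top 25.7
-30 x -23.5..25.8 mid 1.1 top 25.7
flange y [-99.8605 -99.6168 -99.1938]
side face y [93.9504 95.1467] x -32.65074544415423 31.493567870603854 z -31.60257819588845 33.879727162172536
-> (np.float64(0.6249), np.float64(0.1858), np.float64(0.055), 83.4, 28) n 1
  dp [2.5, -0.6, 1.1] rot [0.1, 0.4, -0.0]
```

Seated: the axis is about 0.7 mm high, centred in x, and y is about -6. I'll relax the push and release.

Request:
move_arm:
  deltas:
    - {"dp": [0, -1, 0.5], "rotation": [0, 0, 0]}
    - {"dp": [0, 0.5, 0], "rotation": [0, 0, 0]}
    - {"dp": [0, 0.5, 0], "rotation": [0, 0, 0]}
    - {"dp": [0, 0.5, 0], "rotation": [0, 0, 0]}
  jaw: 50

```text
t: 25.22
eef_pos: [0.6271, 0.1835, 0.0555]
ee_rot: [-1.576, -0.001, 1.462]
force: [-0.0, -0.1, 0.0]
width: 0.0683
```

```bash
python3 -c "
from h import *
held()"
```

```text
t 25.22 pos [0.6271 0.1835 0.0555] rot [-90.31  -0.05  83.78] w 0.0683 F [-0.  -0.1  0. ] q [ 0.58  0.47 -0.24  0.   -0.85 -0.7 ]
tcp in seat [  2.091    2.4266 -19.4998]
-75 x -35.7..42.1 mid 3.2 top 25.3
-60 x -35.8..42.0 mid 3.1 top 25.3
-45 x -35.8..42.1 mid 3.2 top 25.3
-30 x -24.2..25.2 mid 0.5 top 25.3
flange y [-99.9633 -99.7299 -99.3836]
side face y [93.8205 95.0728] x -32.61252468082369 31.815523294292873 z -31.321323770791818 35.16304513162978
```

Barrel rests at x about 0.5, y about -6, z about 0.3 mm in the seat frame. Rise straight up, then turn for the cap.

Request:
move_arm:
  deltas:
    - {"dp": [0, -20, 1], "rotation": [0, 0, 0]}
    - {"dp": [0, -35, 0], "rotation": [0, 0, 0]}
    - {"dp": [0, -38, 0], "rotation": [0, 0, 0]}
    - {"dp": [0, -38, 0], "rotation": [0, 0, 0]}
    - {"dp": [0, -38, 0], "rotation": [0, 0, 0]}
  jaw: 30

```text
t: 25.73
eef_pos: [0.6201, 0.1809, 0.2184]
ee_rot: [-1.558, 0.011, 1.461]
force: [0.7, 1.9, -0.1]
width: 0.0773
```

```bash
python3 -c "
from h import *
st()
plan((.62,.10,.285,-6.6,35))"
```

```text
t 25.73 pos [0.6201 0.1809 0.2184] rot [-89.28   0.63  83.69] w 0.0773 F [ 0.7  1.9 -0.1] q [ 0.59  0.33 -0.05  0.   -1.21 -0.7 ]
-> (0.62, 0.1, 0.285, -6.6, 35) n 13
  dp [-6.0, -5.0, -1.0] rot [-0.0, 6.9, -0.1]
  dp [-6.0, -5.0, -1.0] rot [-0.0, 6.9, -0.1]
  dp [-6.0, -5.0, -2.0] rot [-0.0, 7.0, -0.1]
  dp [-6.0, -5.0, -3.0] rot [-0.0, 6.9, -0.1]
  dp [-5.0, -5.0, -3.0] rot [-0.0, 7.0, -0.1]
  dp [-5.0, -5.0, -4.0] rot [-0.0, 6.9, -0.1]
  dp [-4.0, -5.0, -5.0] rot [-0.0, 7.0, -0.1]
  dp [-4.0, -5.0, -5.0] rot [-0.0, 6.9, -0.1]
  dp [-3.0, -5.0, -5.0] rot [-0.0, 7.0, -0.1]
  dp [-2.0, -5.0, -6.0] rot [-0.0, 6.9, -0.1]
  dp [-1.0, -5.0, -6.0] rot [-0.1, 7.0, -0.1]
  dp [-1.0, -6.0, -6.0] rot [-0.0, 6.9, -0.0]
  dp [-0.0, -5.0, -7.0] rot [-0.1, 7.0, -0.1]
```

Request:
move_arm:
  deltas:
    - {"dp": [0, -35, 0], "rotation": [0, 0, 0]}
    - {"dp": [0, -30, 0], "rotation": [0, 7, 0]}
    - {"dp": [-6, 0, -1], "rotation": [0, 7, 0]}
    - {"dp": [-6, 0, -1], "rotation": [0, 7, 0]}
    - {"dp": [-6, 0, -2], "rotation": [0, 7, 0]}

```text
t: 26.15
eef_pos: [0.6222, 0.1647, 0.3001]
ee_rot: [-1.575, -0.0, 0.963]
force: [-0.3, 0.4, 0.3]
width: 0.0775
```

Request:
move_arm:
  deltas:
    - {"dp": [-6, 0, -3], "rotation": [0, 7, 0]}
    - {"dp": [-5, 0, -3], "rotation": [0, 7, 0]}
    - {"dp": [-5, 0, -4], "rotation": [0, 7, 0]}
    - {"dp": [-4, 0, -5], "rotation": [0, 7, 0]}
    - {"dp": [-4, 0, -5], "rotation": [0, 7, 0]}

```text
t: 26.57
eef_pos: [0.6172, 0.1322, 0.3015]
ee_rot: [-1.574, -0.006, 0.338]
force: [-0.6, -0.7, -0.6]
width: 0.0774
```

```bash
python3 -c "
from h import *
st()
plan((.60,.10,.285,-6.6,35))"
```

```text
t 26.57 pos [0.6172 0.1322 0.3015] rot [-90.16  -0.32  19.37] w 0.0774 F [-0.6 -0.7 -0.6] q [ 0.52  0.25  0.02  0.   -1.34 -1.76]
-> (0.6, 0.1, 0.285, -6.6, 35) n 4
  dp [-6.7, 4.1, -6.2] rot [0.0, 6.5, 0.1]
  dp [-6.0, 4.1, -6.9] rot [0.0, 6.5, 0.1]
  dp [-5.2, 4.1, -7.5] rot [0.0, 6.5, 0.1]
  dp [-4.3, 4.2, -8.1] rot [0.1, 6.5, 0.1]
```

Request:
move_arm:
  deltas:
    - {"dp": [-6, 2, -6], "rotation": [0, 6.5, 0.1]}
    - {"dp": [-6, 2, -7], "rotation": [0, 6.5, 0.1]}
    - {"dp": [-5, 2, -7], "rotation": [0, 6.5, 0]}
    - {"dp": [-4, 2, -6], "rotation": [0, 6, 0]}
    - {"dp": [0, 1, 0], "rotation": [0, 0, 0]}

```text
t: 26.98
eef_pos: [0.6002, 0.1008, 0.2922]
ee_rot: [-1.572, -0.004, -0.137]
force: [-0.7, 0.1, 0.6]
width: 0.0771
```

```bash
python3 -c "
from h import *
st()
g=grab('wrist');cv2.imwrite('pics/w7.png',g['pixels'][:,:,::-1])
Q=ins(cloud(g))*1000;z=Q[...,2]
m=(z>10)&(Q[...,0]>38)&(Q[...,0]<130)&(np.abs(Q[...,1]+65)<30)&(z<130)
q=Q[m];print('cap',len(q),np.percentile(q,[1,50,99],axis=0))
top=q[q[:,2]>90];print('top',np.percentile(top,[1,50,99],axis=0))
px=g['pixels'].astype(int);br=(px[...,0]-px[...,2]>70)&(z>-60)&(Q[...,0]<-80)&(Q[...,0]>-160)&(np.abs(Q[...,1]+65)<30)&(z>-40)
q=Q[br];print('nut',len(q),np.percentile(q,[1,50,99],axis=0) if len(q) else '')
"
```

```text
t 26.98 pos [0.6002 0.1008 0.2922] rot [-90.05  -0.21  -7.84] w 0.0771 F [-0.7  0.1  0.6] q [ 0.49  0.21 -0.04  0.   -1.31 -2.2 ]
cap 2602 [[ 40.7762 -81.9361  10.2221]
 [ 49.6226 -63.4358  33.7776]
 [ 71.038  -46.1942 118.4462]]
top [[ 40.5181 -81.9533  90.1241]
 [ 42.1404 -63.6124 110.8807]
 [ 48.8214 -46.2096 118.7061]]
nut 131 [[-136.4002  -74.5952   -1.6049]
 [-128.9359  -70.959    10.4256]
 [-122.9816  -56.4884   14.3618]]
```

View pics/w7.png

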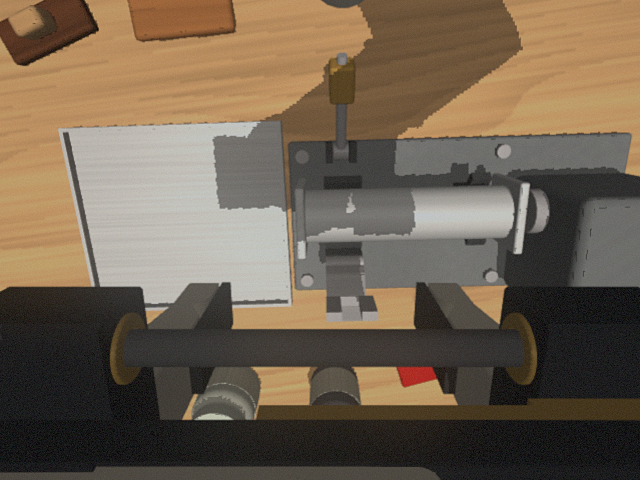

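The barrel lies in the cradles, with flanges at (302,220) and (522,215). The open cap's forked lug is at (350,305) and the brass nut at (342,80). Next I'll get the cap angle.

```bash
python3 -c "
from h import *
for n in ('wrist','side','top'):
    g=grab(n);Q=ins(cloud(g))*1000
    m=(Q[...,0]>20)&(Q[...,0]<130)&(np.abs(Q[...,1]+65)<26)&(Q[...,2]<130)&(Q[...,2]>20)
    q=Q[m];print(n,len(q))
    for z in range(30,125,10):
        s=q[abs(q[:,2]-z)<5]
        if len(s)>5: print(z,'x',np.percentile(s[:,0],[2,50,98]).round(1),'y',np.percentile(s[:,1],[2,98]).round(1))
"
```

```text
wrist 2210
30 x [54.4 61.5 67.9] y [-81.8 -46.4]
70 x [66.9 69.9 74.4] y [-68.3 -53.5]
80 x [54.1 60.4 67.5] y [-69.3 -54.8]
90 x [42.  44.  49.1] y [-81.1 -47.4]
100 x [41.2 42.1 46. ] y [-81.9 -46.3]
110 x [40.6 41.4 44.7] y [-81.9 -46.2]
120 x [40.7 44.  47.8] y [-81.9 -46.4]
side 486
30 x [54.1 63.  72.1] y [-79.8 -42.9]
40 x [67.8 68.9 74.8] y [-71.3 -42.6]
50 x [67.6 68.6 74. ] y [-62.8 -44.2]
60 x [66.8 69.9 73.4] y [-52.1 -43.1]
70 x [54.8 68.4 72.4] y [-77.9 -43.4]
80 x [47.8 59.9 66.5] y [-74.4 -42.8]
90 x [41.4 43.7 51.3] y [-77.6 -43.3]
100 x [41.3 42.8 48.8] y [-78.2 -43.7]
110 x [40.6 42.8 47.8] y [-77.8 -43.3]
120 x [40.6 43.9 47.5] y [-79.1 -43.6]
top 3
```

```bash
python3 -c "
from h import *
st()
plan((*W(44.5,-64,170),-6.6,35),(*W(44.5,-64,95),-6.6,28))
for th in np.arange(1.51,-.01,-.15):
  print(round(th,2),(46-101*np.cos(th)+4*np.sin(th)).round(1),(4+101*np.sin(th)+4*np.cos(th)).round(1))
"
```

```text
t 27.18 pos [0.6011 0.1019 0.2922] rot [-90.06  -0.22  -7.33] w 0.0776 F [-0.3  0.3 -0.8] q [ 0.49  0.22 -0.04  0.   -1.31 -2.19]
-> (np.float64(0.6615), np.float64(0.1126), np.float64(0.245), -6.6, 35) n 3
  dp [19.0, 16.0, 6.0] rot [0.0, -0.2, 0.1]
  dp [20.0, 16.0, 6.0] rot [0.0, -0.3, 0.1]
  dp [20.0, 15.0, 6.0] rot [0.1, -0.2, 0.0]
-> (np.float64(0.6615), np.float64(0.1126), np.float64(0.17), -6.6, 28) n 3
  dp [-0.0, 25.0, 0.0] rot [-0.0, -0.0, 0.0]
  dp [-0.0, 25.0, 0.0] rot [-0.0, -0.0, 0.0]
  dp [-0.0, 25.0, 0.0] rot [-0.0, -0.0, 0.0]
1.51 43.9 105.1
1.36 28.8 103.6
1.21 14.1 99.9
1.06 0.1 94.1
0.91 -12.8 86.2
0.76 -24.5 76.5
0.61 -34.5 65.1
0.46 -42.7 52.4
0.31 -49.0 38.6
0.16 -53.1 24.0
0.01 -55.0 9.0
```

Request:
move_arm:
  deltas:
    - {"dp": [20, 14, 6], "rotation": [0, -0.2, 0.1]}
    - {"dp": [20, 16, 6], "rotation": [0, -0.3, 0.1]}
    - {"dp": [19, 14, 6], "rotation": [0, -0.2, 0]}
    - {"dp": [3, 5, 0], "rotation": [0, 0, 0]}
    - {"dp": [0, 1, 0], "rotation": [0, 0, 0]}
  jaw: 70
  squeeze: 15

```text
t: 27.6
eef_pos: [0.6694, 0.1153, 0.2431]
ee_rot: [-1.569, -0.005, -0.1]
force: [0.0, -0.4, -0.2]
width: 0.0637
```

```bash
python3 -c "
from h import *
st()
plan((*W(44.5,-64,95),-6.6,28))
"
```

```text
t 27.60 pos [0.6694 0.1153 0.2431] rot [-89.92  -0.29  -5.74] w 0.0637 F [ 0.  -0.4 -0.2] q [ 0.46  0.35  0.04  0.   -1.25 -2.13]
-> (np.float64(0.6615), np.float64(0.1126), np.float64(0.17), -6.6, 28) n 3
  dp [-3.0, 24.0, -1.0] rot [-0.0, 0.3, 0.1]
  dp [-2.0, 25.0, -1.0] rot [-0.0, 0.3, 0.1]
  dp [-3.0, 24.0, -2.0] rot [-0.1, 0.3, 0.1]
```

Request:
move_arm:
  deltas:
    - {"dp": [-5, 20, -2], "rotation": [0, 0.3, 0.1]}
    - {"dp": [-3, 24, -1], "rotation": [0, 0.3, 0.1]}
    - {"dp": [-1, 20, 0], "rotation": [0, 0.3, 0.1]}
    - {"dp": [0, 6, 0], "rotation": [0, 0, 0]}

```text
t: 27.93
eef_pos: [0.6612, 0.1146, 0.1736]
ee_rot: [-1.568, -0.004, -0.11]
force: [-1.2, -0.7, -0.2]
width: 0.0634
```

```bash
python3 -c "
from h import *
st();print(ins(pose()[:3,3])*1000)
plan((*W(44.5,-64,95),-6.6,28))
g=grab('wrist');cv2.imwrite('pics/w8.png',g['pixels'][:,:,::-1])
"
```

```text
t 27.93 pos [0.6612 0.1146 0.1736] rot [-89.83  -0.22  -6.28] w 0.0634 F [-1.2 -0.7 -0.2] q [ 0.46  0.38 -0.07 -0.   -1.11 -2.14]
[ 43.8968 -62.0437  98.554 ]
-> (np.float64(0.6615), np.float64(0.1126), np.float64(0.17), -6.6, 28) n 1
  dp [0.5, 3.6, -2.0] rot [-0.2, 0.3, 0.2]
```

View pics/w8.png

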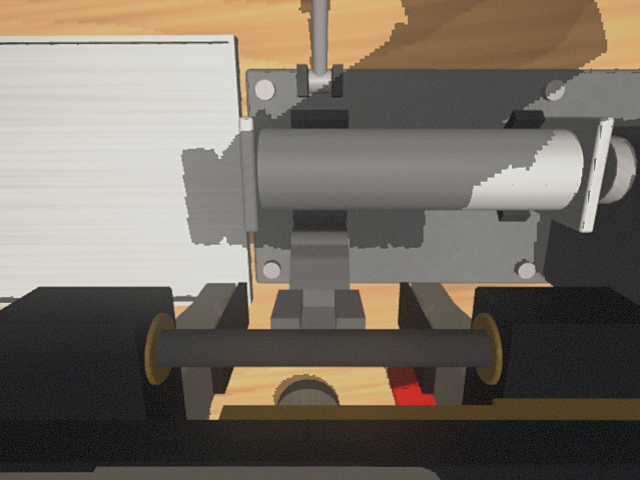

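The lug at (318,308) is between the fingers. Close on it.

Request:
move_arm:
  deltas:
    - {"dp": [0, 3, -2], "rotation": [0, 0, 0]}
    - {"dp": [0, 1.5, 0], "rotation": [0, 0, 0]}
    - {"dp": [0, 1, 0], "rotation": [0, 0, 0]}
    - {"dp": [0, 1, 0], "rotation": [0, 0, 0]}
    - {"dp": [0, 1, 0], "rotation": [0, 0, 0]}
  jaw: 255

```text
t: 28.4
eef_pos: [0.663, 0.1128, 0.1716]
ee_rot: [-1.567, -0.01, -0.106]
force: [-1.7, -14.6, 2.0]
width: 0.0359
```

Request:
move_arm:
  deltas:
    - {"dp": [0, 1, 0], "rotation": [0, 0, 0]}
    - {"dp": [0, 1, 0], "rotation": [0, 0, 0]}

```text
t: 28.57
eef_pos: [0.6635, 0.1123, 0.1715]
ee_rot: [-1.567, -0.012, -0.106]
force: [-1.6, 0.4, 4.2]
width: 0.0357
```

```bash
python3 -c "
from h import *
st();t=ins(pose()[:3,3])*1000;print(t)
"
```

```text
t 28.57 pos [0.6635 0.1123 0.1715] rot [-89.77  -0.68  -6.05] w 0.0357 F [-1.6  0.4  4.2] q [ 0.46  0.38 -0.08  0.   -1.09 -2.14]
[ 46.4636 -64.0515  96.5403]
```

Request:
move_arm:
  deltas:
    - {"dp": [-10, 1, 0], "rotation": [0, 0, 0]}
    - {"dp": [-15, 3, 0], "rotation": [0, 0, 0]}
    - {"dp": [-14.5, 5, 0], "rotation": [0, 0, 0]}
    - {"dp": [-13.5, 7, 0], "rotation": [0, 0, 0]}

```text
t: 28.9
eef_pos: [0.6161, 0.1176, 0.159]
ee_rot: [-1.564, -0.025, -0.106]
force: [1.7, -1.8, 3.4]
width: 0.0359
```

```bash
cat > arc.py <<'E'
from h import *
st();t=ins(pose()[:3,3])*1000;print(t)
# angle from tcp: lug = tcp - (2,0,-8.6)
lx,lz=t[0]-2-46,t[2]+8.6-4
th=np.arctan2(lz,-lx)-np.arctan2(4,101);print('theta',th,'r',np.hypot(lx,lz),'want',np.hypot(101,4))
p=t[[0,2]]
for k in range(1,7):
    a=th-.15*k
    n=np.array([46-101*np.cos(a)+4*np.sin(a)+2,4+101*np.sin(a)+4*np.cos(a)-8.6]);print(round(a,2),'dx %.1f down %.1f'%(n[0]-p[0],p[1]-n[1]),'dy->-64: %.1f'%(-64-t[1]));p=n
E
python3 arc.py
```

```text
t 28.90 pos [0.6161 0.1176 0.159 ] rot [-89.63  -1.45  -6.07] w 0.0359 F [ 1.7 -1.8  3.4] q [ 0.51  0.32 -0.22  0.01 -1.01 -2.19]
[ -1.1886 -64.2151  84.0453]
theta 1.024621857483055 r 101.3780489504182 want 101.07917688624102
0.87 dx -12.5 down 8.6 dy->-64: 0.2
0.72 dx -11.3 down 10.1 dy->-64: 0.2
0.57 dx -9.6 down 11.7 dy->-64: 0.2
0.42 dx -7.8 down 13.0 dy->-64: 0.2
0.27 dx -5.7 down 14.0 dy->-64: 0.2
0.12 dx -3.6 down 14.7 dy->-64: 0.2
```

Request:
move_arm:
  deltas:
    - {"dp": [-12.5, 8, 0], "rotation": [0, 0, 0.3]}
    - {"dp": [-11.5, 10, 0], "rotation": [0, 0, 0.3]}
    - {"dp": [-10, 11.5, 0], "rotation": [0, 0, 0.3]}
    - {"dp": [-8, 12.5, 0], "rotation": [0, 0, 0.3]}

```text
t: 29.23
eef_pos: [0.5743, 0.1224, 0.1196]
ee_rot: [-1.561, -0.013, -0.105]
force: [2.5, -2.5, 1.0]
width: 0.0358
```

```bash
python3 arc.py
```

```text
t 29.23 pos [0.5743 0.1224 0.1196] rot [-89.44  -0.76  -6.01] w 0.0358 F [ 2.5 -2.5  1. ] q [ 0.54  0.3  -0.34  0.   -0.92 -2.22]
[-43.3282 -64.3055  44.6119]
theta 0.45465628896274646 r 103.74321295802535 want 101.07917688624102
0.3 dx -3.8 down 15.1 dy->-64: 0.3
0.15 dx -4.0 down 14.6 dy->-64: 0.3
0.0 dx -1.8 down 15.0 dy->-64: 0.3
-0.15 dx 0.5 down 15.1 dy->-64: 0.3
-0.3 dx 2.7 down 14.9 dy->-64: 0.3
-0.45 dx 4.9 down 14.3 dy->-64: 0.3
```

Request:
move_arm:
  deltas:
    - {"dp": [-4, 14, 0], "rotation": [0, 0, 0.2]}
    - {"dp": [-4, 14, 0], "rotation": [0, 0, 0.2]}
    - {"dp": [-2, 14, 0], "rotation": [0, 0, 0]}
    - {"dp": [0, 5, 0], "rotation": [0, 0, 0]}

```text
t: 29.57
eef_pos: [0.5603, 0.124, 0.0716]
ee_rot: [-1.559, -0.006, -0.105]
force: [-0.6, -0.4, 0.7]
width: 0.0358
```

```bash
python3 arc.py
```

```text
t 29.57 pos [0.5603 0.124  0.0716] rot [-89.35  -0.33  -6.01] w 0.0358 F [-0.6 -0.4  0.7] q [ 0.55  0.34 -0.41 -0.01 -0.81 -2.23]
[-57.432  -64.37    -3.3757]
theta -0.027971854232465527 r 105.43913635180975 want 101.07917688624102
-0.18 dx 5.3 down 15.2 dy->-64: 0.4
-0.33 dx 3.2 down 14.8 dy->-64: 0.4
-0.48 dx 5.4 down 14.2 dy->-64: 0.4
-0.63 dx 7.4 down 13.2 dy->-64: 0.4
-0.78 dx 9.3 down 11.9 dy->-64: 0.4
-0.93 dx 11.0 down 10.4 dy->-64: 0.4
```

Request:
move_arm:
  deltas:
    - {"dp": [0.5, 3, 0], "rotation": [0, 0, 0]}
    - {"dp": [0, 3, 0], "rotation": [0, 0, 0]}
    - {"dp": [0, 2, 0], "rotation": [0, 0, 0]}

```text
t: 29.82
eef_pos: [0.5608, 0.1239, 0.0664]
ee_rot: [-1.56, -0.007, -0.103]
force: [-9.7, -1.5, 20.0]
width: 0.0356
```

```bash
python3 arc.py; python3 -c "
from h import *
g=grab('wrist');cv2.imwrite('pics/w9.png',g['pixels'][:,:,::-1])
f=grab('side');crop(f,220,200,400,350,4,'s9.png')"
```

```text
t 29.82 pos [0.5608 0.1239 0.0664] rot [-89.4   -0.38  -5.91] w 0.0356 F [-9.7 -1.5 20. ] q [ 0.56  0.34 -0.42 -0.01 -0.8  -2.22]
[-56.9013 -64.3288  -8.6366]
theta -0.07804462679608443 r 104.97890813256345 want 101.07917688624102
-0.23 dx 5.6 down 14.9 dy->-64: 0.3
-0.38 dx 3.9 down 14.6 dy->-64: 0.3
-0.53 dx 6.1 down 13.9 dy->-64: 0.3
-0.68 dx 8.1 down 12.8 dy->-64: 0.3
-0.83 dx 9.9 down 11.5 dy->-64: 0.3
-0.98 dx 11.5 down 9.8 dy->-64: 0.3
```

View pics/w9.png

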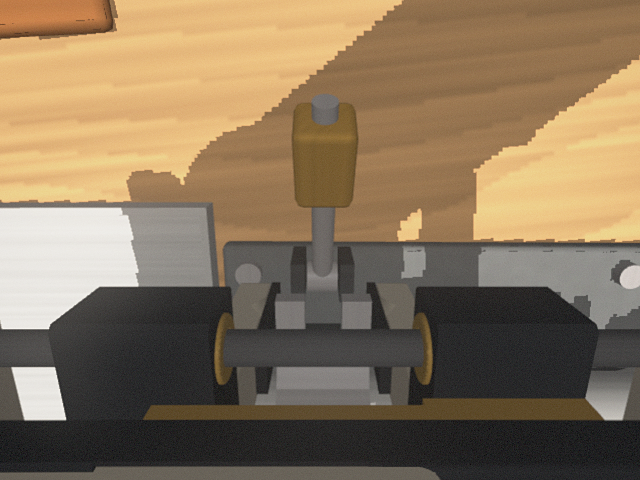

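View pics/s9.png

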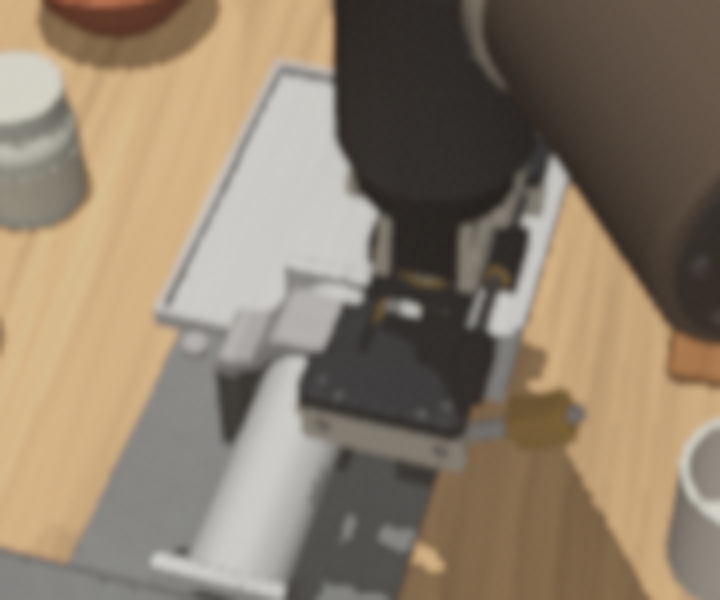

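The cap is down: the prongs at (290,310) and (356,310) flank the bolt shank, and the arch lies over the barrel. I'll check the lug height and nut position.

```bash
cat > chk.py <<'E'
from h import *
import sys
g=grab('wrist');Q=ins(cloud(g))*1000
m=(np.abs(Q[...,1]+65)<20)&(Q[...,2]>-5)&(Q[...,2]<30)&(Q[...,0]<-42)&(Q[...,0]>-80)
q=Q[m];print('lug pts',len(q))
for x in range(-75,-40,5):
    s=q[abs(q[:,0]-x)<2.5]
    if len(s)>5: print(x,'z',np.percentile(s[:,2],[5,50,95]).round(1),'y',s[:,1].min().round(1),s[:,1].max().round(1))
px=g['pixels'].astype(int);br=(px[...,0]-px[...,2]>60)&(np.abs(Q[...,1]+65)<25)&(Q[...,2]>-45)&(Q[...,0]<-40)&(Q[...,0]>-180)
n,l,s,c=cv2.connectedComponentsWithStats(br.astype(np.uint8))
for i in range(1,n):
    if s[i,4]>60:
        q=Q[l==i];print('nut',s[i],np.percentile(q,[2,50,98],axis=0).round(1).tolist())
E
python3 chk.py
```

```text
lug pts 2769
-70 z [ 5.   8.6 12.2] y -82.3 -45.0
-65 z [ 2.2 10.7 25.5] y -85.0 -45.0
-60 z [ 9.7 10.8 13.3] y -83.0 -46.2
-55 z [ 8.9 10.6 11.6] y -82.6 -46.2
-50 z [25.  28.  29.8] y -82.8 -46.3
nut [ 291  103   67  104 5552] [[-136.1, -74.9, -2.3], [-120.0, -65.0, 7.4], [-101.6, -54.9, 13.6]]
nut [425 322   7  62 221] [[-92.7, -44.8, 73.4], [-88.2, -44.3, 77.3], [-81.6, -43.8, 78.8]]
nut [215 324   7  59 213] [[-92.4, -87.3, 73.5], [-87.8, -86.7, 76.9], [-81.4, -86.3, 78.7]]
```

The lug top is at +10.7, with about +11.5 expected when closed, so it is on its stop. Release and back off. I'll push the bolt up from the robot's side with shut fingers, which avoids the arch.

Request:
move_arm:
  deltas:
    - {"dp": [0, -0.5, 0], "rotation": [0, 0, 0]}
    - {"dp": [0, 1, 0], "rotation": [0, 0, 0]}
    - {"dp": [0, 1, 0], "rotation": [0, 0, 0]}
  jaw: 90

```text
t: 30.22
eef_pos: [0.5616, 0.1247, 0.0672]
ee_rot: [-1.558, -0.009, -0.103]
force: [0.1, 0.4, -0.1]
width: 0.0506
```

Request:
move_arm:
  deltas:
    - {"dp": [0, -15, 0], "rotation": [0, 0, 0]}
    - {"dp": [0, -30, 0], "rotation": [0, 0, 0]}
    - {"dp": [-10, -35, 0], "rotation": [0, 0, 0]}
    - {"dp": [-35, -10, 0], "rotation": [0, 0, 0]}
    - {"dp": [-38, 0, 0], "rotation": [0, 0, 0.2]}

```text
t: 30.63
eef_pos: [0.4803, 0.1326, 0.1564]
ee_rot: [-1.561, -0.002, -0.107]
force: [-0.6, 1.4, 0.4]
width: 0.0568
```

```bash
python3 chk.py; python3 -c "
from h import *
st();print(ins(pose()[:3,3])*1000)
g=grab('wrist');cv2.imwrite('pics/w10.png',g['pixels'][:,:,::-1])"
```

```text
lug pts 758
-60 z [10.4 11.1 12. ] y -82.3 -46.8
-55 z [10.2 11.  11.8] y -82.4 -46.7
-50 z [10.1 11.  12. ] y -82.4 -46.6
-45 z [10.2 11.1 12. ] y -82.5 -46.4
nut [305 244  36  55 952] [[-136.4, -73.8, -2.8], [-126.3, -63.6, 8.2], [-100.6, -54.3, 13.7]]
t 30.68 pos [0.474  0.1316 0.1559] rot [-89.43   0.07  -6.16] w 0.0564 F [-9.8 -2.3 -2.7] q [ 0.66  0.12 -0.48 -0.01 -0.97 -2.34]
[-143.9627  -66.6494   80.9185]
```

View pics/w10.png

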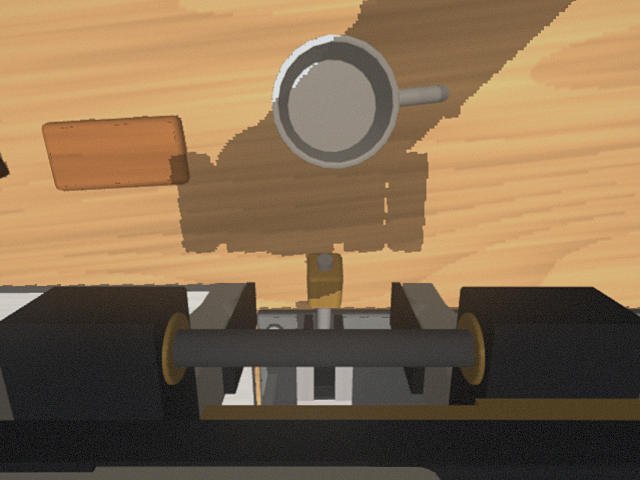

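```bash
python3 -c "
from h import *
plan((*W(-168,-65,75),-6.6,35),(*W(-168,-65,-8),-6.6,28))
f=grab('top');P=cloud(f);m=(P[...,2]>.03)&(P[...,0]>.3)&(P[...,0]<.44)&(P[...,1]>.08)&(P[...,1]<.23);q=P[m];print(q.min(0),q.max(0))"
```

```text
-> (np.float64(0.4503), np.float64(0.136), np.float64(0.15), -6.6, 35) n 1
  dp [-26.2, 5.8, 1.3] rot [-0.6, 0.6, -0.0]
-> (np.float64(0.4503), np.float64(0.136), np.float64(0.067), -6.6, 28) n 3
  dp [0.0, 28.0, 0.0] rot [0.0, 0.0, -0.0]
  dp [0.0, 27.0, 0.0] rot [0.0, 0.0, -0.0]
  dp [0.0, 28.0, 0.0] rot [0.0, 0.0, -0.0]
[0.3    0.0812 0.0303] [0.44   0.23   0.6549]
```

Request:
move_arm:
  deltas:
    - {"dp": [-14, 1, 1], "rotation": [-0.3, 0.3, 0]}
    - {"dp": [-10, 2, 0], "rotation": [-0.3, 0.3, 0]}
    - {"dp": [0, 2, 0], "rotation": [0, 0, 0]}
    - {"dp": [0, 1, 0], "rotation": [0, 0, 0]}
    - {"dp": [0, 1, 0], "rotation": [0, 0, 0]}
  jaw: 255

```text
t: 31.2
eef_pos: [0.4563, 0.1373, 0.1482]
ee_rot: [-1.571, -0.002, -0.113]
force: [-0.3, -0.6, -0.4]
width: 0.029
```

Request:
move_arm:
  deltas:
    - {"dp": [0, 1, 0], "rotation": [0, 0, 0]}
    - {"dp": [0, 1, 0], "rotation": [0, 0, 0]}
    - {"dp": [0, 1, 0], "rotation": [0, 0, 0]}

```text
t: 31.45
eef_pos: [0.4579, 0.1372, 0.1442]
ee_rot: [-1.572, -0.001, -0.114]
force: [-1.0, -0.9, 0.1]
width: 0.009
```

```bash
python3 -c "
from h import *
st();print(ins(pose()[:3,3])*1000)
plan((*W(-168,-65,-8),-6.6,28))
g=grab('wrist');cv2.imwrite('pics/w11.png',g['pixels'][:,:,::-1])"
```

```text
t 31.45 pos [0.4579 0.1372 0.1442] rot [-90.07  -0.08  -6.51] w 0.0090 F [-1.  -0.9  0.1] q [ 0.71  0.11 -0.53  0.   -0.94 -2.39]
[-160.651   -62.9707   69.187 ]
-> (np.float64(0.4503), np.float64(0.136), np.float64(0.067), -6.6, 28) n 3
  dp [-2.0, 26.0, -1.0] rot [0.0, 0.0, 0.0]
  dp [-3.0, 26.0, -0.0] rot [0.0, 0.0, 0.0]
  dp [-2.0, 25.0, -1.0] rot [0.1, 0.1, 0.1]
```

View pics/w11.png

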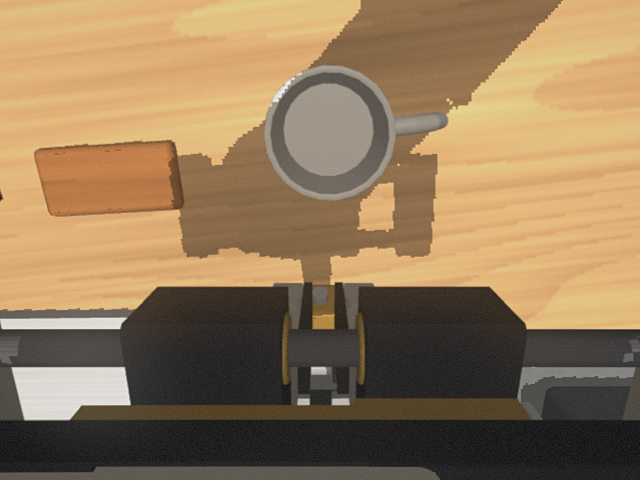

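The mug at (330,132) is clear of the fingers, and the nut at (322,310) lies ahead. Descending.

Request:
move_arm:
  deltas:
    - {"dp": [-6, 15, -1], "rotation": [0, 0, 0]}
    - {"dp": [-4, 26, -1], "rotation": [0, 0, 0]}
    - {"dp": [0, 22, 0], "rotation": [0, 0, 0]}
    - {"dp": [0, 8, 0], "rotation": [0, 0, 0]}

```text
t: 31.83
eef_pos: [0.4506, 0.1375, 0.0733]
ee_rot: [-1.567, -0.007, -0.114]
force: [-0.6, -1.0, -1.0]
width: 0.0005
```

```bash
python3 -c "
from h import *
st();print(ins(pose()[:3,3])*1000)"
```

```text
t 31.83 pos [0.4506 0.1375 0.0733] rot [-89.81  -0.38  -6.55] w 0.0005 F [-0.6 -1.  -1. ] q [ 0.72  0.19 -0.64  0.   -0.74 -2.41]
[-167.8769  -63.5443   -1.7109]
```

The tip must be under the nut's lower edge so that it doesn't press on its end face. I'll go lower, then push.

Request:
move_arm:
  deltas:
    - {"dp": [0, 15, 0], "rotation": [0, 0, 0]}
    - {"dp": [0, 8, -1], "rotation": [0, 0, 0]}
    - {"dp": [2, 2, 0], "rotation": [0, 0, 0]}

```text
t: 32.08
eef_pos: [0.4526, 0.1357, 0.0465]
ee_rot: [-1.57, -0.005, -0.114]
force: [0.6, -0.5, 0.2]
width: 0.0006
```

Request:
move_arm:
  deltas:
    - {"dp": [8, 1, 0], "rotation": [0, 0, 0]}
    - {"dp": [10, 1, 0], "rotation": [0, 0, 0]}
    - {"dp": [10, 0, 0], "rotation": [0, 0, 0]}

```text
t: 32.33
eef_pos: [0.4711, 0.1312, 0.0436]
ee_rot: [-1.575, 0.013, -0.118]
force: [-103.9, 58.0, 56.0]
width: 0.0001
```

```bash
python3 -c "
from h import *
st();print(ins(pose()[:3,3])*1000)"; python3 chk.py
```

```text
t 32.33 pos [0.4711 0.1312 0.0436] rot [-90.21   0.75  -6.76] w 0.0001 F [-103.9   58.    56. ] q [ 0.67  0.27 -0.61 -0.01 -0.71 -2.35]
[-146.8272  -67.3775  -31.4458]
lug pts 0
nut [303 331   5  51 170] [[-179.7, -70.9, 51.8], [-176.2, -70.5, 54.8], [-170.5, -70.1, 56.3]]
nut [339 330   5  53 167] [[-179.8, -63.7, 51.8], [-176.0, -63.3, 54.7], [-169.8, -63.0, 56.1]]
nut [311 394  24  12 210] [[-131.8, -71.0, 7.3], [-130.4, -67.9, 9.3], [-129.2, -63.8, 11.2]]
```

The force is high (about 100 N), so back off at once.

Request:
move_arm:
  deltas:
    - {"dp": [-6, 0, 0], "rotation": [0, 0, 0]}
    - {"dp": [-6, 0, 0], "rotation": [0, 0, 0]}
    - {"dp": [-4, 0, 0], "rotation": [0, 0, 0]}

```text
t: 32.63
eef_pos: [0.4536, 0.1354, 0.045]
ee_rot: [-1.573, 0.02, -0.119]
force: [0.2, 0.3, 0.3]
width: 0.0005
```

```bash
python3 -c "
from h import *
st();print(ins(pose()[:3,3])*1000)
f=grab('side');crop(f,260,220,420,350,4.5,'s12.png')"
```

```text
t 32.63 pos [0.4536 0.1354 0.045 ] rot [-90.14   1.12  -6.8 ] w 0.0005 F [0.2 0.3 0.3] q [ 0.7   0.25 -0.63 -0.02 -0.71 -2.37]
[-164.7045  -65.2795  -30.029 ]
```

View pics/s12.png

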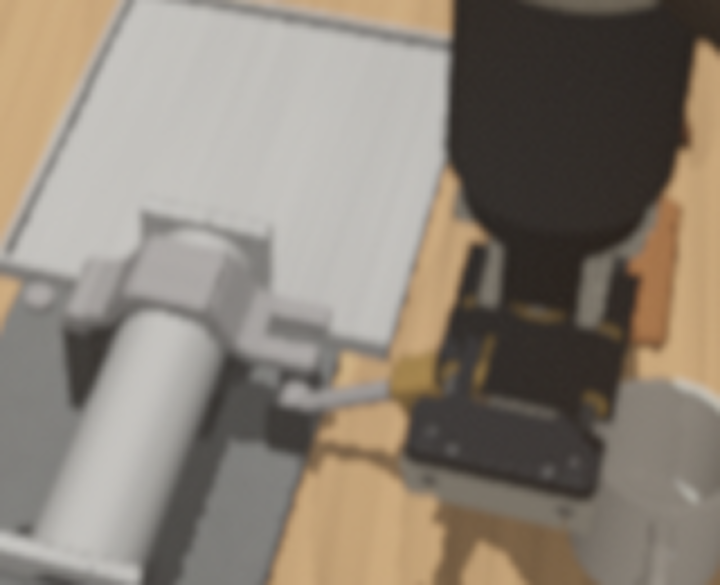

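The cap is still closed and the barrel seated. Pushing the bolt end level jams it by friction against the finger, so I'll retreat and pinch the nut, then follow its arc.

Request:
move_arm:
  deltas:
    - {"dp": [-3, -20, 0], "rotation": [0, 0, -0.3]}
    - {"dp": [0, -35, 0], "rotation": [0, 0, -0.3]}
    - {"dp": [0, -38, 0], "rotation": [0, 0, -0.3]}
    - {"dp": [0, -25, 0], "rotation": [0, 0, -0.3]}
    - {"dp": [0, 0, 0], "rotation": [0, 0, 0]}
  jaw: 115

```text
t: 33.1
eef_pos: [0.456, 0.1347, 0.1699]
ee_rot: [-1.575, -0.006, -0.119]
force: [0.9, 0.6, 0.7]
width: 0.0282
```

```bash
cat > nut.py <<'E'
from h import *
st();print(ins(pose()[:3,3])*1000)
for nme in ('wrist','side','top'):
    g=grab(nme);Q=ins(cloud(g))*1000
    px=g['pixels'].astype(int);br=(px[...,0]-px[...,2]>45)&(np.abs(Q[...,1]+65)<16)&(Q[...,2]>-40)&(Q[...,2]<62)&(Q[...,0]<-35)&(Q[...,0]>-150)
    n,l,s,c=cv2.connectedComponentsWithStats(br.astype(np.uint8))
    if n<2: continue
    i=1+np.argmax(s[1:,4]);q=Q[l==i]
    if len(q)<30: continue
    print(nme,s[i],np.percentile(q,[2,50,98],axis=0).round(1).tolist())
    # corner extreme fit: for each phi, points in bolt frame should satisfy |n|<=11, d in 59.5..93.5
    best=[]
    for ph in np.arange(-.1,1.35,.02):
        d=np.array([-np.sin(ph),np.cos(ph)]);nn=np.array([np.cos(ph),np.sin(ph)])
        r=q[:,[0,2]]-np.array([-55,-45]);a=r@d;b=r@nn
        e=np.minimum.reduce([abs(b-11),abs(a-93.5),abs(b+11)])
        e=e+np.maximum(0,abs(b)-11)+np.maximum(0,abs(a-76.5)-17)
        best.append((np.mean(np.minimum(e,6)),ph))
    print('  phi fit',[(round(x,2),round(y,2)) for x,y in sorted(best)[:3]])
cv2.imwrite('pics/n_%d.png'%(arm.get_state()['t']*100),grab('wrist')['pixels'][:,:,::-1])
E
python3 nut.py; ls pics | grep n_
```

```text
t 33.10 pos [0.456  0.1347 0.1699] rot [-90.23  -0.37  -6.83] w 0.0282 F [0.9 0.6 0.7] q [ 0.71  0.07 -0.5   0.01 -0.99 -2.4 ]
[-162.2325  -65.6987   94.9344]
wrist [ 308  270   35   51 1483] [[-137.5, -75.7, -3.8], [-125.1, -64.9, 6.3], [-101.9, -54.0, 12.9]]
  phi fit [(np.float64(1.02), np.float64(1.0)), (np.float64(1.59), np.float64(1.02)), (np.float64(1.84), np.float64(0.98))]
side [344 298  21  16 220] [[-136.1, -71.4, -17.3], [-118.4, -54.7, 1.6], [-101.0, -50.7, 12.8]]
  phi fit [(np.float64(2.69), np.float64(1.0)), (np.float64(2.76), np.float64(1.02)), (np.float64(3.28), np.float64(0.98))]
top [264 283  12  15 143] [[-132.5, -76.8, -10.3], [-116.3, -66.0, 5.3], [-101.2, -55.5, 13.7]]
  phi fit [(np.float64(1.93), np.float64(1.0)), (np.float64(2.41), np.float64(1.02)), (np.float64(2.49), np.float64(0.98))]
n_3325.png
```

```bash
python3 -c "
from h import *
plan((*W(-121,-65,50),-6.6,35),(*W(-121,-65,-10),-6.6,28))"
```

```text
-> (np.float64(0.497), np.float64(0.1306), np.float64(0.125), -6.6, 35) n 2
  dp [22.2, 19.3, 1.6] rot [0.3, -0.2, -0.1]
  dp [22.3, 19.3, 1.5] rot [0.2, -0.1, -0.0]
-> (np.float64(0.497), np.float64(0.1306), np.float64(0.065), -6.6, 28) n 3
  dp [-0.0, 20.0, 0.0] rot [0.0, -0.0, -0.0]
  dp [-0.0, 20.0, 0.0] rot [0.0, -0.0, -0.0]
  dp [-0.0, 20.0, 0.0] rot [0.0, -0.0, -0.0]
```

Request:
move_arm:
  deltas:
    - {"dp": [18, 6, 1], "rotation": [0.2, 0, 0]}
    - {"dp": [14, 10, 1], "rotation": [0.2, 0, 0]}
    - {"dp": [4, 15, 0], "rotation": [0, 0, 0]}
    - {"dp": [0, 5, 0], "rotation": [0, 0, 0]}

```text
t: 33.63
eef_pos: [0.4889, 0.1291, 0.1232]
ee_rot: [-1.576, 0.005, -0.12]
force: [-0.8, -0.8, -0.1]
width: 0.048
```

```bash
python3 -c "
from h import *
st();print(ins(pose()[:3,3])*1000)
plan((*W(-121,-65,-10),-6.6,28))"
```

```text
t 33.63 pos [0.4889 0.1291 0.1232] rot [-90.29   0.3   -6.9 ] w 0.0480 F [-0.8 -0.8 -0.1] q [ 0.65  0.18 -0.49 -0.   -0.9  -2.34]
[-128.8864  -67.4612   48.1522]
-> (np.float64(0.497), np.float64(0.1306), np.float64(0.065), -6.6, 28) n 3
  dp [2.7, 19.4, 0.9] rot [0.1, -0.1, -0.1]
  dp [2.7, 19.4, 0.9] rot [0.1, -0.1, -0.1]
  dp [2.7, 19.3, 0.8] rot [0.1, -0.1, -0.1]
```

Request:
move_arm:
  deltas:
    - {"dp": [4, 16, 2], "rotation": [0.2, 0, 0]}
    - {"dp": [3, 19, 0.5], "rotation": [0, 0, 0]}
    - {"dp": [1, 16, 0], "rotation": [0, 0, 0]}
    - {"dp": [0, 4, 0], "rotation": [0, 0, 0]}

```text
t: 33.97
eef_pos: [0.4949, 0.1282, 0.0618]
ee_rot: [-1.578, 0.012, -0.122]
force: [-0.2, 0.1, -0.6]
width: 0.0482
```

```bash
python3 -c "
from h import *
st();print(ins(pose()[:3,3])*1000)
plan((*W(-121,-65,-10),-6.6,28))"
```

```text
t 33.97 pos [0.4949 0.1282 0.0618] rot [-90.42   0.66  -6.99] w 0.0482 F [-0.2  0.1 -0.6] q [ 0.64  0.27 -0.54 -0.   -0.77 -2.33]
[-122.8673  -67.6684  -13.1678]
-> (np.float64(0.497), np.float64(0.1306), np.float64(0.065), -6.6, 28) n 1
  dp [1.8, -3.2, 2.6] rot [0.4, -0.4, -0.7]
```

Close on the nut (20 N).

Request:
move_arm:
  deltas:
    - {"dp": [1, -2, 2.5], "rotation": [0.2, -0.3, -0.4]}
    - {"dp": [0, 1, 0], "rotation": [0, 0, 0]}
    - {"dp": [0, 1, 0], "rotation": [0, 0, 0]}
    - {"dp": [0, 1, 0], "rotation": [0, 0, 0]}
    - {"dp": [0, 1, 0], "rotation": [0, 0, 0]}
  jaw: 255
  squeeze: 20

```text
t: 34.38
eef_pos: [0.4953, 0.1309, 0.0598]
ee_rot: [-1.576, 0.006, -0.116]
force: [-6.8, 4.7, 4.9]
width: 0.0217
```

Request:
move_arm:
  deltas:
    - {"dp": [0, 1, 0], "rotation": [0, 0, 0]}
    - {"dp": [0, 1, 0], "rotation": [0, 0, 0]}

```text
t: 34.55
eef_pos: [0.4949, 0.131, 0.0592]
ee_rot: [-1.575, 0.005, -0.115]
force: [-2.5, -0.6, 5.5]
width: 0.0219
```

```bash
cat > arcb.py <<'E'
from h import *
import sys
st();t=ins(pose()[:3,3])*1000;print(t)
ox,oz=float(sys.argv[1]),float(sys.argv[2])  # tcp - nut centre
x,z=t[0]-ox+55,t[2]-oz+45
ph=np.arctan2(-x,z);print('phi',ph,'r',np.hypot(x,z))
p=t[[0,2]]
for k in range(1,7):
    a=ph-.17*k
    n=np.array([-55-76.5*np.sin(a)+ox,-45+76.5*np.cos(a)+oz]);print(round(a,2),'dx %.1f up %.1f'%(n[0]-p[0],n[1]-p[1]));p=n
print('final tcp x %.1f z %.1f'%(-55+ox,31.5+oz))
E
python3 arcb.py -2 -6.5
```

```text
t 34.55 pos [0.4949 0.131  0.0592] rot [-90.27   0.31  -6.58] w 0.0219 F [-2.5 -0.6  5.5] q [ 0.64  0.27 -0.55 -0.   -0.75 -2.33]
[-123.1968  -64.8452  -15.7762]
phi 1.075925643173641 r 75.22108189609399
0.91 dx 6.0 up 11.5
0.74 dx 8.9 up 9.5
0.57 dx 10.3 up 7.9
0.4 dx 11.5 up 6.0
0.23 dx 12.4 up 4.0
0.06 dx 12.9 up 1.8
final tcp x -57.0 z 25.0
```

```bash
python3 arcb.py -3.8 -12.1
```

```text
t 34.55 pos [0.4949 0.131  0.0592] rot [-90.27   0.31  -6.58] w 0.0219 F [-2.5 -0.6  5.5] q [ 0.64  0.27 -0.55 -0.   -0.75 -2.33]
[-123.1968  -64.8452  -15.7762]
phi 1.0002736925662512 r 76.51542042840185
0.83 dx 7.9 up 10.3
0.66 dx 9.5 up 8.8
0.49 dx 10.9 up 7.1
0.32 dx 11.9 up 5.1
0.15 dx 12.6 up 3.0
-0.02 dx 13.0 up 0.8
final tcp x -58.8 z 19.4
```

Request:
move_arm:
  deltas:
    - {"dp": [6, -9, 0], "rotation": [0, 0, 0]}
    - {"dp": [9, -9, 0], "rotation": [0, 0, 0]}
    - {"dp": [11, -7, 0], "rotation": [0, 0, 0]}

```text
t: 34.8
eef_pos: [0.5177, 0.1284, 0.0832]
ee_rot: [-1.575, 0.01, -0.115]
force: [-5.3, 4.0, -0.8]
width: 0.0216
```

```bash
python3 arcb.py -3.8 -12.1
```

```text
t 34.80 pos [0.5177 0.1284 0.0832] rot [-90.23   0.54  -6.59] w 0.0216 F [-5.3  4.  -0.8] q [ 0.61  0.27 -0.48 -0.   -0.83 -2.29]
[-100.2571  -64.8199    8.2121]
phi 0.5655831030296343 r 77.35865824590016
0.4 dx 12.0 up 5.3
0.23 dx 12.4 up 4.0
0.06 dx 12.9 up 1.8
-0.11 dx 13.0 up -0.4
-0.28 dx 12.7 up -2.6
-0.45 dx 12.1 up -4.7
final tcp x -58.8 z 19.4
```

Request:
move_arm:
  deltas:
    - {"dp": [11.5, -5.5, 0], "rotation": [0, 0, 0]}
    - {"dp": [12, -3.5, 0], "rotation": [0, 0, 0]}
    - {"dp": [10, -1, 0], "rotation": [0, 0, 0]}

```text
t: 35.05
eef_pos: [0.549, 0.125, 0.0947]
ee_rot: [-1.574, 0.014, -0.115]
force: [-6.1, 0.6, 6.5]
width: 0.0222
```

```bash
python3 arcb.py -3.8 -12.1
```

```text
t 35.05 pos [0.549  0.125  0.0947] rot [-90.17   0.78  -6.6 ] w 0.0222 F [-6.1  0.6  6.5] q [ 0.57  0.31 -0.39 -0.01 -0.88 -2.25]
[-68.7599 -64.66    19.7417]
phi 0.12889778456728215 r 77.48448598659114
-0.04 dx 13.1 up -0.4
-0.21 dx 12.9 up -1.6
-0.38 dx 12.4 up -3.8
-0.55 dx 11.6 up -5.8
-0.72 dx 10.4 up -7.7
-0.89 dx 9.0 up -9.4
final tcp x -58.8 z 19.4
```

Request:
move_arm:
  deltas:
    - {"dp": [7, 0, 0], "rotation": [0, 0, 0]}
    - {"dp": [5, 1, 0], "rotation": [0, 0, 0]}
    - {"dp": [3, 1, 0], "rotation": [0, 0, 0]}

```text
t: 35.3
eef_pos: [0.5645, 0.1233, 0.0955]
ee_rot: [-1.573, 0.014, -0.115]
force: [-4.0, 1.1, 6.1]
width: 0.0217
```

```bash
python3 arcb.py -3.8 -12.1
```

```text
t 35.30 pos [0.5645 0.1233 0.0955] rot [-90.12   0.78  -6.6 ] w 0.0217 F [-4.   1.1  6.1] q [ 0.55  0.33 -0.36 -0.01 -0.9  -2.23]
[-53.0853 -64.5722  20.4728]
phi -0.07353660646254448 r 77.78302244675892
-0.24 dx 12.7 up -3.3
-0.41 dx 12.3 up -4.2
-0.58 dx 11.4 up -6.2
-0.75 dx 10.2 up -8.1
-0.92 dx 8.7 up -9.7
-1.09 dx 6.9 up -11.0
final tcp x -58.8 z 19.4
```

Request:
move_arm:
  deltas:
    - {"dp": [3, 1, 0], "rotation": [0, 0, 0]}
    - {"dp": [2, 1, 0], "rotation": [0, 0, 0]}

```text
t: 35.47
eef_pos: [0.5695, 0.1227, 0.0951]
ee_rot: [-1.572, 0.013, -0.115]
force: [-4.4, 0.9, 5.9]
width: 0.0219
```

```bash
python3 nut.py; python3 -c "
from h import *
f=grab('side');crop(f,240,220,400,340,4.8,'s13.png')"
```

```text
t 35.47 pos [0.5695 0.1227 0.0951] rot [-90.08   0.77  -6.61] w 0.0219 F [-4.4  0.9  5.9] q [ 0.54  0.33 -0.35 -0.01 -0.9  -2.22]
[-48.0841 -64.5539  20.1466]
wrist [ 293  261   61   68 3253] [[-66.9, -74.6, 19.3], [-64.9, -64.4, 46.8], [-52.2, -54.5, 48.9]]
  phi fit [(np.float64(0.84), np.float64(0.0)), (np.float64(1.05), np.float64(0.02)), (np.float64(1.67), np.float64(0.04))]
```

View pics/s13.png

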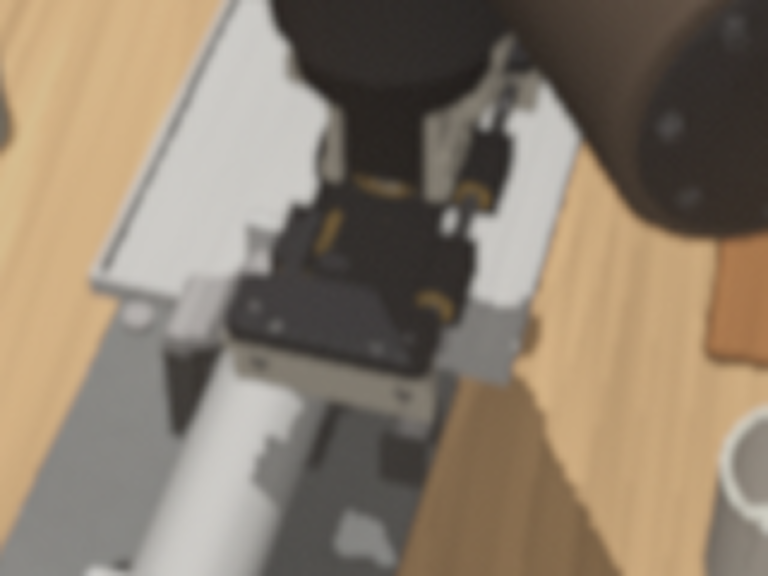

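The nut face is at x -66 and its top at +48.9, so the bolt is upright (fit φ about 0.0). Release and rise.

Request:
move_arm:
  deltas:
    - {"dp": [0, 0.5, 0], "rotation": [0, 0, 0]}
    - {"dp": [0, 0.5, 0], "rotation": [0, 0, 0]}
    - {"dp": [0, 0.5, 0], "rotation": [0, 0, 0]}
    - {"dp": [0, 0.5, 0], "rotation": [0, 0, 0]}
  jaw: 130

```text
t: 36.05
eef_pos: [0.5705, 0.1229, 0.0938]
ee_rot: [-1.571, 0.01, -0.115]
force: [0.4, -0.2, -0.8]
width: 0.0406
```

Request:
move_arm:
  deltas:
    - {"dp": [0, -20, 0], "rotation": [0, 0, 0]}
    - {"dp": [0, -35, 0], "rotation": [0, 0, 0]}
    - {"dp": [-5, -38, 0], "rotation": [0, 0, 0]}
    - {"dp": [-30, -35, 0], "rotation": [0, 0, 0]}
    - {"dp": [-35, -10, 0], "rotation": [0, 0, 0]}

```text
t: 36.47
eef_pos: [0.5056, 0.1293, 0.2279]
ee_rot: [-1.579, 0.02, -0.119]
force: [0.9, 1.6, 1.2]
width: 0.0426
```

Request:
move_arm:
  deltas:
    - {"dp": [-25, 0, -30], "rotation": [0, 0, -0.2]}
    - {"dp": [-10, 0, -38], "rotation": [0, 0, -0.2]}
    - {"dp": [0, 0, -38], "rotation": [0, 0, 0]}
    - {"dp": [0, 0, -38], "rotation": [0, 0, 0]}
    - {"dp": [0, 0, -38], "rotation": [0, 0, 0]}

```text
t: 36.88
eef_pos: [0.4457, -0.0457, 0.2348]
ee_rot: [-1.571, 0.002, -0.107]
force: [1.3, -0.1, 1.0]
width: 0.0429
```

Request:
move_arm:
  deltas:
    - {"dp": [0, 0, -30], "rotation": [0, 0, 0]}
    - {"dp": [0, 0, -20], "rotation": [0, 0, 0]}
    - {"dp": [0, 0, 0], "rotation": [0, 0, 0]}
    - {"dp": [0, 0, 0], "rotation": [0, 0, 0]}

```text
t: 37.22
eef_pos: [0.4374, -0.1031, 0.2355]
ee_rot: [-1.57, -0.0, -0.112]
force: [-0.0, -0.6, -0.2]
width: 0.0429
```

```bash
python3 nut.py; python3 -c "
from h import *
bars('top')
for n in ('top','side'):
    f=grab(n);cv2.imwrite('pics/%s_end.png'%n,f['pixels'][:,:,::-1]);Q=ins(cloud(f))*1000
    q=Q[(np.abs(Q[...,1])<30)&(np.abs(Q[...,0])<32)&(Q[...,2]>-2)&(Q[...,2]<40)]
    print(n,'tube x',np.percentile(q[:,0],[1,99]) if len(q) else '','top',np.percentile(q[:,2],99) if len(q) else '')
    q=Q[(np.abs(Q[...,0])<28)&(np.abs(Q[...,1])<125)&(Q[...,2]>-25)&(Q[...,2]<36)&(np.abs(Q[...,1])>84)]
    print('ends y',np.percentile(q[:,1],[1,99]))
    q=Q[(np.abs(Q[...,1]+65)<17)&(Q[...,0]<-42)&(Q[...,0]>-72)&(Q[...,2]>0)&(Q[...,2]<13)];print('lug z',len(q),np.percentile(q[:,2],[50,90]) if len(q) else '')
f=grab('side');crop(f,200,200,400,350,4,'send.png')"
```

```text
t 37.22 pos [ 0.4374 -0.1031  0.2355] rot [-89.97  -0.02  -6.39] w 0.0429 F [-0.  -0.6 -0.2] q [ 0.21 -0.03 -0.44 -0.   -1.16 -1.89]
[-153.3759 -304.0107  160.5249]
wrist [617 324  14   5  44] [[-66.7, -67.0, 17.4], [-65.8, -62.0, 22.2], [-65.2, -57.4, 25.1]]
  phi fit [(np.float64(0.42), np.float64(0.0)), (np.float64(0.64), np.float64(0.32)), (np.float64(1.47), np.float64(0.02))]
side [320 279  12  16 125] [[-65.1, -68.8, 22.8], [-56.4, -53.4, 44.4], [-45.7, -50.4, 50.0]]
  phi fit [(np.float64(3.24), np.float64(-0.02)), (np.float64(3.24), np.float64(-0.04)), (np.float64(3.34), np.float64(0.0))]
top [266 258  11  10  89] [[-66.2, -76.5, 17.8], [-56.5, -66.8, 47.0], [-45.7, -54.4, 53.3]]
  phi fit [(np.float64(2.46), np.float64(0.02)), (np.float64(2.47), np.float64(0.0)), (np.float64(2.59), np.float64(0.04))]
bar [235 148  30  17] 827.5 193.8 long axis deg -80.0
bar [445 310  16  31] 425.4 -301.7 long axis deg -0.4
top tube x [-24.246   24.1011] top 27.959400198452947
ends y [-108.7411  121.9575]
lug z 38 [10.3413 12.7055]
side tube x [-24.5453  22.4479] top 26.786734598145944
ends y [-104.6154  112.4136]
lug z 53 [ 9.8475 12.0532]
```

View pics/top_end.png

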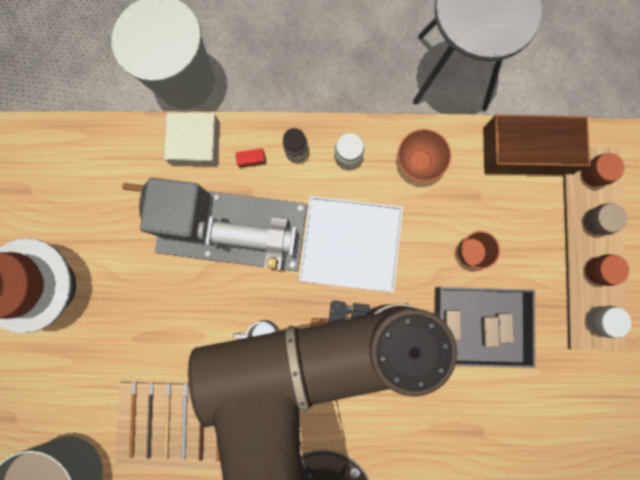

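View pics/send.png

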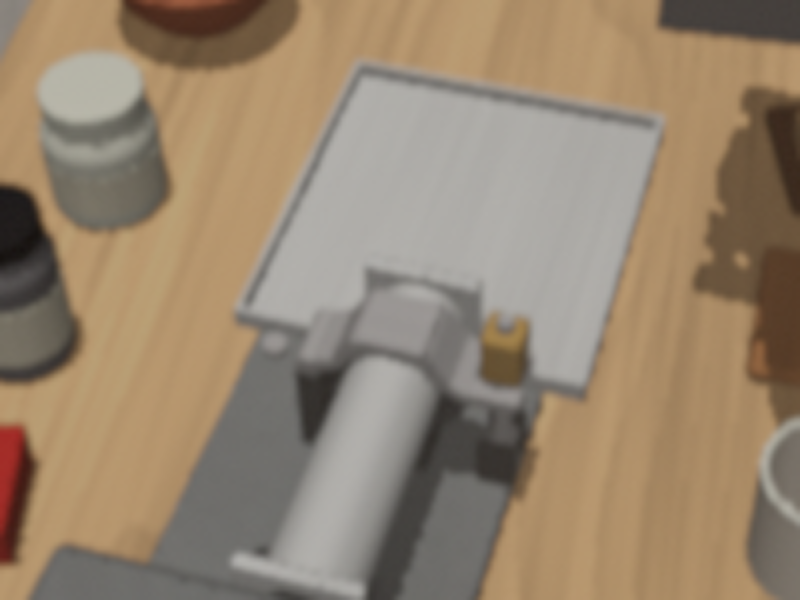

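The tray is empty, all three bars are in the tote at (453,325), (491,331) and (506,328), the cap is closed and the bolt upright. One bar was nudged within the tote, so I'll check the bar heights before handing in.

```bash
python3 -c "
from h import *
f=grab('top');P=cloud(f)
print(bydepth(f,[(453,325),(491,331),(506,328),(470,340)]))
f=grab('side');print(P.shape);Q=ins(cloud(f))*1000
q=Q[(np.abs(Q[...,0])<30)&(Q[...,1]>80)&(Q[...,1]<104)&(Q[...,2]>-28)&(Q[...,2]<36)];print('drive flange face y',np.percentile(q[:,1],[50,90]),'x',q[:,0].min(),q[:,0].max())
crop(grab('top'),425,275,545,375,5,'tote_end.png')
st()"
```

```text
[[ 0.4258 -0.3013  0.0395]
 [ 0.4134 -0.3898  0.0433]
 [ 0.4201 -0.4293  0.032 ]
 [ 0.3884 -0.3501  0.0074]]
(480, 640, 3)
drive flange face y [93.8156 95.1409] x -29.94925226310371 29.74704369594809
t 37.77 pos [ 0.4378 -0.1017  0.2355] rot [-89.98  -0.    -6.21] w 0.0431 F [ 0.4  0.4 -0.5] q [ 0.21 -0.03 -0.44 -0.   -1.16 -1.89]
```

View pics/tote_end.png

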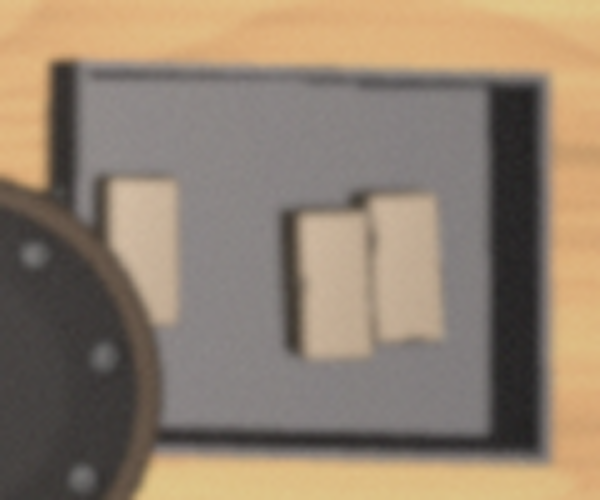

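All three bars rest inside the tote, with tops about 32 to 43 mm above the table. Handing in.

```bash
python3 -c "
from station import arm
print(arm.job_done())"
```

```text
the job is handed in; nothing more can be done
None
```

The job is done and handed in at about 38 s of the 210 s. The three clay bars are in the tote and the barrel is in the cradles. The hinged half was closed over it, and only then was the bolt swung up into the slot.

**Last checks**
- **Bars:** all three lie in the tote with their tops 32–43 mm above the table, and the tray is empty.
- **Barrel:** across the seat it reads about 0–1 mm off, along the axis about −6 mm. The last height readings were roughly 2–3 mm high (about 0.3 mm at release), still within limits.
- **Hinged half:** the lug's top surface is at about +10 to +11 mm, against about +11.5 expected when closed, so the joint is at roughly 0.
- **Bolt:** upright, with the fit giving 0 ± 0.02 rad.
- **Other things:** the arm stands clear and touches nothing. I did not measure the rib, roller, mug and pot again at the end. In the last pictures the mug and pot stand, and the arm partly hid the rib and roller.

**What went wrong on the way**
- **First bar grasp:** I lifted before the fingers had closed, so I grasped that bar again.
- **First try at the bolt:** pushing it level with shut fingers jammed it, and the wrist force reached about 130 N when its three components are combined. That may have passed the 120 N limit. I backed off at once and swung the bolt by pinching its nut instead.
- **Bars in the tote:** one had shifted a few centimetres by the last check, after I had placed it, but it stayed inside.

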